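Set up the bottle display in the donation store

ROBOT

A 6-joint arm with a two-finger parallel gripper is mounted at the origin on the work surface. World frame = base frame: x ahead of the robot, y to its left, z up, the work surface at z = 0. Lengths are in m, angles in rad, forces in N, time in s.
With the tool pointing down it reaches from about 0.25 to 0.725 m from the base axis. Payload 4 kg.
Tool frame: the origin (TCP) lies on the centre line of the jaws, within the pads' length; the fingertips stand 22 mm ahead of it and the grasp point (between the pads) lies 3 mm ahead of it (bot.tip_reach is the distance from the TCP to the fingertips, in m); z points along the fingers, y is the line along which they close (so a half turn about z gives the same grasp; the last joint's range is limited). The gripper opens to 85 mm and grips with 20 to 120 N. Pads are 22 mm wide; open, the fingers measure 114 mm over their backs; the gripper's body (76 mm by 85 mm) begins 54 mm behind the grasp point. The pads swing forward as they close: fully open they stand 13 mm farther back than shut.
Start: joints at [-1.157, 0.241, 0.005, 1.335, 0, 1.571], TCP at [0.201, -0.458, 0.229] pointing down, gripper open.
Joint ranges: [-2.72, 2.72], [-1.05, 1.87], [-1.09, 1.28], [-1.99, 2.15], [-1.42, 1.44], [-3.14, 3.14]. Speed limits (rad/s): [2.79, 2.79, 3.14, 3.14, 3.14, 3.14].

INTERFACE

Orientations are given as a unit quaternion [x, y, z, w].
In Python, from workcell import bot gives the robot as it stands. The module is installed in compiled form; this text tells all that it offers.
- The arm moves only by the tool apply_moves, never from a script. Its argument "commands" is a list of rows, each a list of 4 numbers: the shift along the tool's x, y, z scaled (see below), then the turn about the tool's z scaled (see below). In form: [[tx, ty, tz, roll], ...]. A call has exactly 5 rows; each row shifts and turns the commanded pose from where the row before left it, along the tool's axes as they then stand; what a row does not reach is not made up. The controller multiplies each number of a shift by 20 mm and each number of a turn by 60 degrees. A row lasts 1/12 s, in which the tool goes at most 41.7 mm and 7.16 degrees, less where a joint would pass 70% of its speed; a pose out of reach is approached as far as the arm can. A call with a number of a shift or a turn outside -1 to 1 is refused whole. A call with a gripper value outside its range is refused whole. "claw" is the closure, from 0 (fully open) to 1 (shut), set as the call begins (left out, the last holds). The fingers move at their own pace and stop on an object; the grip force is fixed at half the most. Time passes only in rows, so rows that do not move let the fingers close, or fill a call up. It gives the time, the measured TCP pose, the force, the opening and the grip force at its end, in the units of the state.
- bot.get_obs(): the state, without advancing time (a new reading comes with each control period).
- bot.camera(name): name is "side" or "top" or "wrist"; returns a dict with "image" (420x560x3 uint8, blue, green, red), "camera_matrix" (3x3 intrinsics, pixels), "k1" (the pictures are not rectified: a ray, as slopes to the right and down, at radius r is drawn at 1 + k1 r^2 times it, then the intrinsics apply), "R" (3x3) and "t" (3): a world point X has camera coordinates R X + t. Camera axes: x right, y down, z forward; pixel columns grow to the right and rows downward; lengths in m; the calibration is good to about 2 mm. A picture is of the moment at which its call begins. There is no depth.
- bot.job_done(): hands the job in; it is judged then, once.
The state is a dict: "clock": time; "joint_pos": joint angles; "joint_vel": joint speeds; "tau": joint torques, N m; "eef_pos": TCP position; "tool_rot": TCP orientation; "ft_force": force on the tool from outside, world axes, zero at the start; "ft_torque": the same for the moment, N m; "grip_width": finger opening in m; "grasp_force": force on a finger pad.
Only numpy, scipy, OpenCV 4.12 (cv2) and the standard library are available. Lean on these libraries where they do the work, as an engineer would, in place of code of your own. Each camera call takes 0.05 s, during which the arm holds its last target. There are 200 camera calls.

TASK

Lay the loose wooden shelf board on the low display riser, between its end cheeks, and press both ends down until it sits fully home, level and flush with the cheeks. Then stand every toppled bottle upright on the board, caps up, with the whole foot on the board. Leave the mug and the teacup where they are.

Things in the scene. Friction and masses are not known exactly. Their poses are not given: they have to be found in the camera images.
- riser: fixed low display riser, 78 x 310 x 58 mm high, long along its y: white rail (34 mm wide, top at 40 mm) between wooden end cheeks 286 mm apart inside. At each end wooden returns run 30 mm inwards along both long sides, 62 mm apart inside; between them the long sides are open for fingers. Cheeks and returns are 58 mm high. Origin: centre of its underside, z up
- seat (a point): point in the middle of the top of the riser's white rail (40 mm above the table), where the centre of the board's underside belongs; axes as the riser
- clip_left (a joint): orange push-in clip 30 x 14 mm under the board's seat at riser y = +105 mm; reads how far it has been pushed down (m): at 0 it stands 8 mm above the rail, at 0.008 it is flush. It stays where it is pushed and needs about 8 N
- clip_right (a joint): the same clip at riser y = -105 mm
- board: loose plain wooden shelf board, 56 (its x) x 280 (its y) x 18 mm thick (z), 0.18 kg, lying flat on the table; origin: centre of its underside. Either way round fits the riser
- bottle_blue: closed blue plastic bottle, square section 38 x 38 mm, 122 mm long over all, white round cap (28 mm across, the last 20 mm), paper-white label; starts toppled, lying on one side; may be absent. Origin: on its axis, 61 mm from the foot (bottom face) and as much from the cap's top. Its x runs along the axis from foot to cap: up when it stands
- bottle_green: closed green plastic bottle, square section 38 x 38 mm, 114 mm long over all, yellow round cap (28 mm across, the last 20 mm), white label; starts toppled, lying on one side; may be absent. Origin: on its axis, 57 mm from the foot (bottom face) and as much from the cap's top. Its x runs along the axis from foot to cap: up when it stands
- bottle_red: closed red plastic bottle, square section 38 x 38 mm, 118 mm long over all, black round cap (28 mm across, the last 20 mm), paper-white label; starts toppled, lying on one side; may be absent. Origin: on its axis, 59 mm from the foot (bottom face) and as much from the cap's top. Its x runs along the axis from foot to cap: up when it stands
- bottle_yellow: closed yellow plastic bottle, square section 38 x 38 mm, 110 mm long over all, red round cap (28 mm across, the last 20 mm), blue label; starts toppled, lying on one side; may be absent. Origin: on its axis, 55 mm from the foot (bottom face) and as much from the cap's top. Its x runs along the axis from foot to cap: up when it stands
- mug: blue ceramic mug, 80 mm wide, 92 mm high, a bystander; origin: centre of its underside
- teacup: white ceramic cup without handle, 72 mm wide, 60 mm high, a bystander; origin: centre of its underside
Mind the look-alikes: they are no part of the job. What is shaped like the bottle_blue but pink or purple is not meant.

How it is judged:
On the way, in this order (a step that is already met when the one before it is completed fails the run):
1. the board sits fully home on the riser: level and flush (z of board in the frame of seat between -0.002 and 0.0025 m and horizontal distance between board and seat below 0.008 m and angle between board's own z axis and vertical below 0.015 rad and angle between the y axis of board and the y axis of riser, either way round below 0.06 rad), for 0.3 s.
2. every bottle stands upright on the board (angle between each of bottle_blue, bottle_green, bottle_red, bottle_yellow's own x axis and vertical below 0.08 rad and z of bottle_blue in the frame of board between 0.076 and 0.083 m and x of bottle_blue in the frame of board between -0.012 and 0.012 m and y of bottle_blue in the frame of board between -0.124 and 0.124 m and z of bottle_green in the frame of board between 0.072 and 0.079 m and x of bottle_green in the frame of board between -0.012 and 0.012 m and y of bottle_green in the frame of board between -0.124 and 0.124 m and z of bottle_red in the frame of board between 0.074 and 0.081 m and x of bottle_red in the frame of board between -0.012 and 0.012 m and y of bottle_red in the frame of board between -0.124 and 0.124 m and z of bottle_yellow in the frame of board between 0.07 and 0.077 m and x of bottle_yellow in the frame of board between -0.012 and 0.012 m and y of bottle_yellow in the frame of board between -0.124 and 0.124 m), for 0.2 s.
At the end, for the whole second after the job is handed in: Board on the rail (within 2.5 mm), centred within 8 mm, level within 0.015 rad; every bottle present upright (0.08 rad), foot on the board (axis within 12 mm of the board's long centre line, 124 mm of its middle); board and bottles at rest (all of step 1 and all of step 2 and linear speed of each of bottle_blue, bottle_green, bottle_red, bottle_yellow, board below 0.02 m/s); the robot touches nothing.
It fails at once if the mug is moved more than 4 cm (distance of mug from where it was at the start of the episode above 0.04 m).
It fails at once if the teacup is moved more than 4 cm (distance of teacup from where it was at the start of the episode above 0.04 m).
Of bottle_blue, bottle_green, bottle_red, bottle_yellow only 3 to 4 are there at a start; the rules pass over those that are not, and their reading is None.
At some moment in a run one of bottle_blue, bottle_green, bottle_red, bottle_yellow may be knocked a few centimetres aside while the robot is not near it.
Once in a run the grip may slacken for a moment while it holds something.
It also fails if it takes over 210 s, if anything falls off the work surface, if the arm or the gripper's body presses on something with over 40 N, if the wrist force passes 120 N, or if a joint passes its speed limit or range.

## Working session

There is one attempt and no reset: what is moved stays moved. The work goes in short steps, Python scripts to look and compute and a tool call to move; the robot and the scene stay as the last step left them, time stands still between calls to the robot, and variables do not carry over. Pictures are saved under pics/ and viewed, at most 14 in all, crops included, and the job is handed in when it is done.

Besides the shell and the picture viewer there is one more tool, called after "Request:" by a JSON object that holds its "api" and its "payload", one argument or row to a line. apply_moves: Moves the arm, as the interface text tells. Shifts and turns lie within -1 to 1; 1 stands for 20 mm of shift or 60 degrees of turn. Its arguments: {"type":"object","properties":{"commands":{"type":"array","items":{"type":"array","items":{"type":"number","minimum":-1,"maximum":1}}},"claw":{"type":"number"}},"required":["commands"]}

```bash
mkdir -p pics
cat > h.py <<'E'
import numpy as np, cv2
from workcell import bot
from scipy.spatial.transform import Rotation as Ro
def snap(n,f=None):
    c=bot.camera(n)
    if f: cv2.imwrite('pics/'+f,c['image'])
    return c
def ray(c,u,v):
    K=c['camera_matrix']; d=np.array([c['k1'],0,0,0,0],float)
    p=cv2.undistortPoints(np.array([[[u,v]]],float),K,d)[0,0]
    R=np.array(c['R']);o=-R.T@np.array(c['t'])
    return o,R.T@np.array([p[0],p[1],1.])
def on(c,u,v,z=0.):
    o,d=ray(c,u,v); return (o+d*(z-o[2])/d[2])
def proj(c,X):
    x=np.array(c['R'])@np.array(X)+c['t']; a=x[:2]/x[2]; a=a*(1+c['k1']*(a@a))
    K=c['camera_matrix']; return K[0,0]*a[0]+K[0,2],K[1,1]*a[1]+K[1,2]
def st():
    o=bot.get_obs(); R=Ro.from_quat(o['tool_rot']).as_matrix()
    print('t',round(o['clock'],2),'p',np.round(o['eef_pos'],4),'x',np.round(R[:,0],3),'y',np.round(R[:,1],3),'z',np.round(R[:,2],3),'F',np.round(o['ft_force'],1),'w',round(o['grip_width'],4),'g',round(o['grasp_force'],1),'q',np.round(o['joint_pos'],2))
    return o,R
E
python3 - <<'E'
from h import *
st()
for n in ['top','side','wrist']:
    c=snap(n,n+'0.png'); print(n,np.round(c['camera_matrix'],1).tolist(),c['k1'],np.round(-np.array(c['R']).T@c['t'],3),np.round(c['R'],3).tolist())
E
```

```text
t 0.0 p [ 0.2008 -0.4572  0.2276] x [0.916 0.402 0.   ] y [ 0.402 -0.916 -0.002] z [-0.001  0.002 -1.   ] F [-0.4 -0.3  0.7] w 0.0852 g 0.0 q [-1.16  0.24  0.    1.34  0.    1.57]
top [[442.8, 0.0, 271.0], [0.0, 442.8, 205.6], [0.0, 0.0, 1.0]] -0.08343842777376614 [0.382 0.042 1.252] [[-0.013, -1.0, -0.003], [-0.998, 0.013, -0.069], [0.069, 0.002, -0.998]]
side [[463.5, 0.0, 281.1], [0.0, 463.5, 212.4], [0.0, 0.0, 1.0]] -0.09315059974960763 [-0.146  0.63   0.7  ] [[-0.706, -0.708, -0.007], [-0.426, 0.433, -0.794], [0.565, -0.558, -0.608]]
wrist [[334.8, 0.0, 284.2], [0.0, 334.8, 215.2], [0.0, 0.0, 1.0]] -0.0009278595008554311 [ 0.275 -0.424  0.374] [[0.403, -0.915, -0.002], [-0.867, -0.383, 0.319], [-0.293, -0.127, -0.948]]
```

View pics/top0.png

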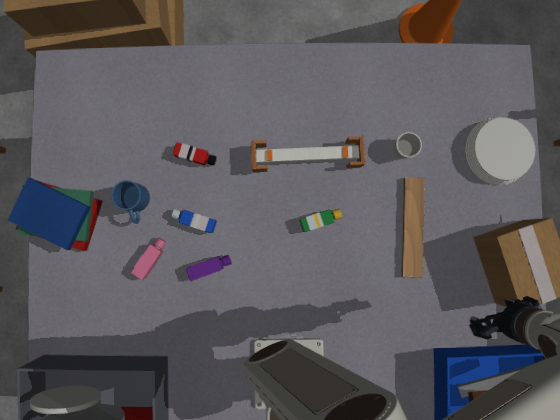

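View pics/side0.png

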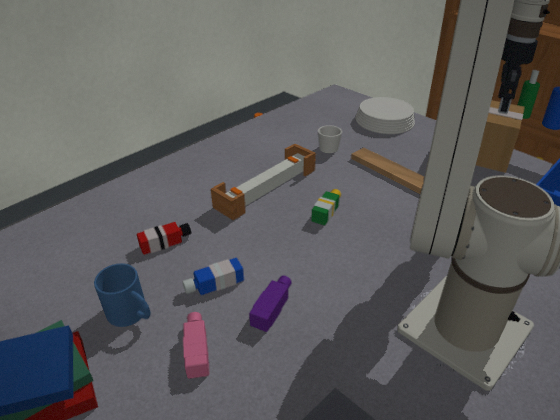

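The top picture shows the riser at (307,154), the board at (413,228), red at (194,154), blue at (194,221) and green at (320,220). The mug is at (130,196) and the teacup at (408,145). There is no yellow bottle. Three things are shaped like bottle_blue: (194,221) blue with a white cap, (208,267) purple and (148,258) pink. Only (194,221) fits the description. Next I'll measure and confirm it in a crop.

```bash
cat >> h.py <<'E'
def mask(im,lo,hi,box=None):
    h=cv2.cvtColor(im,cv2.COLOR_BGR2HSV); m=cv2.inRange(h,lo,hi)
    if box:
        k=np.zeros_like(m);x0,y0,x1,y1=box;k[y0:y1,x0:x1]=255;m&=k
    return m
def blob(m):
    cs=cv2.findContours(m,cv2.RETR_EXTERNAL,cv2.CHAIN_APPROX_NONE)[0]
    return max(cs,key=cv2.contourArea)
def rect(c,cnt,z):
    P=np.array([on(c,u,v,z)[:2] for u,v in cnt.reshape(-1,2)],np.float32)*1000
    r=cv2.minAreaRect(P); b=cv2.boxPoints(r); e=[b[1]-b[0],b[2]-b[1]]; e=max(e,key=np.linalg.norm)
    return np.round(r[0],1),np.round(sorted(r[1]),1),round(float(np.degrees(np.arctan2(e[1],e[0])))%180,1)
E
python3 - <<'E'
from h import *
c=snap('top');im=c['image']
cv2.imwrite('pics/crop1.png',cv2.resize(im[120:300,110:430],None,fx=2.5,fy=2.5,interpolation=cv2.INTER_CUBIC))
# board
m=mask(im,(5,60,60),(25,255,255),(385,160,445,300)); print('board',rect(c,blob(m),.018))
m=mask(im,(3,90,60),(25,255,255),(235,125,385,185))
for s,(a,b) in {'L':(235,275),'R':(340,385)}.items():
    k=m.copy();k[:,:a]=0;k[:,b:]=0;print('cheek',s,rect(c,blob(k),.058),cv2.boundingRect(blob(k)))
B={'red':((165,130,225,175),[((0,120,60),(8,255,255)),((172,120,60),(180,255,255))]),'blue':((165,200,225,240),[((100,120,60),(122,255,255))]),'green':((295,200,350,238),[((45,100,40),(85,255,255))]),}
for n,(bx,rs) in B.items():
    m=sum(mask(im,l,h,bx) for l,h in rs); p=cv2.findNonZero(m); print(n,rect(c,p,.03),len(p))
x=[('redcap',(0,0,0),(180,255,45),(200,145,222,172)),('bluecap',(0,0,150),(180,60,255),(165,200,188,228)),('greencap',(18,120,80),(32,255,255),(328,200,350,225))]
for n,l,h,bx in x:
    q=blob(mask(im,l,h,bx)).reshape(-1,2).mean(0); print(n,q,np.round(on(c,*q,.02)*1000,1))
E
```

```text
board (array([ 403.5, -353.7]), array([ 60. , 280.8]), 177.1)
cheek L (array([605.2,  76.9]), array([40. , 80.7]), 1.5) (251, 140, 16, 30)
cheek R (array([ 612. , -191.3]), array([42.6, 83.1]), 0.8) (348, 136, 17, 31)
red (array([616.9, 267.4]), array([40.6, 98.9]), 73.0) 277
blue (array([427.7, 250.5]), array([ 36.7, 103.2]), 71.1) 273
green (array([425.6, -83.4]), array([36.7, 93.7]), 107.0) 238
redcap [211.07692308 159.88461538] [599.2 211.   20. ]
bluecap [175.5625 212.875 ] [451.  311.1  20. ]
greencap [336.59259259 213.77777778] [ 442.9 -138.8   20. ]
```

View pics/crop1.png

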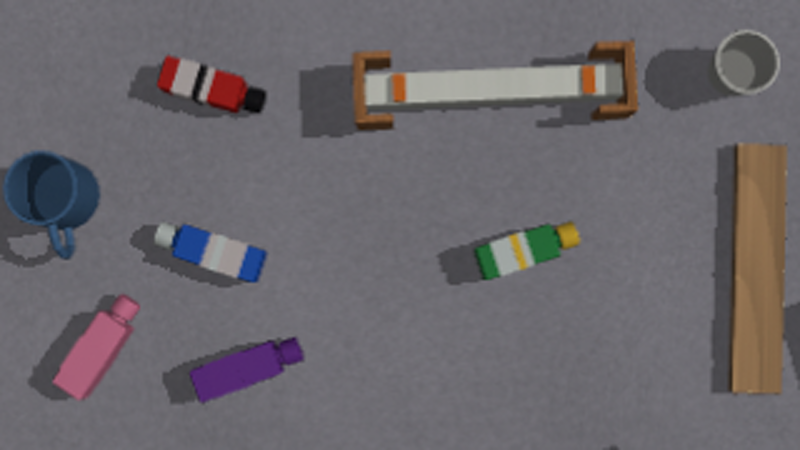

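The crop confirms it: the blue bottle with the white cap is at crop (220,250), and purple (245,372) and pink (97,348) are look-alikes. I'll go over the board first.

Request:
{"api": "apply_moves", "payload": {
  "commands": [
    [0,0,0,0.11],
    [0,0,0,0.11],
    [0,0,0,0.11],
    [0,0,0,0.11],
    [0,0,0,0]
  ],
  "claw": 0
}}

```text
clock: 0.62
eef_pos: [0.201, -0.4576, 0.2282]
tool_rot: [1.0, -0.024, -0.0, -0.0]
ft_force: [-0.0, 0.2, -0.4]
grip_width: 0.0852
grasp_force: 0.0
```

Request:
{"api": "apply_moves", "payload": {
  "commands": [
    [0.99,-0.56,0,0],
    [0.99,-0.56,0,0],
    [0.99,-0.56,0,0],
    [0.99,-0.56,0,0],
    [0.99,-0.56,0,0]
  ]
}}

```text
clock: 1.03
eef_pos: [0.3033, -0.4059, 0.2284]
tool_rot: [1.0, -0.022, -0.0, -0.0]
ft_force: [-0.8, -1.2, -0.2]
grip_width: 0.0856
grasp_force: 0.0
```

Request:
{"api": "apply_moves", "payload": {
  "commands": [
    [0.99,-0.56,0,0],
    [0.99,-0.56,0,0],
    [0.99,-0.56,0,0],
    [0.99,-0.56,0,0],
    [0.99,-0.56,0,0]
  ]
}}

```text
clock: 1.45
eef_pos: [0.4049, -0.3545, 0.2283]
tool_rot: [1.0, -0.022, -0.0, -0.0]
ft_force: [-0.2, -0.9, -0.1]
grip_width: 0.0852
grasp_force: 0.0
```

Request:
{"api": "apply_moves", "payload": {
  "commands": [
    [0,0,0,0],
    [0,0,0,0],
    [0,0,0,0],
    [0,0,0,0],
    [0,0,0,0]
  ]
}}

```text
clock: 1.87
eef_pos: [0.4032, -0.3557, 0.2286]
tool_rot: [1.0, -0.024, -0.0, 0.0]
ft_force: [0.3, 0.4, 0.2]
grip_width: 0.085
grasp_force: 0.0
```

```bash
cat >> h.py <<'E'
def togo(x,y,z=None,yaw=None):
    o,R=st(); p=np.array(o['eef_pos']); z=p[2] if z is None else z
    d=(R.T@(np.array([x,y,z])-p))*50; print('units now',np.round(d,2))
    if yaw is not None:
        cy=np.degrees(np.arctan2(R[1,0],R[0,0])); a=(cy-yaw+90)%180-90
        n=R@Ro.from_euler('z',a,degrees=True).as_matrix()
        print('roll deg',round(a,2),'units',round(a/60,3),'units after roll',np.round(n.T@(np.array([x,y,z])-p)*50,2))
E
python3 - <<'E'
from h import *
togo(.4035,-.3537)
c=snap('wrist','w1.png');im=c['image']
m=mask(im,(5,60,60),(25,255,255)); print('wrist',rect(c,blob(m),.018),cv2.boundingRect(blob(m)))
c=snap('top','t1.png')
E
```

```text
t 1.87 p [ 0.4032 -0.3557  0.2286] x [ 0.999 -0.048 -0.   ] y [-0.048 -0.999  0.   ] z [-0. -0. -1.] F [0.3 0.4 0.2] w 0.085 g 0.0 q [-0.72  0.32  0.11  1.36 -0.    2.47]
units now [ 0.01 -0.1  -0.  ]
wrist (array([ 402.1, -356.5]), array([ 56.4, 279. ]), 176.9) (258, 39, 58, 256)
```

View pics/w1.png

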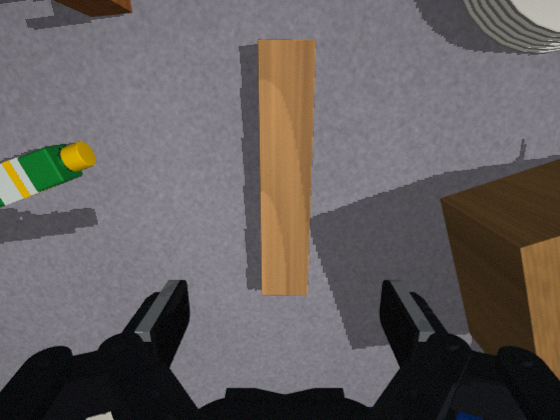

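The wrist view shows the board at pixels (258..316, 39..295), in line with the jaws. Green is on the left. Going down now to grasp it.

Request:
{"api": "apply_moves", "payload": {
  "commands": [
    [-0.05,0.04,1,0],
    [0,0,1,0],
    [0,0,1,0],
    [0,0,1,0],
    [0,0,1,0]
  ]
}}

```text
clock: 2.38
eef_pos: [0.4026, -0.3564, 0.1279]
tool_rot: [1.0, -0.024, 0.0, 0.0]
ft_force: [1.1, -0.4, 0.3]
grip_width: 0.0854
grasp_force: 0.0
```

Request:
{"api": "apply_moves", "payload": {
  "commands": [
    [0,0,1,0],
    [0,0,1,0],
    [0,0,1,0],
    [0,0,1,0],
    [0,0,0.8,0]
  ]
}}

```text
clock: 2.8
eef_pos: [0.4022, -0.356, 0.0312]
tool_rot: [1.0, -0.024, -0.0, -0.0]
ft_force: [-0.2, 0.1, 0.1]
grip_width: 0.0852
grasp_force: 0.0
```

Request:
{"api": "apply_moves", "payload": {
  "commands": [
    [0,0,0.4,0],
    [0,0,0,0],
    [0,0,0,0],
    [0,0,0,0],
    [0,0,0,0]
  ]
}}

```text
clock: 3.22
eef_pos: [0.4039, -0.3568, 0.0259]
tool_rot: [1.0, -0.024, 0.001, 0.001]
ft_force: [-0.5, 0.5, -0.1]
grip_width: 0.0856
grasp_force: 0.0
```

Request:
{"api": "apply_moves", "payload": {
  "commands": [
    [0,0,0,0],
    [0,0,0,0],
    [0,0,0,0],
    [0,0,0,0],
    [0,0,0,0]
  ],
  "claw": 1
}}

```text
clock: 3.63
eef_pos: [0.4031, -0.356, 0.0246]
tool_rot: [1.0, -0.023, 0.0, 0.0]
ft_force: [0.9, 0.0, 0.0]
grip_width: 0.0252
grasp_force: 0.0
```

Request:
{"api": "apply_moves", "payload": {
  "commands": [
    [0,0,0,0],
    [0,0,0,0],
    [0,0,0,0],
    [0,0,0,0],
    [0,0,0,0]
  ]
}}

```text
clock: 4.05
eef_pos: [0.403, -0.356, 0.0245]
tool_rot: [1.0, -0.023, -0.0, -0.0]
ft_force: [-0.4, 0.4, 0.1]
grip_width: -0.0002
grasp_force: 0.0
```

It closed on nothing, so I need a look.

Run:
```python
from h import *
st(); c=snap('wrist'); d=snap('top')
m=mask(d['image'],(5,60,60),(25,255,255),(385,150,445,310)); print('board',rect(d,blob(m),.018))
cv2.imwrite('pics/w2.png',np.vstack([cv2.resize(c['image'],(400,300)),cv2.resize(d['image'][120:330,300:560],(400,300))]))
```

```text
t 4.05 p [ 0.403  -0.356   0.0245] x [ 0.999 -0.047 -0.   ] y [-0.047 -0.999 -0.   ] z [-0.  0. -1.] F [-0.4  0.4  0.1] w -0.0002 g 0.0 q [-0.72  0.49 -0.2   0.88  0.    2.47]
board (array([ 329. , -350.2]), array([ 59.8, 131.2]), 178.2)
```

View pics/w2.png

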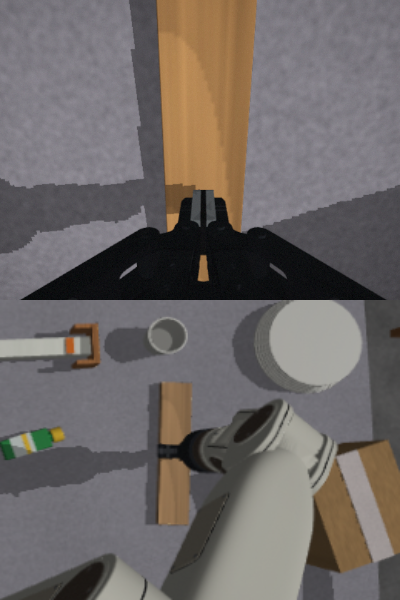

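Run:
```python
from h import *
print('tip',bot.tip_reach); o,R=st(); c=snap('wrist'); s=snap('side'); d=snap('top')
p=np.array(o['eef_pos'])
for k in (0,.022): 
  X=p+R[:,2]*k; print(k,X,[np.round(proj(q,X)) for q in (c,s,d)])
im=s['image']; cv2.imwrite('pics/s2.png',cv2.resize(im[90:250,330:560],None,fx=3,fy=3))
```

```text
tip 0.022
t 4.15 p [ 0.403  -0.356   0.0245] x [ 0.999 -0.047 -0.   ] y [-0.047 -0.999 -0.   ] z [-0.  0. -1.] F [-0.1  0.5  1. ] w 0.0004 g 0.0 q [-0.72  0.49 -0.2   0.88 -0.    2.47]
0 [ 0.40304391 -0.35596421  0.02450077] [array([284., 277.]), array([396., 167.]), array([414., 227.])]
0.022 [ 0.40304302 -0.35596385  0.00250077] [array([284., 257.]), array([394., 174.]), array([412., 227.])]
```

View pics/s2.png

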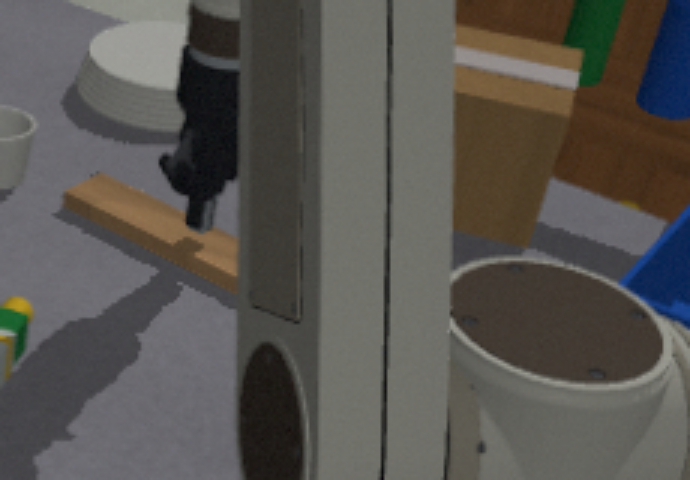

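The side crop shows the closed tips at crop (197,230), a few mm above the board top. So the tips reach less far than stated. I'll touch down gently to measure it.

Request:
{"api": "apply_moves", "payload": {
  "commands": [
    [0,0,0.06,0],
    [0,0,0.06,0],
    [0,0,0.06,0],
    [0,0,0,0],
    [0,0,0,0]
  ]
}}

```text
clock: 4.72
eef_pos: [0.4029, -0.3559, 0.0207]
tool_rot: [1.0, -0.023, -0.0, -0.0]
ft_force: [0.0, 0.5, 0.9]
grip_width: -0.0005
grasp_force: 0.0
```

Request:
{"api": "apply_moves", "payload": {
  "commands": [
    [0,0,0.06,0],
    [0,0,0.06,0],
    [0,0,0,0],
    [0,0,0,0],
    [0,0,0,0]
  ]
}}

```text
clock: 5.13
eef_pos: [0.403, -0.356, 0.0185]
tool_rot: [1.0, -0.023, -0.0, -0.0]
ft_force: [0.8, -0.1, -0.6]
grip_width: 0.0001
grasp_force: 0.0
```

Request:
{"api": "apply_moves", "payload": {
  "commands": [
    [0,0,0.06,0],
    [0,0,0.06,0],
    [0,0,0,0],
    [0,0,0,0],
    [0,0,0,0]
  ]
}}

```text
clock: 5.55
eef_pos: [0.403, -0.3559, 0.0161]
tool_rot: [1.0, -0.023, -0.0, -0.0]
ft_force: [-0.3, 0.3, -0.5]
grip_width: -0.0002
grasp_force: 0.0
```

Request:
{"api": "apply_moves", "payload": {
  "commands": [
    [0,0,0.06,0],
    [0,0,0.06,0],
    [0,0,0,0],
    [0,0,0,0],
    [0,0,0,0]
  ]
}}

```text
clock: 5.97
eef_pos: [0.4032, -0.3562, 0.0153]
tool_rot: [1.0, -0.023, 0.0, 0.0]
ft_force: [-1.9, 2.6, 10.6]
grip_width: -0.0002
grasp_force: 5.1
```

Request:
{"api": "apply_moves", "payload": {
  "commands": [
    [0,0,0.06,0],
    [0,0,0.06,0],
    [0,0,0,0],
    [0,0,0,0],
    [0,0,0,0]
  ]
}}

```text
clock: 6.38
eef_pos: [0.4033, -0.3562, 0.0152]
tool_rot: [1.0, -0.024, 0.001, 0.001]
ft_force: [-6.5, 5.3, 25.9]
grip_width: 0.0001
grasp_force: 12.9
```

The shut tips touch at a reported z of 0.0154 on the 18 mm board top. So the shut tips sit about 2.5 mm above the reported TCP point, and I'll use that. Raising, opening and regrasping lower.

Request:
{"api": "apply_moves", "payload": {
  "commands": [
    [0,0,-1,0],
    [0,0,-1,0],
    [0,0,0,0],
    [0,0,0,0],
    [0,0,0,0]
  ]
}}

```text
clock: 6.8
eef_pos: [0.4028, -0.3557, 0.0508]
tool_rot: [1.0, -0.023, -0.0, -0.0]
ft_force: [-1.0, 1.3, 0.1]
grip_width: 0.0
grasp_force: 0.0
```

Request:
{"api": "apply_moves", "payload": {
  "commands": [
    [0,0,0,0],
    [0,0,0,0],
    [0,0,0,0],
    [0,0,0,0],
    [0,0,0,0]
  ],
  "claw": 0
}}

```text
clock: 7.22
eef_pos: [0.4029, -0.3558, 0.0508]
tool_rot: [1.0, -0.023, -0.0, -0.0]
ft_force: [-0.3, 0.8, -0.0]
grip_width: 0.0606
grasp_force: 0.0
```

Request:
{"api": "apply_moves", "payload": {
  "commands": [
    [0,0,1,0],
    [0,0,1,0],
    [0,0,0.5,0],
    [0,0,0,0],
    [0,0,0,0]
  ]
}}

```text
clock: 7.63
eef_pos: [0.4026, -0.3556, 0.0008]
tool_rot: [1.0, -0.023, -0.001, -0.001]
ft_force: [-0.2, 0.3, -0.2]
grip_width: 0.0851
grasp_force: 0.0
```

Request:
{"api": "apply_moves", "payload": {
  "commands": [
    [0,0,0.15,0],
    [0,0,0.15,0],
    [0,0,0.15,0],
    [0,0,0,0],
    [0,0,0,0]
  ]
}}

```text
clock: 8.05
eef_pos: [0.4031, -0.356, -0.0076]
tool_rot: [1.0, -0.023, 0.0, 0.0]
ft_force: [0.5, -0.0, -0.1]
grip_width: 0.0852
grasp_force: 0.0
```

Request:
{"api": "apply_moves", "payload": {
  "commands": [
    [0,0,-0.1,0],
    [0,0,0,0],
    [0,0,0,0],
    [0,0,0,0],
    [0,0,0,0]
  ],
  "claw": 1
}}

```text
clock: 8.47
eef_pos: [0.4036, -0.3565, -0.0049]
tool_rot: [1.0, -0.023, 0.001, 0.001]
ft_force: [-0.1, -0.3, 5.1]
grip_width: 0.0546
grasp_force: 65.0
```

Request:
{"api": "apply_moves", "payload": {
  "commands": [
    [0,0,0,0],
    [0,0,0,0],
    [0,0,0,0],
    [0,0,0,0],
    [0,0,0,0]
  ]
}}

```text
clock: 8.88
eef_pos: [0.4035, -0.3565, -0.0049]
tool_rot: [1.0, -0.024, 0.001, 0.001]
ft_force: [-1.1, 0.9, 5.9]
grip_width: 0.0546
grasp_force: 65.0
```

The board is gripped at a width of 54.6 mm. Lifting it and turning towards the riser.

Request:
{"api": "apply_moves", "payload": {
  "commands": [
    [0,0,-0.3,0],
    [0,0,-0.6,0],
    [0,0,-1,0],
    [0,0,-1,0],
    [0,0,-1,0]
  ]
}}

```text
clock: 9.3
eef_pos: [0.4022, -0.3552, 0.0724]
tool_rot: [1.0, -0.023, -0.001, -0.001]
ft_force: [1.4, -0.1, -1.2]
grip_width: 0.0543
grasp_force: 64.2
```

Request:
{"api": "apply_moves", "payload": {
  "commands": [
    [0,0,-1,0],
    [0,0,-1,0],
    [0,0,-1,-0.11],
    [0,0,-1,-0.11],
    [0,0,-1,-0.11]
  ]
}}

```text
clock: 9.72
eef_pos: [0.4024, -0.3553, 0.1727]
tool_rot: [0.988, 0.152, -0.001, -0.001]
ft_force: [0.6, 0.5, -1.4]
grip_width: 0.0548
grasp_force: 64.3
```

Request:
{"api": "apply_moves", "payload": {
  "commands": [
    [0,0,-1,-0.11],
    [0,0,-1,-0.11],
    [0,0,-0.5,-0.11],
    [0,0,0,-0.11],
    [0,0,0,-0.11]
  ]
}}

```text
clock: 10.13
eef_pos: [0.403, -0.3559, 0.223]
tool_rot: [0.905, 0.426, 0.0, 0.0]
ft_force: [0.1, 0.6, -2.3]
grip_width: 0.0546
grasp_force: 64.3
```

Request:
{"api": "apply_moves", "payload": {
  "commands": [
    [0,0,0,-0.11],
    [0,0,0,-0.11],
    [0,0,0,-0.11],
    [0,0,0,-0.11],
    [0,0,0,-0.11]
  ]
}}

```text
clock: 10.55
eef_pos: [0.4025, -0.3554, 0.2216]
tool_rot: [0.746, 0.665, -0.0, -0.001]
ft_force: [-0.3, -0.2, -1.3]
grip_width: 0.055
grasp_force: 64.3
```

Request:
{"api": "apply_moves", "payload": {
  "commands": [
    [0,0,0,-0.11],
    [0,0,0,0],
    [0,0,0,0],
    [0,0,0,0],
    [0,0,0,0]
  ]
}}

```text
clock: 10.97
eef_pos: [0.4029, -0.3558, 0.2221]
tool_rot: [0.709, 0.705, 0.0, -0.0]
ft_force: [-0.6, 0.2, -1.6]
grip_width: 0.0547
grasp_force: 64.2
```

Run:
```python
from h import *
togo(.48,-.058,.25,91.5)
```

```text
t 10.97 p [ 0.4029 -0.3558  0.2221] x [0.007 1.    0.   ] y [ 1.    -0.007 -0.   ] z [-0.  0. -1.] F [-0.6  0.2 -1.6] w 0.0547 g 64.2 q [-0.72  0.32  0.09  1.35  0.    0.85]
units now [14.92  3.75 -1.39]
roll deg -1.89 units -0.031 units after roll [14.79  4.24 -1.39]
```

Request:
{"api": "apply_moves", "payload": {
  "commands": [
    [0.99,0.28,-0.1,-0.03],
    [0.99,0.28,-0.1,0],
    [0.99,0.28,-0.1,0],
    [0.99,0.28,-0.1,0],
    [0.99,0.28,-0.1,0]
  ]
}}

```text
clock: 11.38
eef_pos: [0.4291, -0.2555, 0.2324]
tool_rot: [0.698, 0.716, 0.0, -0.0]
ft_force: [-0.2, -0.0, -1.0]
grip_width: 0.0552
grasp_force: 64.2
```

Request:
{"api": "apply_moves", "payload": {
  "commands": [
    [0.99,0.28,-0.1,0],
    [0.99,0.28,-0.1,0],
    [0.99,0.28,-0.1,0],
    [0.99,0.28,-0.1,0],
    [0.99,0.28,-0.1,0]
  ]
}}

```text
clock: 11.8
eef_pos: [0.4545, -0.1557, 0.2425]
tool_rot: [0.698, 0.716, 0.0, 0.0]
ft_force: [0.6, -0.5, -1.8]
grip_width: 0.0549
grasp_force: 64.2
```

Request:
{"api": "apply_moves", "payload": {
  "commands": [
    [0.99,0.28,-0.1,0],
    [0.99,0.28,-0.1,0],
    [0.99,0.28,-0.1,0],
    [0.99,0.28,-0.1,0],
    [0.99,0.28,-0.1,0]
  ]
}}

```text
clock: 12.22
eef_pos: [0.4799, -0.056, 0.2525]
tool_rot: [0.698, 0.716, 0.0, 0.0]
ft_force: [0.4, 0.5, -2.9]
grip_width: 0.0547
grasp_force: 64.2
```

Request:
{"api": "apply_moves", "payload": {
  "commands": [
    [0,0,0,0],
    [0,0,0,0],
    [0,0,0,0],
    [0,0,0,0],
    [0,0,0,0]
  ]
}}

```text
clock: 12.63
eef_pos: [0.4796, -0.0578, 0.2522]
tool_rot: [0.698, 0.716, -0.0, -0.0]
ft_force: [0.3, 0.2, -2.0]
grip_width: 0.0545
grasp_force: 64.2
```

Run:
```python
from h import *
st(); c=snap('wrist','w3.png'); np.save('w3R.npy',np.c_[c['R'],c['t']])
im=c['image']; m=mask(im,(3,90,50),(18,255,255)); n,l,s,ce=cv2.connectedComponentsWithStats(m)
print([ (i,s[i].tolist()) for i in range(1,n) if s[i][4]>150])
for i in range(1,n):
    if s[i][4]>150: print(i,rect(c,cv2.findNonZero((l==i).astype(np.uint8)),.058))
```

```text
t 12.63 p [ 0.4796 -0.0578  0.2522] x [-0.025  1.    -0.   ] y [ 1.     0.025 -0.   ] z [-0. -0. -1.] F [ 0.3  0.2 -2. ] w 0.0545 g 64.2 q [-0.12  0.2   0.01  1.39 -0.    1.43]
[(1, [200, 0, 272, 395, 61052]), (3, [382, 263, 50, 54, 1666])]
1 (array([ 525.2, -112.1]), array([243.8, 447.5]), 90.9)
3 (array([ 624.5, -180.1]), array([55.1, 73.4]), 101.0)
```

View pics/w3.png

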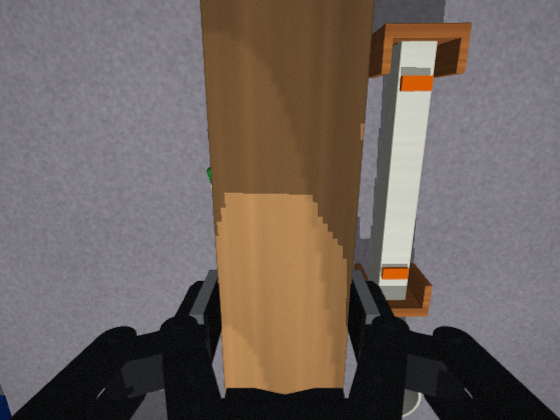

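The wrist view shows the rail with its orange clips at (417,83) and (395,272). The far cheek's outer top corners are at (388,24) and (470,24), and the near cheek's outer corner is at (429,315).

Run:
```python
from h import *
o,R=st();im=cv2.imread('pics/w3.png');c=snap('wrist')
m=mask(im,(5,230,180),(18,255,255),(376,10,480,330))
n,l,s,ce=cv2.connectedComponentsWithStats(m)
P=[]
for i in range(1,n):
    if s[i][4]>60: print(s[i],ce[i]); P.append(on(c,*ce[i],.046)[:2]*1000)
print('clips',np.round(P,1))
for uv in [(388,24),(470,24),(429,315)]: print(uv,np.round(on(c,*uv,.058)*1000,1))
w=mask(im,(0,0,140),(180,60,255),(372,40,445,300))
for r in (100,130,160,190,220,250):
    x=np.where(w[r])[0]; print(r,x[0],x[-1],np.round(on(c,x[-1]+.5,r,.04)*1000,1))
# board ends in this view: near edges
# held board in top view
d=snap('top'); b=mask(d['image'],(5,60,60),(25,255,255),(200,170,385,225)); print('boardtop z.275',rect(d,blob(b),o['eef_pos'][2]+.005+.018))
```

```text
t 12.68 p [ 0.4796 -0.0578  0.2522] x [-0.025  1.    -0.   ] y [ 1.     0.025 -0.   ] z [-0. -0. -1.] F [-0.4 -0.5 -1.4] w 0.0546 g 64.2 q [-0.12  0.2   0.01  1.39 -0.    1.43]
[402  76  31  14 414] [416.85990338  82.48067633]
[383 269  26  10 223] [394.95964126 273.03139013]
clips [[ 605.8   46.4]
 [ 611.8 -162.5]]
(388, 24) [568.1  93.8  58. ]
(470, 24) [641.8  95.7  58. ]
(429, 315) [ 655.1 -210.9   58. ]
100 374 430 [624.3  30.7  40. ]
130 393 443 [642.7   1.7  40. ]
160 372 422 [625.8 -29.9  40. ]
190 388 431 [640.9 -62.5  40. ]
220 385 436 [652.4 -97.3  40. ]
250 382 411 [ 629.5 -135.1   40. ]
boardtop z.275 (array([478.3,  24.1]), array([ 56.3, 116.4]), 91.0)
```

Request:
{"api": "apply_moves", "payload": {
  "commands": [
    [0,1,0,-0.004],
    [0,1,0,0],
    [0,1,0,0],
    [0,1,0,0],
    [-0.08,1,0,0]
  ]
}}

```text
clock: 13.2
eef_pos: [0.5806, -0.0559, 0.2522]
tool_rot: [0.696, 0.718, 0.0, -0.0]
ft_force: [0.1, -0.5, -0.2]
grip_width: 0.0546
grasp_force: 64.3
```

Request:
{"api": "apply_moves", "payload": {
  "commands": [
    [-0.08,1,1,0],
    [0,0.48,1,0],
    [0,0,1,0],
    [0,0,1,0],
    [0,0,1,0]
  ]
}}

```text
clock: 13.62
eef_pos: [0.6095, -0.0568, 0.1508]
tool_rot: [0.696, 0.718, -0.0, -0.0]
ft_force: [-0.4, 0.7, -1.6]
grip_width: 0.055
grasp_force: 64.3
```

Request:
{"api": "apply_moves", "payload": {
  "commands": [
    [0,0,1,0],
    [0,0,1,0],
    [0,0,1,0],
    [0,0,1,0],
    [0,0,0.3,0]
  ]
}}

```text
clock: 14.03
eef_pos: [0.6069, -0.0566, 0.0625]
tool_rot: [0.697, 0.718, -0.002, -0.002]
ft_force: [-1.1, 0.4, -2.8]
grip_width: 0.0548
grasp_force: 64.2
```

Request:
{"api": "apply_moves", "payload": {
  "commands": [
    [0,0,0,0],
    [0,0,0,0],
    [0,0,0,0],
    [0,0,0,0],
    [0,0,0,0]
  ]
}}

```text
clock: 14.45
eef_pos: [0.6105, -0.0565, 0.0678]
tool_rot: [0.696, 0.718, 0.001, 0.001]
ft_force: [-0.1, 0.6, -1.7]
grip_width: 0.0548
grasp_force: 64.2
```

Run:
```python
from h import *
togo(.6093,-.0578,.043,91.7); c=snap('side'); w=snap('wrist'); d=snap('top')
cv2.imwrite('pics/s4.png',np.vstack([cv2.resize(c['image'][130:230,190:340],(600,300)),np.hstack([cv2.resize(w['image'][:300],(400,200)),cv2.resize(d['image'][110:200,220:400],(400,200))])[:,:600]]))
```

```text
t 14.45 p [ 0.6105 -0.0565  0.0678] x [-0.03  1.   -0.  ] y [1.    0.03  0.003] z [ 0.003 -0.    -1.   ] F [-0.1  0.6 -1.7] w 0.0548 g 64.2 q [-0.09  0.57  0.07  1.07 -0.    1.45]
units now [-0.06 -0.07  1.24]
roll deg 0.05 units 0.001 units after roll [-0.06 -0.07  1.24]
```

View pics/s4.png

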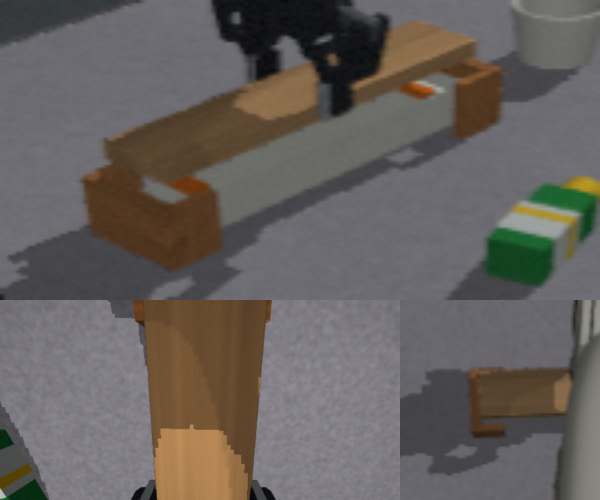

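The side crop shows the board just above the cheeks, about over the riser. The wrist and top crops suggest a sideways offset of a few mm, so I'll measure the board edges against the cheeks.

Run:
```python
from h import *
o,R=st(); c=snap('wrist'); im=c['image']; z=o['eef_pos'][2]+.023
cv2.imwrite('pics/w5.png',cv2.resize(im[0:200,150:430],None,fx=2.8,fy=2.8))
g=cv2.GaussianBlur(cv2.cvtColor(im,cv2.COLOR_BGR2HSV)[...,1],(3,3),0).astype(int)
for r in range(30,260,30):
    row=g[r]>90; x=np.where(row[180:400])[0]+180; e=[on(c,x[0]-.5,r,z),on(c,x[-1]+.5,r,z)]
    print(r,x[0],x[-1],np.round([q[:2]*1000 for q in e],1).tolist(),'mid',np.round((e[0]+e[1])[:2]*500,1))
```

```text
t 14.6 p [ 0.6099 -0.0564  0.0671] x [-0.031  1.    -0.   ] y [1.    0.031 0.001] z [ 0.001 -0.    -1.   ] F [ 0.8  0.3 -1.1] w 0.0544 g 64.2 q [-0.09  0.57  0.06  1.07  0.    1.45]
30 190 378 [[574.8, 47.3], [636.5, 49.3]] mid [605.6  48.3]
60 204 368 [[578.9, 38.5], [634.2, 40.2]] mid [606.6  39.3]
90 206 366 [[579.2, 29.0], [634.6, 30.8]] mid [606.9  29.9]
120 208 364 [[579.5, 19.1], [635.0, 20.9]] mid [607.2  20. ]
150 210 361 [[579.8, 8.6], [635.0, 10.3]] mid [607.4   9.5]
180 212 358 [[580.1, -2.5], [635.1, -0.8]] mid [607.6  -1.6]
210 214 356 [[580.4, -14.3], [635.5, -12.6]] mid [608.  -13.4]
240 216 354 [[580.8, -26.8], [636.0, -25.1]] mid [608.4 -25.9]
```

View pics/w5.png

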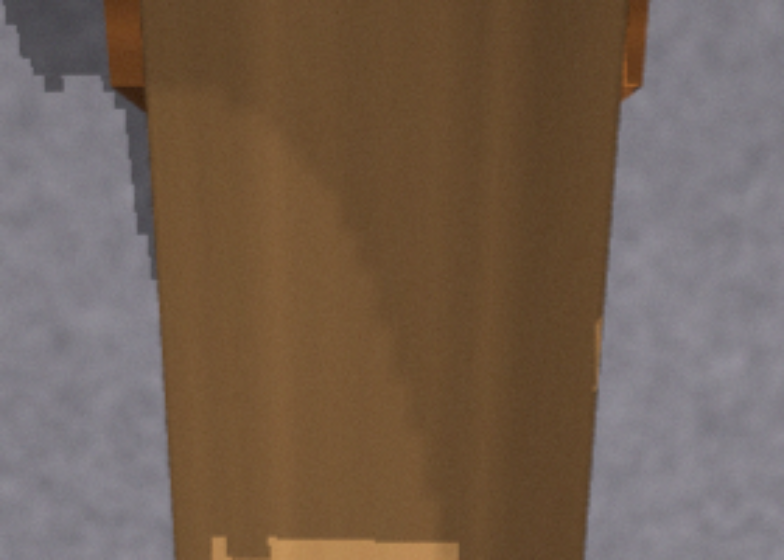

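The board axis extrapolates to x=609.3 mm at the riser middle, yaw about 1.6°, and the cheeks agree within about 1 mm. Lowering.

Request:
{"api": "apply_moves", "payload": {
  "commands": [
    [-0.06,-0.03,0.2,0],
    [0,0,0.2,0],
    [0,0,0.2,0],
    [0,0,0,0],
    [0,0,0,0]
  ]
}}

```text
clock: 15.07
eef_pos: [0.6084, -0.0575, 0.0535]
tool_rot: [0.696, 0.718, -0.0, -0.001]
ft_force: [0.3, 0.4, -2.0]
grip_width: 0.0546
grasp_force: 64.3
```

Request:
{"api": "apply_moves", "payload": {
  "commands": [
    [0,0,0.2,0],
    [0,0,0.15,0],
    [0,0,0.1,0],
    [0,0,0,0],
    [0,0,0,0]
  ]
}}

```text
clock: 15.48
eef_pos: [0.6087, -0.0576, 0.0451]
tool_rot: [0.696, 0.718, -0.0, -0.0]
ft_force: [-0.3, 0.1, -2.5]
grip_width: 0.0547
grasp_force: 64.3
```

Request:
{"api": "apply_moves", "payload": {
  "commands": [
    [0,0,0.08,0],
    [0,0,0.08,0],
    [0,0,0,0],
    [0,0,0,0],
    [0,0,0,0]
  ]
}}

```text
clock: 15.9
eef_pos: [0.6089, -0.0576, 0.0421]
tool_rot: [0.696, 0.718, 0.0, 0.0]
ft_force: [0.5, -0.3, -1.4]
grip_width: 0.0544
grasp_force: 64.3
```

Request:
{"api": "apply_moves", "payload": {
  "commands": [
    [0,0,0.06,0],
    [0,0,0.06,0],
    [0,0,0.06,0],
    [0,0,0,0],
    [0,0,0,0]
  ]
}}

```text
clock: 16.32
eef_pos: [0.6092, -0.0576, 0.0402]
tool_rot: [0.696, 0.718, 0.001, 0.001]
ft_force: [-2.8, -0.5, 6.7]
grip_width: 0.055
grasp_force: 65.3
```

Request:
{"api": "apply_moves", "payload": {
  "commands": [
    [0,0,0.06,0],
    [0,0,0.06,0],
    [0,0,0.06,0],
    [0,0,0,0],
    [0,0,0,0]
  ]
}}

```text
clock: 16.73
eef_pos: [0.6093, -0.0576, 0.0377]
tool_rot: [0.696, 0.718, 0.001, 0.001]
ft_force: [-5.0, 0.6, 12.7]
grip_width: 0.0548
grasp_force: 66.1
```

Request:
{"api": "apply_moves", "payload": {
  "commands": [
    [0,0,0.06,0],
    [0,0,0.06,0],
    [0,0,0,0],
    [0,0,0,0],
    [0,0,0,0]
  ]
}}

```text
clock: 17.15
eef_pos: [0.6092, -0.0576, 0.0354]
tool_rot: [0.696, 0.718, 0.001, 0.001]
ft_force: [-5.3, 0.8, 12.1]
grip_width: 0.0546
grasp_force: 66.1
```

Request:
{"api": "apply_moves", "payload": {
  "commands": [
    [0,0,0.06,0],
    [0,0,0.06,0],
    [0,0,0,0],
    [0,0,0,0],
    [0,0,0,0]
  ]
}}

```text
clock: 17.57
eef_pos: [0.6093, -0.0576, 0.0351]
tool_rot: [0.696, 0.718, 0.001, 0.001]
ft_force: [-8.7, 0.9, 23.4]
grip_width: 0.0548
grasp_force: 67.2
```

Request:
{"api": "apply_moves", "payload": {
  "commands": [
    [0,0,0.06,0],
    [0,0,0.06,0],
    [0,0,0,0],
    [0,0,0,0],
    [0,0,0,0]
  ]
}}

```text
clock: 17.98
eef_pos: [0.6093, -0.0576, 0.035]
tool_rot: [0.696, 0.718, 0.001, 0.002]
ft_force: [-13.0, 1.5, 35.0]
grip_width: 0.0546
grasp_force: 68.7
```

Home by height: TCP 0.035 + 5 mm = 40 mm. Relaxing, releasing, then pressing each end.

Request:
{"api": "apply_moves", "payload": {
  "commands": [
    [0,0,-0.12,0],
    [0,0,0,0],
    [0,0,0,0],
    [0,0,0,0],
    [0,0,0,0]
  ]
}}

```text
clock: 18.4
eef_pos: [0.6093, -0.0576, 0.0351]
tool_rot: [0.696, 0.718, 0.001, 0.001]
ft_force: [-8.5, 0.3, 23.1]
grip_width: 0.0549
grasp_force: 67.3
```

Request:
{"api": "apply_moves", "payload": {
  "commands": [
    [0,0,0,0],
    [0,0,0,0],
    [0,0,0,0],
    [0,0,0,0],
    [0,0,0,0]
  ],
  "claw": 0
}}

```text
clock: 18.82
eef_pos: [0.6087, -0.0575, 0.0295]
tool_rot: [0.696, 0.718, -0.0, -0.0]
ft_force: [-0.3, 0.5, 0.4]
grip_width: 0.0853
grasp_force: 0.0
```

Request:
{"api": "apply_moves", "payload": {
  "commands": [
    [0,0,0,0],
    [0,0,-0.5,0],
    [0,0,-1,0],
    [0,0,-1,0],
    [0,0,-1,0]
  ]
}}

```text
clock: 19.23
eef_pos: [0.6087, -0.0576, 0.1012]
tool_rot: [0.696, 0.718, -0.0, -0.0]
ft_force: [-0.0, 0.3, -0.7]
grip_width: 0.0858
grasp_force: 0.0
```

Request:
{"api": "apply_moves", "payload": {
  "commands": [
    [1,0,0,0],
    [1,0,0,0],
    [1,0,0,0],
    [1,0,0,0],
    [1,0,0,0]
  ],
  "claw": 1
}}

```text
clock: 19.65
eef_pos: [0.606, 0.0432, 0.1009]
tool_rot: [0.696, 0.718, 0.0, 0.0]
ft_force: [-0.8, -0.6, 0.9]
grip_width: 0.0255
grasp_force: 0.0
```

Request:
{"api": "apply_moves", "payload": {
  "commands": [
    [0.25,0,1,0],
    [0,0,0.5,0],
    [0,0,0,0],
    [0,0,0,0],
    [0,0,0,0]
  ]
}}

```text
clock: 20.07
eef_pos: [0.606, 0.0465, 0.0706]
tool_rot: [0.697, 0.717, 0.0, 0.0]
ft_force: [-0.3, -0.5, 0.4]
grip_width: 0.0004
grasp_force: 0.0
```

Run:
```python
from h import *
st(); c=snap('side'); 
cv2.imwrite('pics/s6.png',cv2.resize(c['image'][120:230,190:340],(750,550)))
```

```text
t 20.07 p [0.606  0.0465 0.0706] x [-0.029  1.    -0.   ] y [1.    0.029 0.   ] z [ 0. -0. -1.] F [-0.3 -0.5  0.4] w 0.0004 g 0.0 q [ 0.08  0.56  0.05  1.07 -0.    1.62]
```

View pics/s6.png

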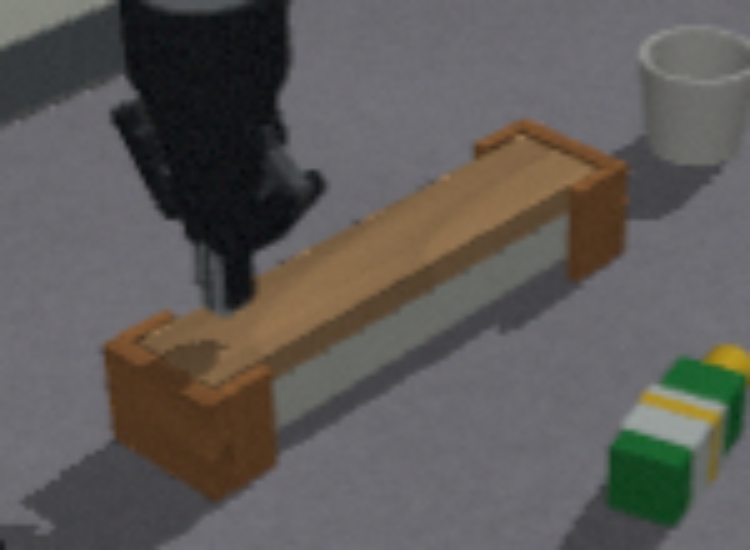

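The board lies between the cheeks and looks flush: left end at (180,350) in the crop, right end at (560,150). I'll press both ends to be sure.

Request:
{"api": "apply_moves", "payload": {
  "commands": [
    [0,0,0.3,0],
    [0,0,0.3,0],
    [0,0,0.15,0],
    [0,0,0,0],
    [0,0,0,0]
  ]
}}

```text
clock: 20.53
eef_pos: [0.6057, 0.047, 0.0553]
tool_rot: [0.696, 0.718, -0.0, 0.0]
ft_force: [-2.0, -0.3, 2.8]
grip_width: -0.0003
grasp_force: 1.7
```

Request:
{"api": "apply_moves", "payload": {
  "commands": [
    [0,0,0.08,0],
    [0,0,0.08,0],
    [0,0,0,0],
    [0,0,0,0],
    [0,0,0,0]
  ]
}}

```text
clock: 20.95
eef_pos: [0.6057, 0.047, 0.0552]
tool_rot: [0.696, 0.718, 0.0, 0.001]
ft_force: [-6.7, -1.6, 19.0]
grip_width: -0.0003
grasp_force: 9.4
```

Request:
{"api": "apply_moves", "payload": {
  "commands": [
    [0,0,-1,0],
    [-1,0,-0.4,0],
    [-1,0,0,0],
    [-1,0,0,0],
    [-1,0,0,0]
  ]
}}

```text
clock: 21.37
eef_pos: [0.6081, -0.0332, 0.0798]
tool_rot: [0.696, 0.718, 0.0, 0.0]
ft_force: [-0.1, -0.3, -0.6]
grip_width: 0.0
grasp_force: 0.0
```

Request:
{"api": "apply_moves", "payload": {
  "commands": [
    [-1,0,0,0],
    [-1,0,0,0],
    [-1,0,0,0],
    [-1,0,0,0],
    [-1,0,0,0]
  ]
}}

```text
clock: 21.78
eef_pos: [0.6109, -0.1335, 0.0793]
tool_rot: [0.696, 0.718, -0.0, -0.0]
ft_force: [-0.4, 0.7, -0.3]
grip_width: -0.0001
grasp_force: 0.0
```

Request:
{"api": "apply_moves", "payload": {
  "commands": [
    [-1,0,0,0],
    [-0.5,0,0,0],
    [0,0,0.4,0],
    [0,0,0.4,0],
    [0,0,0,0]
  ]
}}

```text
clock: 22.2
eef_pos: [0.6103, -0.161, 0.061]
tool_rot: [0.696, 0.718, -0.001, -0.002]
ft_force: [-1.3, 0.6, -0.7]
grip_width: 0.0001
grasp_force: 0.0
```

Request:
{"api": "apply_moves", "payload": {
  "commands": [
    [0,0,0.2,0],
    [0,0,0.15,0],
    [0,0,0.08,0],
    [0,0,0,0],
    [0,0,0,0]
  ]
}}

```text
clock: 22.62
eef_pos: [0.6123, -0.162, 0.0554]
tool_rot: [0.696, 0.718, 0.0, 0.0]
ft_force: [-0.7, 0.5, 0.7]
grip_width: 0.0001
grasp_force: 0.0
```

Request:
{"api": "apply_moves", "payload": {
  "commands": [
    [0,0,0.08,0],
    [0,0,0.08,0],
    [0,0,0,0],
    [0,0,0,0],
    [0,0,0,0]
  ]
}}

```text
clock: 23.03
eef_pos: [0.6125, -0.1621, 0.0553]
tool_rot: [0.696, 0.718, 0.001, 0.001]
ft_force: [-4.9, 2.8, 14.7]
grip_width: -0.0001
grasp_force: 7.1
```

Both ends bottom out at the same height, so the board is home and level. Going to the red bottle next.

Request:
{"api": "apply_moves", "payload": {
  "commands": [
    [0,0,-1,0],
    [0,0,-1,0],
    [0,0,-1,0],
    [0,0,-1,0],
    [1,0,-1,0]
  ],
  "claw": 0
}}

```text
clock: 23.45
eef_pos: [0.6116, -0.1452, 0.153]
tool_rot: [0.698, 0.716, -0.0, 0.001]
ft_force: [0.1, 1.0, 0.4]
grip_width: 0.0608
grasp_force: 0.0
```

Request:
{"api": "apply_moves", "payload": {
  "commands": [
    [1,0,-1,0],
    [1,0,-1,0],
    [1,0,0,0],
    [1,0,0,0],
    [1,0,0,0]
  ]
}}

```text
clock: 23.87
eef_pos: [0.6088, -0.0416, 0.1929]
tool_rot: [0.696, 0.718, 0.001, 0.001]
ft_force: [-0.7, -1.0, -0.1]
grip_width: 0.0856
grasp_force: 0.0
```

Request:
{"api": "apply_moves", "payload": {
  "commands": [
    [1,0,0,0],
    [1,0,0,0],
    [1,0,0,0],
    [1,0,0,0],
    [1,0,0,0]
  ]
}}

```text
clock: 24.28
eef_pos: [0.6053, 0.0585, 0.1922]
tool_rot: [0.696, 0.718, 0.0, 0.0]
ft_force: [-0.8, -0.0, 0.6]
grip_width: 0.0854
grasp_force: 0.0
```

Request:
{"api": "apply_moves", "payload": {
  "commands": [
    [1,0,0,0],
    [1,0,0,0],
    [1,0,0,0],
    [1,0,0,0],
    [1,0,0,0]
  ]
}}

```text
clock: 24.7
eef_pos: [0.6022, 0.1585, 0.1921]
tool_rot: [0.696, 0.718, 0.0, 0.0]
ft_force: [1.0, -1.0, 0.6]
grip_width: 0.0856
grasp_force: 0.0
```

Request:
{"api": "apply_moves", "payload": {
  "commands": [
    [0,0,0,0.11],
    [0,0,0,0.11],
    [0,0,0,0.09],
    [0,0,0,0],
    [0,0,0,0]
  ]
}}

```text
clock: 25.12
eef_pos: [0.6023, 0.1575, 0.1921]
tool_rot: [0.802, 0.597, 0.0, 0.0]
ft_force: [0.6, -0.4, -0.3]
grip_width: 0.0855
grasp_force: 0.0
```

```bash
cat >> h.py <<'E'
COL={'red':[((0,120,50),(8,255,255)),((172,120,50),(180,255,255))],'blue':[((100,140,50),(122,255,255))],'green':[((45,100,40),(85,255,255))]}
def bottle(c,n,z=.038,box=None):
    m=sum(mask(c['image'],l,h,box) for l,h in COL[n]); m=cv2.morphologyEx(m,cv2.MORPH_OPEN,np.ones((3,3)))
    k,l,s,ce=cv2.connectedComponentsWithStats(m); big=[i for i in range(1,k) if s[i][4]>40]
    i0=max(big,key=lambda i:s[i][4]); big=[i for i in big if np.hypot(*(ce[i]-ce[i0]))<150]
    p=cv2.findNonZero(np.isin(l,big).astype(np.uint8)); return rect(c,p,z),cv2.boundingRect(p)
E
python3 - <<'E'
from h import *
togo(.6093,.2425,.2,73); c=snap('wrist','w7.png'); print(bottle(c,'red')); d=snap('top')
for n,b in (('red',(165,130,225,175)),('blue',(165,195,235,245)),('green',(295,195,350,240))): print(n,bottle(d,n,.034,b))
E
```

```text
t 25.12 p [0.6023 0.1575 0.1921] x [0.287 0.958 0.   ] y [ 0.958 -0.287  0.   ] z [ 0.  0. -1.] F [ 0.6 -0.4 -0.3] w 0.0855 g 0.0 q [ 0.26  0.5   0.3   1.36 -0.    2.12]
units now [ 4.17 -0.89 -0.4 ]
roll deg 0.3 units 0.005 units after roll [ 4.17 -0.91 -0.4 ]
((array([616.1, 265.5]), array([37.5, 96.4]), 72.9), (240, 3, 48, 128))Traceback (most recent call last):
  File "<stdin>", line 3, in <module>
  File "h.py", line 45, in bottle
    i0=max(big,key=lambda i:s[i][4]); big=[i for i in big if np.hypot(*(ce[i]-ce[i0]))<150]
ValueError: max() iterable argument is empty
```

View pics/w7.png

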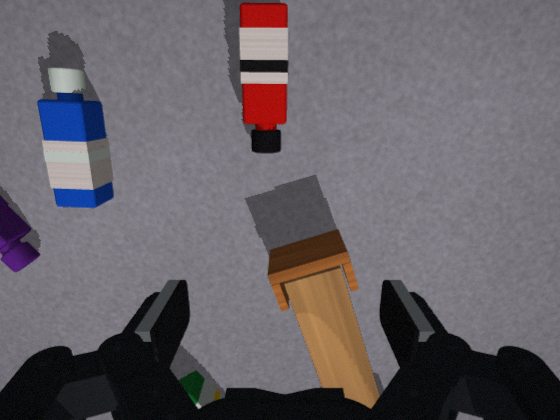

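The wrist view shows red at (264,65) with its cap towards the riser, and blue at (75,150).

Request:
{"api": "apply_moves", "payload": {
  "commands": [
    [1,-0.22,0,0],
    [1,-0.22,0,0],
    [1,-0.22,0,0],
    [0.92,-0.24,1,0],
    [0,0,1,0]
  ]
}}

```text
clock: 25.63
eef_pos: [0.6091, 0.2416, 0.1533]
tool_rot: [0.802, 0.598, 0.003, -0.0]
ft_force: [0.9, 0.4, -1.6]
grip_width: 0.0855
grasp_force: 0.0
```

Request:
{"api": "apply_moves", "payload": {
  "commands": [
    [0,0,1,0],
    [0,0,1,0],
    [0,0,1,0],
    [0,0,1,0],
    [0,0,1,0]
  ]
}}

```text
clock: 26.05
eef_pos: [0.6079, 0.2374, 0.0512]
tool_rot: [0.803, 0.596, 0.0, 0.0]
ft_force: [-0.1, -0.4, -0.2]
grip_width: 0.0855
grasp_force: 0.0
```

Request:
{"api": "apply_moves", "payload": {
  "commands": [
    [0,0,1,0],
    [0,0,1,0],
    [0,0,0.5,0],
    [0,0,0.2,0],
    [0,0,0,0]
  ]
}}

```text
clock: 26.47
eef_pos: [0.6072, 0.2372, -0.0029]
tool_rot: [0.803, 0.596, -0.001, -0.0]
ft_force: [-0.0, 0.2, 1.6]
grip_width: 0.0853
grasp_force: 0.0
```

Request:
{"api": "apply_moves", "payload": {
  "commands": [
    [0,0,0,0],
    [0,0,0,0],
    [0,0,0,0],
    [0,0,0,0],
    [0,0,0,0]
  ],
  "claw": 0.57
}}

```text
clock: 26.88
eef_pos: [0.6088, 0.2379, -0.0005]
tool_rot: [0.803, 0.596, 0.001, 0.0]
ft_force: [0.1, -0.4, 3.9]
grip_width: 0.0374
grasp_force: 41.2
```

Request:
{"api": "apply_moves", "payload": {
  "commands": [
    [0,0,0,0],
    [0,0,0,0],
    [0,0,0,0],
    [0,0,0,0],
    [0,0,0,0]
  ]
}}

```text
clock: 27.3
eef_pos: [0.6087, 0.2379, -0.0005]
tool_rot: [0.803, 0.596, 0.001, 0.0]
ft_force: [-0.3, -0.7, 5.6]
grip_width: 0.0378
grasp_force: 41.3
```

Request:
{"api": "apply_moves", "payload": {
  "commands": [
    [0,0,0,0],
    [0,0,0,0],
    [0,0,0,0],
    [0,0,0,0],
    [0,0,0,0]
  ],
  "claw": 0.56
}}

```text
clock: 27.72
eef_pos: [0.6088, 0.2379, -0.0005]
tool_rot: [0.803, 0.596, 0.001, 0.0]
ft_force: [-0.6, -0.1, 5.5]
grip_width: 0.0377
grasp_force: 28.8
```

Request:
{"api": "apply_moves", "payload": {
  "commands": [
    [0,0,0,0],
    [0,0,0,0],
    [0,0,0,0],
    [0,0,0,0],
    [0,0,0,0]
  ],
  "claw": 0.555
}}

```text
clock: 28.13
eef_pos: [0.6087, 0.2378, -0.0016]
tool_rot: [0.803, 0.596, 0.001, 0.0]
ft_force: [2.7, -0.2, 4.2]
grip_width: 0.0382
grasp_force: 2.7
```

Request:
{"api": "apply_moves", "payload": {
  "commands": [
    [0,0,-0.3,0],
    [0,0,-1,0],
    [0,0,-1,0],
    [0,0,-1,0],
    [0,0,0,0]
  ],
  "claw": 0.57
}}

```text
clock: 28.55
eef_pos: [0.6091, 0.2382, 0.0674]
tool_rot: [0.803, 0.596, 0.002, 0.0]
ft_force: [0.1, 0.5, -0.9]
grip_width: 0.0373
grasp_force: 41.6
```

Run:
```python
from h import *
st(); c=snap('side'); cv2.imwrite('pics/s8.png',np.hstack([cv2.resize(c['image'][150:300,80:230],(400,400)),cv2.resize(snap('wrist')['image'],(400,400))]))
```

```text
t 28.55 p [0.6091 0.2382 0.0674] x [0.29  0.957 0.002] y [ 0.957 -0.29   0.003] z [ 0.003  0.001 -1.   ] F [ 0.1  0.5 -0.9] w 0.0373 g 41.6 q [0.37 0.64 0.2  1.12 0.   2.24]
```

View pics/s8.png

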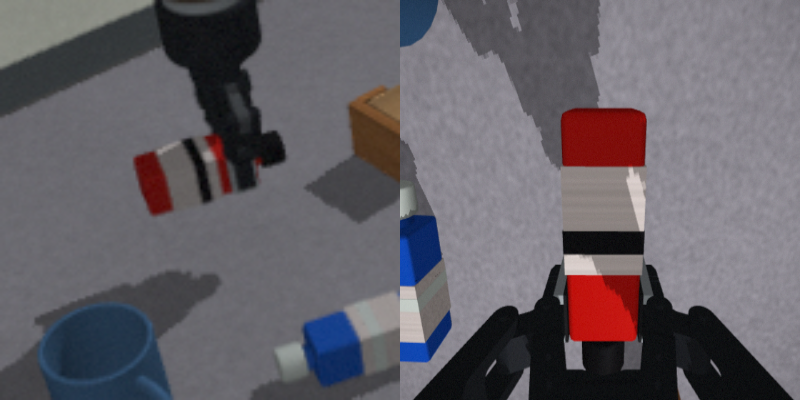

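Red is held level near its shoulder: side crop (205,170), wrist crop (602,220). I'll loosen the grip slightly to see whether gravity swings the foot down.

Request:
{"api": "apply_moves", "payload": {
  "commands": [
    [0,0,0,0],
    [0,0,0,0],
    [0,0,0,0],
    [0,0,0,0],
    [0,0,0,0]
  ],
  "claw": 0.56
}}

```text
clock: 29.07
eef_pos: [0.6074, 0.2374, 0.0632]
tool_rot: [0.803, 0.596, -0.001, -0.0]
ft_force: [0.6, -0.3, -0.8]
grip_width: 0.0378
grasp_force: 28.9
```

```bash
cat >> h.py <<'E'
def grow(n):  # rows of the held bottle's colour near the wrist picture's middle column
    c=snap('wrist'); m=sum(mask(c['image'],l,h,(230,0,340,420)) for l,h in COL[n]); r=np.where(m.sum(1)>255*25)[0]
    print('rows',r.min() if len(r) else None,r.max() if len(r) else None,'width at top',(m[r.min()+4]>0).sum() if len(r) else None)
    return c
E
python3 - <<'E'
from h import *
st(); grow('red')
E
```

```text
t 29.07 p [0.6074 0.2374 0.0632] x [ 0.29   0.957 -0.001] y [ 0.957 -0.29  -0.001] z [-0.001 -0.001 -1.   ] F [ 0.6 -0.3 -0.8] w 0.0378 g 28.9 q [0.37 0.65 0.19 1.12 0.   2.24]
rows 114 358 width at top 110
```

Request:
{"api": "apply_moves", "payload": {
  "commands": [
    [0,0,0,0],
    [0,0,0,0],
    [0,0,0,0],
    [0,0,0,0],
    [0,0,0,0]
  ],
  "claw": 0.557
}}

```text
clock: 29.53
eef_pos: [0.6079, 0.2376, 0.0642]
tool_rot: [0.803, 0.596, 0.0, 0.0]
ft_force: [0.1, 0.5, -2.3]
grip_width: 0.0379
grasp_force: 11.6
```

Run:
```python
from h import *
st(); grow('red')
```

```text
t 29.53 p [0.6079 0.2376 0.0642] x [0.29  0.957 0.   ] y [ 0.957 -0.29   0.   ] z [ 0.  0. -1.] F [ 0.1  0.5 -2.3] w 0.0379 g 11.6 q [0.37 0.65 0.2  1.12 0.   2.24]
rows 114 358 width at top 110
```

Request:
{"api": "apply_moves", "payload": {
  "commands": [
    [0,0,0,0],
    [0,0,0,0],
    [0,0,0,0],
    [0,0,0,0],
    [0,0,0,0]
  ],
  "claw": 0.556
}}

```text
clock: 30.0
eef_pos: [0.6078, 0.2376, 0.0641]
tool_rot: [0.803, 0.596, 0.0, 0.0]
ft_force: [-0.7, 0.3, -1.6]
grip_width: 0.0379
grasp_force: 6.2
```

Run:
```python
from h import *
st(); grow('red')
```

```text
t 30.0 p [0.6078 0.2376 0.0641] x [0.29  0.957 0.   ] y [ 0.957 -0.29   0.   ] z [ 0.  0. -1.] F [-0.7  0.3 -1.6] w 0.0379 g 6.2 q [0.37 0.65 0.2  1.12 0.   2.24]
rows 114 358 width at top 110
```

Request:
{"api": "apply_moves", "payload": {
  "commands": [
    [0,0,0,0],
    [0,0,0,0],
    [0,0,0,0],
    [0,0,0,0],
    [0,0,0,0]
  ],
  "claw": 0.5555
}}

```text
clock: 30.47
eef_pos: [0.6079, 0.2375, 0.0643]
tool_rot: [0.803, 0.596, 0.0, 0.0]
ft_force: [0.7, -0.2, 0.1]
grip_width: 0.0381
grasp_force: 2.0
```

Run:
```python
from h import *
st(); grow('red')
```

```text
t 30.47 p [0.6079 0.2375 0.0643] x [0.29  0.957 0.   ] y [ 0.957 -0.29   0.   ] z [ 0.  0. -1.] F [ 0.7 -0.2  0.1] w 0.0381 g 2.0 q [ 0.37  0.65  0.2   1.12 -0.    2.24]
rows 166 343 width at top 65
```

Request:
{"api": "apply_moves", "payload": {
  "commands": [
    [0,0,0,0],
    [0,0,0,0],
    [0,0,0,0],
    [0,0,0,0],
    [0,0,0,0]
  ],
  "claw": 0.57
}}

```text
clock: 30.93
eef_pos: [0.608, 0.2375, 0.0644]
tool_rot: [0.803, 0.596, 0.0, 0.0]
ft_force: [-0.8, -1.3, 1.8]
grip_width: 0.038
grasp_force: 35.5
```

Run:
```python
from h import *
st(); c=grow('red'); s=snap('side')
im=s['image']; m=sum(mask(im,l,h,(60,120,260,330)) for l,h in COL['red']); n,l,st_,ce=cv2.connectedComponentsWithStats(m)
print([(a.tolist()) for a in st_[1:] if a[4]>30])
print('grasp px',np.round(proj(s,[.6079,.2375,.088])), 'table pt below',np.round(proj(s,[.6079,.2375,.0])))
print(bottle(c,'red',.038,(180,0,400,420)))
cv2.imwrite('pics/s9.png',np.hstack([cv2.resize(im[150:300,80:230],(400,400)),cv2.resize(c['image'],(400,400))]))
```

```text
t 30.93 p [0.608  0.2375 0.0644] x [0.29  0.957 0.   ] y [ 0.957 -0.29   0.   ] z [ 0.  0. -1.] F [-0.8 -1.3  1.8] w 0.038 g 35.5 q [ 0.37  0.64  0.2   1.12 -0.    2.24]
rows 166 343 width at top 65
[[160, 205, 8, 19, 84], [172, 208, 12, 17, 84], [152, 232, 20, 14, 115]]
grasp px [168. 210.] table pt below [174. 240.]
((array([605.1, 231.6]), array([ 55.6, 114.7]), 73.2), (238, 166, 93, 183))
```

View pics/s9.png

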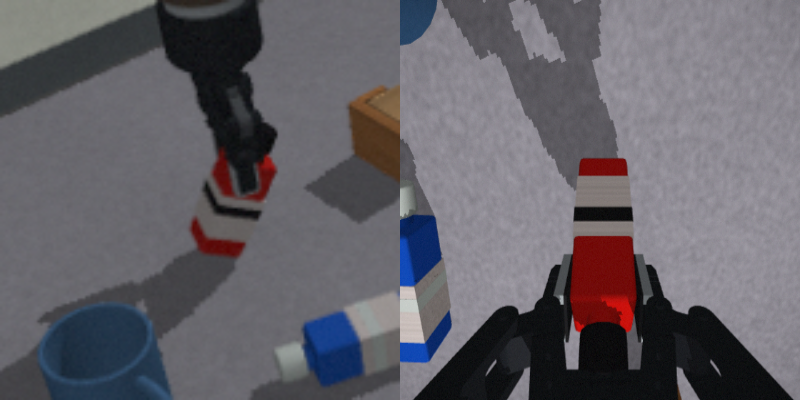

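The crops show red swung nearly upright, still gripped, with its foot on the table at side crop (215,245). Raise a little and loosen again so it hangs plumb.

Request:
{"api": "apply_moves", "payload": {
  "commands": [
    [0,0,-0.4,0],
    [0,0,-0.4,0],
    [0,0,0,0],
    [0,0,0,0],
    [0,0,0,0]
  ]
}}

```text
clock: 31.45
eef_pos: [0.6079, 0.2377, 0.0802]
tool_rot: [0.803, 0.596, 0.0, 0.0]
ft_force: [-0.4, -0.4, -2.5]
grip_width: 0.0376
grasp_force: 35.5
```

Request:
{"api": "apply_moves", "payload": {
  "commands": [
    [0,0,0,0],
    [0,0,0,0],
    [0,0,0,0],
    [0,0,0,0],
    [0,0,0,0]
  ],
  "claw": 0.556
}}

```text
clock: 31.87
eef_pos: [0.6077, 0.2375, 0.0799]
tool_rot: [0.803, 0.596, -0.0, -0.0]
ft_force: [-0.5, 0.3, -2.4]
grip_width: 0.0383
grasp_force: 4.0
```

Request:
{"api": "apply_moves", "payload": {
  "commands": [
    [0,0,0,0],
    [0,0,0,0],
    [0,0,0,0],
    [0,0,0,0],
    [0,0,0,0]
  ],
  "claw": 0.5555
}}

```text
clock: 32.28
eef_pos: [0.6078, 0.2375, 0.0801]
tool_rot: [0.803, 0.596, -0.0, 0.0]
ft_force: [-0.0, 0.5, -2.2]
grip_width: 0.0382
grasp_force: 1.9
```

Request:
{"api": "apply_moves", "payload": {
  "commands": [
    [0,0,0,0],
    [0,0,0,0],
    [0,0,0,0],
    [0,0,0,0],
    [0,0,0,0]
  ],
  "claw": 0.6
}}

```text
clock: 32.7
eef_pos: [0.6078, 0.2376, 0.0801]
tool_rot: [0.803, 0.596, 0.0, -0.0]
ft_force: [0.4, -0.0, -2.0]
grip_width: 0.0372
grasp_force: 60.9
```

```bash
cat >> h.py <<'E'
def lean(c,n,box,cap=None):
    # centres of the lowest and highest strong-colour bands in the side view, and the vertical's direction in pixels there
    im=c['image']; m=sum(mask(im,l,h,box) for l,h in COL[n]); k,l,s,ce=cv2.connectedComponentsWithStats(m)
    print('bands',[(a.tolist(),np.round(b,1).tolist()) for a,b in zip(s[1:],ce[1:]) if a[4]>30])
E
python3 - <<'E'
from h import *
o,R=st(); c=grow('red'); s=snap('side'); lean(s,'red',(60,120,260,330))
for z in (0.0,.02,.05,.1,.13): print(z,np.round(proj(s,[*o['eef_pos'][:2],z]),1),np.round(proj(c,[*o['eef_pos'][:2],z]),1))
E
```

```text
t 32.7 p [0.6078 0.2376 0.0801] x [0.29  0.957 0.   ] y [ 0.957 -0.29   0.   ] z [ 0.  0. -1.] F [ 0.4 -0.  -2. ] w 0.0372 g 60.9 q [0.37 0.63 0.22 1.15 0.   2.24]
rows 166 343 width at top 65
bands [([158, 200, 9, 18, 81], [162.1, 209.6]), ([170, 202, 13, 18, 87], [177.6, 210.9]), ([150, 227, 21, 14, 119], [159.1, 235.6])]
0.0 [173.9 239.8] [285.5 223. ]
0.02 [172.6 233.2] [285.6 233.3]
0.05 [170.6 223. ] [285.7 252.5]
0.1 [167.2 205.2] [286.2 301.3]
0.13 [165. 194.] [286.6 349.5]
```

```bash
cat >> h.py <<'E'
from scipy.optimize import brentq
def phi(c,row,L,dz=.022):
    o=bot.get_obs(); R=Ro.from_quat(o['tool_rot']).as_matrix(); p=np.array(o['eef_pos'])
    def f(a): return proj(c,p+R[:,0]*(L*np.sin(a)+.019*np.cos(a))+[0,0,dz-L*np.cos(a)+.019*np.sin(a)])[1]-row
    try: return round(np.degrees(brentq(f,-.4,1.57)),1)
    except Exception: return [round(f(a)) for a in (-.4,0,.5,1.,1.57)]
E
python3 - <<'E'
from h import *
o,R=st(); p=np.array(o['eef_pos']); c=snap('wrist'); s=snap('side')
for L in (.07,.075,.08,.085): print(L,'row horiz',proj(c,p+R[:,0]*L+[0,0,.022+.019])[1],'phi now',phi(c,166,L))
for f in (0,10,20,30):
    a=np.radians(f);L=.08; print(f,[np.round(proj(s,p+R[:,0]*L*q*np.sin(a)+[0,0,.022-L*q*np.cos(a)])) for q in (1,.5)])
E
```

```text
t 32.8 p [0.6078 0.2376 0.0801] x [0.29  0.957 0.   ] y [ 0.957 -0.29  -0.   ] z [-0.  0. -1.] F [-0.2  0.2 -2.3] w 0.0369 g 60.9 q [0.37 0.63 0.22 1.15 0.   2.24]
0.07 row horiz 143.38122306663684 phi now 28.5
0.075 row horiz 126.65858554115489 phi now 24.8
0.08 row horiz 109.40456806777925 phi now 21.9
0.085 row horiz 91.59370208811394 phi now 19.5
0 [array([172., 233.]), array([170., 219.])]
10 [array([167., 234.]), array([167., 220.])]
20 [array([161., 235.]), array([164., 220.])]
30 [array([155., 234.]), array([161., 220.])]
```

Red hangs about 22° off plumb. I'll set the foot edge on the table and roll it upright over that edge, with a light grip.

Request:
{"api": "apply_moves", "payload": {
  "commands": [
    [0,0,0.5,0],
    [0,0,0.5,0],
    [0,0,0.15,0],
    [0,0,0,0],
    [0,0,0,0]
  ],
  "claw": 0.558
}}

```text
clock: 33.32
eef_pos: [0.609, 0.2371, 0.0589]
tool_rot: [0.803, 0.596, 0.001, 0.001]
ft_force: [-2.1, -2.3, 9.6]
grip_width: 0.0376
grasp_force: 15.3
```

Request:
{"api": "apply_moves", "payload": {
  "commands": [
    [0.3,0,0,0],
    [0.3,0,0,0],
    [0.3,0,0,0],
    [0.3,0,0,0],
    [0.2,0,0,0]
  ],
  "claw": 0.5565
}}

```text
clock: 33.73
eef_pos: [0.6166, 0.2646, 0.0569]
tool_rot: [0.803, 0.596, 0.0, 0.0]
ft_force: [1.0, -0.4, 1.8]
grip_width: 0.0381
grasp_force: 8.2
```

Run:
```python
from h import *
st(); c=grow('red')
for r in (166,190,210,230): print(r,phi(c,r,.0787))
```

```text
t 33.73 p [0.6166 0.2646 0.0569] x [ 0.29   0.957 -0.   ] y [ 0.957 -0.29   0.001] z [ 0.001 -0.    -1.   ] F [ 1.  -0.4  1.8] w 0.0381 g 8.2 q [ 0.41  0.69  0.25  1.13 -0.    2.27]
rows 203 361 width at top 62
166 21.9
190 8.6
210 -1.9
230 -12.1
```

It worked, only about 2° left. Square the foot on the table, then grip firmly.

Request:
{"api": "apply_moves", "payload": {
  "commands": [
    [0.1,0,0.05,0],
    [0,0,0.1,0],
    [0,0,0,0],
    [0,0,0,0],
    [0,0,0,0]
  ],
  "claw": 0.556
}}

```text
clock: 34.2
eef_pos: [0.6174, 0.2674, 0.055]
tool_rot: [0.803, 0.596, 0.002, -0.0]
ft_force: [0.4, 1.1, 6.4]
grip_width: 0.0381
grasp_force: 5.9
```

Request:
{"api": "apply_moves", "payload": {
  "commands": [
    [0,0,-0.1,0],
    [0,0,0,0],
    [0,0,0,0],
    [0,0,0,0],
    [0,0,0,0]
  ],
  "claw": 0.52
}}

```text
clock: 34.62
eef_pos: [0.616, 0.266, 0.0553]
tool_rot: [0.803, 0.596, -0.001, -0.0]
ft_force: [1.2, 0.7, 0.3]
grip_width: 0.0406
grasp_force: 0.0
```

Run:
```python
from h import *
o,R=st(); c=grow('red'); d=snap('side'); lean(d,'red',(60,120,260,330))
for r in (200,205,210,215): print(r,phi(c,r,.0787,.079-o['eef_pos'][2]))
```

```text
t 34.62 p [0.616  0.266  0.0553] x [ 0.29   0.957 -0.001] y [ 0.957 -0.29  -0.001] z [-0.002 -0.001 -1.   ] F [1.2 0.7 0.3] w 0.0406 g 0.0 q [0.41 0.69 0.25 1.14 0.   2.27]
rows 203 337 width at top 63
bands [([143, 211, 12, 20, 150], [148.5, 220.9]), ([152, 242, 17, 9, 86], [160.2, 246.1])]
200 4.1
205 1.5
210 -1.1
215 -3.6
```

Red now stands free. Gripping firmly and carrying it to the left part of the board.

Request:
{"api": "apply_moves", "payload": {
  "commands": [
    [0,0,0,0],
    [0,0,0,0],
    [0,0,0,0],
    [0,0,0,0],
    [0,0,0,0]
  ],
  "claw": 0.6
}}

```text
clock: 35.13
eef_pos: [0.6164, 0.2661, 0.056]
tool_rot: [0.803, 0.596, -0.0, -0.0]
ft_force: [-0.7, -0.9, -0.3]
grip_width: 0.0371
grasp_force: 60.0
```

Request:
{"api": "apply_moves", "payload": {
  "commands": [
    [0,0,-0.5,0],
    [0,0,-1,0],
    [0,0,-1,0],
    [0,0,-1,0],
    [0,0,-1,0]
  ]
}}

```text
clock: 35.55
eef_pos: [0.6164, 0.2663, 0.1475]
tool_rot: [0.803, 0.596, 0.0, -0.0]
ft_force: [0.6, 0.7, -1.1]
grip_width: 0.0373
grasp_force: 60.3
```

Request:
{"api": "apply_moves", "payload": {
  "commands": [
    [0,0,-0.8,-0.1],
    [0,0,0,-0.1],
    [0,0,0,-0.1],
    [0,0,0,-0.01],
    [0,0,0,0]
  ]
}}

```text
clock: 35.97
eef_pos: [0.6165, 0.2663, 0.1624]
tool_rot: [0.697, 0.717, 0.0, -0.0]
ft_force: [0.3, -0.6, -0.9]
grip_width: 0.0374
grasp_force: 60.3
```

Run:
```python
from h import *
togo(.6071,.0172,.1133,91.7); grow('red')
```

```text
t 35.97 p [0.6165 0.2663 0.1624] x [-0.028  1.     0.   ] y [1.    0.028 0.   ] z [ 0.  0. -1.] F [ 0.3 -0.6 -0.9] w 0.0374 g 60.3 q [0.41 0.62 0.41 1.37 0.   1.95]
units now [-12.44  -0.82   2.46]
roll deg -0.07 units -0.001 units after roll [-12.44  -0.84   2.46]
rows 200 297 width at top 61
```

Request:
{"api": "apply_moves", "payload": {
  "commands": [
    [-0.9,-0.06,0,0],
    [-0.9,-0.06,0,0],
    [-0.9,-0.06,0,0],
    [-0.9,-0.06,0,0],
    [-0.9,-0.06,0,0]
  ]
}}

```text
clock: 36.43
eef_pos: [0.6129, 0.1754, 0.1618]
tool_rot: [0.697, 0.717, -0.0, -0.0]
ft_force: [-0.2, -0.3, -1.9]
grip_width: 0.0373
grasp_force: 60.4
```

Request:
{"api": "apply_moves", "payload": {
  "commands": [
    [-0.9,-0.06,0,0],
    [-0.9,-0.06,0,0],
    [-0.9,-0.06,0,0],
    [-0.9,-0.06,0,0],
    [-0.9,-0.06,0,0]
  ]
}}

```text
clock: 36.85
eef_pos: [0.6097, 0.0851, 0.1619]
tool_rot: [0.697, 0.717, -0.0, -0.0]
ft_force: [-0.4, 0.2, -2.3]
grip_width: 0.0373
grasp_force: 60.4
```

Request:
{"api": "apply_moves", "payload": {
  "commands": [
    [-0.9,-0.06,0,0],
    [-0.9,-0.06,0,0],
    [-0.9,-0.06,0,0],
    [-0.7,-0.06,0,0],
    [0,0,0,0]
  ]
}}

```text
clock: 37.27
eef_pos: [0.607, 0.015, 0.162]
tool_rot: [0.698, 0.716, -0.001, 0.0]
ft_force: [0.7, -1.3, -1.6]
grip_width: 0.0367
grasp_force: 60.4
```

Request:
{"api": "apply_moves", "payload": {
  "commands": [
    [0,0,1,0],
    [0,0,0.7,0],
    [0,0,0.4,0],
    [0,0,0.1,0],
    [0,0,0,0]
  ]
}}

```text
clock: 37.68
eef_pos: [0.6068, 0.0184, 0.1174]
tool_rot: [0.696, 0.718, -0.001, -0.001]
ft_force: [-0.8, 0.1, -1.6]
grip_width: 0.0373
grasp_force: 60.5
```

Run:
```python
from h import *
togo(.6071,.0172,.1133,91.7); grow('red')
```

```text
t 37.68 p [0.6068 0.0184 0.1174] x [-0.031  1.     0.   ] y [ 1.     0.031 -0.002] z [-0.002  0.    -1.   ] F [-0.8  0.1 -1.6] w 0.0373 g 60.5 q [0.03 0.52 0.12 1.17 0.   1.57]
units now [-0.06  0.01  0.21]
roll deg 0.07 units 0.001 units after roll [-0.06  0.01  0.21]
rows 200 298 width at top 61
```

Lower to touch, loosen, then open and rise.

Request:
{"api": "apply_moves", "payload": {
  "commands": [
    [0,0,0.1,0],
    [0,0,0.05,0],
    [0,0,0.05,0],
    [0,0,0,0],
    [0,0,0,0]
  ]
}}

```text
clock: 38.15
eef_pos: [0.6074, 0.0179, 0.1143]
tool_rot: [0.696, 0.718, 0.0, 0.0]
ft_force: [0.3, 0.5, -1.5]
grip_width: 0.0374
grasp_force: 60.5
```

Request:
{"api": "apply_moves", "payload": {
  "commands": [
    [0,0,0.06,0],
    [0,0,0,0],
    [0,0,0,0],
    [0,0,0,0],
    [0,0,0,0]
  ]
}}

```text
clock: 38.57
eef_pos: [0.6076, 0.0178, 0.1137]
tool_rot: [0.696, 0.718, 0.0, 0.0]
ft_force: [-2.2, -1.4, 4.9]
grip_width: 0.037
grasp_force: 61.2
```

Request:
{"api": "apply_moves", "payload": {
  "commands": [
    [0,0,0,0],
    [0,0,0,0],
    [0,0,0,0],
    [0,0,0,0],
    [0,0,0,0]
  ],
  "claw": 0.555
}}

```text
clock: 38.98
eef_pos: [0.608, 0.0178, 0.1131]
tool_rot: [0.696, 0.718, 0.0, 0.001]
ft_force: [2.2, -1.4, 2.1]
grip_width: 0.0381
grasp_force: 2.4
```

Request:
{"api": "apply_moves", "payload": {
  "commands": [
    [0,0,0,0],
    [0,0,0,0],
    [0,0,0,0],
    [0,0,0,0],
    [0,0,0,0]
  ],
  "claw": 0.2
}}

```text
clock: 39.4
eef_pos: [0.6069, 0.018, 0.1125]
tool_rot: [0.696, 0.718, -0.0, -0.0]
ft_force: [0.0, 0.5, -1.0]
grip_width: 0.068
grasp_force: 0.0
```

Request:
{"api": "apply_moves", "payload": {
  "commands": [
    [0,0,-1,0],
    [0,0,-1,0],
    [0,0,-1,0],
    [0,0,-1,0],
    [0,0,-1,0]
  ]
}}

```text
clock: 39.82
eef_pos: [0.607, 0.018, 0.2137]
tool_rot: [0.696, 0.718, -0.0, -0.0]
ft_force: [0.6, -0.0, -0.6]
grip_width: 0.0684
grasp_force: 0.0
```

```bash
cat >> h.py <<'E'
def pk(c,n,box):
    m=sum(mask(c['image'],l,h,box) for l,h in COL[n]); k,l,s,ce=cv2.connectedComponentsWithStats(m)
    return [(a.tolist(),np.round(b,1).tolist()) for a,b in zip(s[1:],ce[1:]) if a[4]>25]
E
python3 - <<'E'
from h import *
st(); s=snap('side'); print('red',pk(s,'red',(180,60,350,230)))
for z in (.058,.085,.125,.156): print(z,np.round(proj(s,[.607,.018,z])))
w=snap('wrist'); d=snap('top')
for n,b in (('blue',(165,195,235,245)),('green',(290,190,350,240))):
    print(n,bottle(d,n,.034,b))
cap=[('bluecap',(0,0,150),(180,60,255),(165,195,188,228)),('greencap',(18,120,80),(32,255,255),(325,195,350,225))]
for n,l,h,b in cap: q=blob(mask(d['image'],l,h,b)).reshape(-1,2).mean(0); print(n,np.round(on(d,*q,.02)*1000))
print('wrist blue',pk(w,'blue',(0,0,560,420)))
E
```

```text
t 39.82 p [0.607  0.018  0.2137] x [-0.031  1.     0.   ] y [ 1.     0.031 -0.001] z [-0.001  0.    -1.   ] F [ 0.6 -0.  -0.6] w 0.0684 g 0.0 q [0.03 0.46 0.29 1.4  0.   1.57]
red [([230, 148, 21, 20, 321], [240.0, 157.1]), ([232, 177, 20, 11, 106], [241.8, 182.2])]
0.058 [244. 182.]
0.085 [243. 172.]
0.125 [242. 158.]
0.156 [242. 147.]
blue ((array([427.7, 250.2]), array([ 36.6, 102. ]), 71.1), (179, 210, 37, 23))Traceback (most recent call last):
  File "<stdin>", line 6, in <module>
  File "h.py", line 45, in bottle
    i0=max(big,key=lambda i:s[i][4]); big=[i for i in big if np.hypot(*(ce[i]-ce[i0]))<150]
ValueError: max() iterable argument is empty
```

Red stands upright on the board: side bands at (240,157) and (242,182) match a plumb bottle there. Next is blue, with the tool's x turned towards its foot so the wrist camera can watch it.

Request:
{"api": "apply_moves", "payload": {
  "commands": [
    [0.95,-0.58,0,0],
    [0.95,-0.58,0,0],
    [0.95,-0.58,0,0],
    [0.95,-0.58,0,0],
    [0.95,-0.58,0,0]
  ],
  "claw": 0
}}

```text
clock: 40.38
eef_pos: [0.5449, 0.1116, 0.2111]
tool_rot: [0.696, 0.718, -0.001, -0.001]
ft_force: [0.2, 0.1, -0.1]
grip_width: 0.085
grasp_force: 0.0
```

Request:
{"api": "apply_moves", "payload": {
  "commands": [
    [0.95,-0.58,0,0],
    [0.95,-0.58,0,0],
    [0.95,-0.58,0,0],
    [0.95,-0.58,0,0],
    [0.95,-0.58,0,0]
  ]
}}

```text
clock: 40.8
eef_pos: [0.484, 0.2047, 0.2113]
tool_rot: [0.696, 0.718, -0.001, -0.001]
ft_force: [0.3, -0.4, 0.2]
grip_width: 0.0857
grasp_force: 0.0
```

Request:
{"api": "apply_moves", "payload": {
  "commands": [
    [0.95,-0.58,0,0],
    [0.95,-0.58,0,0],
    [0.95,-0.58,0,0],
    [0.95,-0.58,0,0],
    [0,0,0,-0.11]
  ]
}}

```text
clock: 41.22
eef_pos: [0.4341, 0.2811, 0.2113]
tool_rot: [0.652, 0.759, -0.001, -0.001]
ft_force: [-0.5, 0.1, 1.0]
grip_width: 0.0855
grasp_force: 0.0
```

Request:
{"api": "apply_moves", "payload": {
  "commands": [
    [0,0,0,-0.11],
    [0,0,0,-0.11],
    [0,0,0,-0.11],
    [0,0,0,-0.11],
    [0,0,0,-0.11]
  ]
}}

```text
clock: 41.63
eef_pos: [0.436, 0.2784, 0.2112]
tool_rot: [0.409, 0.912, -0.001, -0.001]
ft_force: [-0.3, -0.4, 0.6]
grip_width: 0.0851
grasp_force: 0.0
```

Request:
{"api": "apply_moves", "payload": {
  "commands": [
    [0,0,0,-0.11],
    [0,0,0,-0.11],
    [0,0,0,-0.11],
    [0,0,0,-0.11],
    [0,0,0,-0.11]
  ]
}}

```text
clock: 42.05
eef_pos: [0.436, 0.2783, 0.2113]
tool_rot: [0.133, 0.991, -0.001, -0.001]
ft_force: [-0.2, 0.5, -0.1]
grip_width: 0.0856
grasp_force: 0.0
```

Request:
{"api": "apply_moves", "payload": {
  "commands": [
    [0,0,0,-0.11],
    [0,0,0,-0.11],
    [0,0,0,-0.11],
    [0,0,0,-0.11],
    [0,0,0,-0.11]
  ]
}}

```text
clock: 42.47
eef_pos: [0.436, 0.2783, 0.2113]
tool_rot: [-0.154, 0.988, -0.001, -0.001]
ft_force: [0.3, 0.8, 0.1]
grip_width: 0.0857
grasp_force: 0.0
```

Request:
{"api": "apply_moves", "payload": {
  "commands": [
    [0,0,0,-0.11],
    [0,0,0,-0.11],
    [0,0,0,-0.11],
    [0,0,0,-0.11],
    [0,0,0,-0.11]
  ]
}}

```text
clock: 42.88
eef_pos: [0.436, 0.2783, 0.2112]
tool_rot: [-0.428, 0.904, -0.0, -0.001]
ft_force: [-0.0, -0.1, -0.8]
grip_width: 0.0852
grasp_force: 0.0
```

Request:
{"api": "apply_moves", "payload": {
  "commands": [
    [0,0,0,-0.11],
    [0,0,0,-0.11],
    [0,0,0,-0.11],
    [0,0,0,0],
    [0,0,0,0]
  ]
}}

```text
clock: 43.3
eef_pos: [0.4362, 0.2784, 0.2117]
tool_rot: [-0.573, 0.819, 0.0, -0.001]
ft_force: [-0.4, -0.0, 0.6]
grip_width: 0.0856
grasp_force: 0.0
```

Run:
```python
from h import *
c=snap('wrist'); d=snap('top'); r,b=bottle(c,'blue',.038,(150,0,420,330)); print(r,b)
for box in ((150,180,240,250),): 
    print('top blue',pk(d,'blue',box))
print('top green',pk(d,'green',(280,180,360,250)))
cx,cy=r[0]/1000; a=np.radians(71.1); togo(cx+.029*np.cos(a),cy+.029*np.sin(a),-.0005,r[2])
```

```text
(array([456.4, 369.6]), array([106., 141.]), 68.1) (245, 211, 96, 119)
top blue [([174, 200, 10, 15, 96], [177.6, 206.4]), ([194, 208, 12, 15, 107], [199.6, 215.3])]
top green [([320, 210, 15, 15, 156], [327.1, 216.9]), ([300, 218, 9, 14, 85], [304.0, 224.4])]
t 43.4 p [0.4365 0.2786 0.2122] x [-0.342 -0.94   0.001] y [-0.94   0.342  0.001] z [-0.001 -0.001 -1.   ] F [-0.3 -0.6 -0.1] w 0.0852 g 0.0 q [ 0.57  0.28  0.02  1.31  0.   -0.65]
units now [-6.08  0.64 10.63]
roll deg 1.92 units 0.032 units after roll [-6.05  0.84 10.63]
```

Blue has been knocked aside. Measuring again, keeping the mug out of the mask.

Run:
```python
from h import *
o,R=st(); d=snap('top'); r,b=bottle(d,'blue',.034,(165,190,225,240)); print('top',r,b)
q=blob(mask(d['image'],(0,0,140),(180,70,255),(150,185,178,220))).reshape(-1,2).mean(0); print('cap',q,np.round(on(d,*q,.02)*1000))
c=snap('wrist'); print(pk(c,'blue',(0,0,560,420)))
for X in ([.4435,.2645,.038],): print(np.round(proj(c,X)))
```

```text
t 43.4 p [0.4365 0.2786 0.2122] x [-0.342 -0.94   0.001] y [-0.94   0.342  0.001] z [-0.001 -0.001 -1.   ] F [-0.3 -0.6 -0.1] w 0.0852 g 0.0 q [ 0.57  0.28  0.02  1.31  0.   -0.65]
top (array([455.2, 272.4]), array([36.9, 89. ]), 68.7) (174, 200, 31, 23)
cap [155.46153846 199.76923077] [489. 368.  20.]
[([246, 144, 39, 24, 898], [265.3, 155.4]), ([246, 211, 37, 33, 1126], [264.1, 225.9]), ([240, 283, 101, 111, 7368], [283.4, 337.7])]
[271. 180.]
```

Run:
```python
from h import *
c=snap('wrist'); r,b=bottle(c,'blue',.038,(230,130,300,250)); print(r,b)
for n,uv in (('footmid',(265,144)),('shoulder',(264,244))): print(n,np.round(on(c,*uv,.038)*1000,1))
w=mask(c['image'],(0,0,130),(180,70,255),(235,235,300,330)); k,l,s,ce=cv2.connectedComponentsWithStats(w); print([(a.tolist()) for a in s[1:] if a[4]>60])
m=mask(c['image'],(95,100,40),(125,255,255),(150,250,420,420)); print('mug',cv2.boundingRect(blob(m)))
cx,cy=r[0]/1000; a=np.radians(r[2]); togo(cx+.029*np.cos(a),cy+.029*np.sin(a),-.0005,r[2])
```

```text
(array([455.3, 276.8]), array([ 37.2, 100.9]), 68.1) (246, 143, 39, 100)
footmid [437.2 230.3  38. ]
shoulder [474.8 325.6  38. ]
[[235, 235, 65, 95, 2157]]
mug (240, 282, 102, 113)
t 43.55 p [0.4368 0.2787 0.2127] x [-0.341 -0.94   0.   ] y [-0.94   0.341  0.   ] z [-0. -0. -1.] F [ 0.4  0.1 -0.4] w 0.0851 g 0.0 q [ 0.57  0.28  0.02  1.31 -0.   -0.66]
units now [-1.68 -0.95 10.66]
roll deg 1.99 units 0.033 units after roll [-1.71 -0.9  10.66]
```

Request:
{"api": "apply_moves", "payload": {
  "commands": [
    [0,0,0,0.033],
    [-0.85,-0.45,0.5,0],
    [-0.86,-0.45,0.5,0],
    [0,0,1,0],
    [0,0,1,0]
  ]
}}

```text
clock: 43.97
eef_pos: [0.4676, 0.3049, 0.1527]
tool_rot: [-0.56, 0.828, -0.0, 0.001]
ft_force: [-0.3, 0.0, -0.1]
grip_width: 0.0852
grasp_force: 0.0
```

Request:
{"api": "apply_moves", "payload": {
  "commands": [
    [0,0,1,0],
    [0,0,1,0],
    [0,0,1,0],
    [0,0,1,0],
    [0,0,1,0]
  ]
}}

```text
clock: 44.38
eef_pos: [0.4663, 0.3039, 0.052]
tool_rot: [-0.56, 0.828, -0.0, 0.0]
ft_force: [-0.0, 0.5, -0.5]
grip_width: 0.0852
grasp_force: 0.0
```

Request:
{"api": "apply_moves", "payload": {
  "commands": [
    [0,0,1,0],
    [0,0,1,0],
    [0,0,0.6,0],
    [0,0,0,0],
    [0,0,0,0]
  ]
}}

```text
clock: 44.8
eef_pos: [0.4658, 0.3035, 0.0003]
tool_rot: [-0.56, 0.828, 0.0, -0.001]
ft_force: [0.0, -0.9, 0.7]
grip_width: 0.0856
grasp_force: 0.0
```

Request:
{"api": "apply_moves", "payload": {
  "commands": [
    [0,0,0,0],
    [0,0,0,0],
    [0,0,0,0],
    [0,0,0,0],
    [0,0,0,0]
  ],
  "claw": 0.57
}}

```text
clock: 45.22
eef_pos: [0.4671, 0.3043, 0.0021]
tool_rot: [-0.56, 0.828, -0.0, 0.001]
ft_force: [-0.8, 0.4, 3.8]
grip_width: 0.0373
grasp_force: 39.6
```

Request:
{"api": "apply_moves", "payload": {
  "commands": [
    [0,0,0,0],
    [0,0,0,0],
    [0,0,0,0],
    [0,0,0,0],
    [0,0,0,0]
  ]
}}

```text
clock: 45.63
eef_pos: [0.4671, 0.3043, 0.0021]
tool_rot: [-0.56, 0.828, -0.0, 0.001]
ft_force: [0.1, 0.2, 5.4]
grip_width: 0.0375
grasp_force: 39.5
```

Run:
```python
from h import *
o,R=st(); c=grow('blue'); p=np.array(o['eef_pos'])
for L in (.07,.075,.08,.085,.09): print(L,proj(c,p+R[:,0]*L+[0,0,.038-p[2]])[1])
```

```text
t 45.63 p [0.4671 0.3043 0.0021] x [-0.372 -0.928 -0.002] y [-0.928  0.372 -0.001] z [ 0.002  0.001 -1.   ] F [0.1 0.2 5.4] w 0.0375 g 39.5 q [ 0.58  0.55 -0.17  0.85 -0.   -0.61]
rows 117 362 width at top 98
0.07 142.72968295550754
0.075 126.76804730642505
0.08 110.32341787045446
0.085 93.3737665884893
0.09 75.89572037514966
```

Blue is gripped about 78 mm from its foot. Same routine: lift, loosen, swing.

Request:
{"api": "apply_moves", "payload": {
  "commands": [
    [0,0,-0.3,0],
    [0,0,-1,0],
    [0,0,-1,0],
    [0,0,-1,0],
    [0,0,0,0]
  ]
}}

```text
clock: 46.1
eef_pos: [0.4684, 0.3053, 0.0705]
tool_rot: [-0.56, 0.828, -0.0, 0.003]
ft_force: [1.5, 0.2, -2.3]
grip_width: 0.0375
grasp_force: 39.7
```

Request:
{"api": "apply_moves", "payload": {
  "commands": [
    [0,0,0,0],
    [0,0,0,0],
    [0,0,0,0],
    [0,0,0,0],
    [0,0,0,0]
  ],
  "claw": 0.556
}}

```text
clock: 46.52
eef_pos: [0.4655, 0.3033, 0.0656]
tool_rot: [-0.56, 0.828, 0.0, -0.001]
ft_force: [-0.0, 0.3, -3.1]
grip_width: 0.0377
grasp_force: 8.1
```

Request:
{"api": "apply_moves", "payload": {
  "commands": [
    [0,0,0,0],
    [0,0,0,0],
    [0,0,0,0],
    [0,0,0,0],
    [0,0,0,0]
  ],
  "claw": 0.5555
}}

```text
clock: 46.93
eef_pos: [0.4663, 0.3039, 0.067]
tool_rot: [-0.56, 0.828, 0.0, 0.0]
ft_force: [-0.4, 0.8, -1.8]
grip_width: 0.0385
grasp_force: 1.3
```

Request:
{"api": "apply_moves", "payload": {
  "commands": [
    [0,0,0,0],
    [0,0,0,0],
    [0,0,0,0],
    [0,0,0,0],
    [0,0,0,0]
  ],
  "claw": 0.57
}}

```text
clock: 47.35
eef_pos: [0.4663, 0.3039, 0.067]
tool_rot: [-0.56, 0.828, 0.0, 0.0]
ft_force: [0.3, 0.7, -0.7]
grip_width: 0.0374
grasp_force: 30.8
```

Run:
```python
from h import *
st(); c=grow('blue')
for r in (114,150,166,180,200): print(r,phi(c,r,.078))
```

```text
t 47.35 p [0.4663 0.3039 0.067 ] x [-0.372 -0.928 -0.   ] y [-0.928  0.372 -0.   ] z [ 0.  0. -1.] F [ 0.3  0.7 -0.7] w 0.0374 g 30.8 q [ 0.58  0.47 -0.1   1.    0.   -0.61]
rows 144 341 width at top 68
114 [139, 94, 43, 4, 3]
150 33.1
166 23.3
180 15.3
200 4.3
```

About 37° so far. One more loosening.

Request:
{"api": "apply_moves", "payload": {
  "commands": [
    [0,0,-0.1,0],
    [0,0,0,0],
    [0,0,0,0],
    [0,0,0,0],
    [0,0,0,0]
  ],
  "claw": 0.556
}}

```text
clock: 47.82
eef_pos: [0.4664, 0.3039, 0.069]
tool_rot: [-0.56, 0.828, -0.0, 0.0]
ft_force: [-0.3, 0.0, -1.3]
grip_width: 0.0378
grasp_force: 3.1
```

Request:
{"api": "apply_moves", "payload": {
  "commands": [
    [0,0,0,0],
    [0,0,0,0],
    [0,0,0,0],
    [0,0,0,0],
    [0,0,0,0]
  ],
  "claw": 0.5555
}}

```text
clock: 48.23
eef_pos: [0.4664, 0.3039, 0.0689]
tool_rot: [-0.56, 0.828, -0.0, 0.0]
ft_force: [0.7, 0.5, -1.4]
grip_width: 0.0376
grasp_force: 1.4
```

Request:
{"api": "apply_moves", "payload": {
  "commands": [
    [0,0,0,0],
    [0,0,0,0],
    [0,0,0,0],
    [0,0,0,0],
    [0,0,0,0]
  ]
}}

```text
clock: 48.65
eef_pos: [0.4664, 0.3039, 0.0689]
tool_rot: [-0.56, 0.828, -0.0, 0.0]
ft_force: [-0.2, -0.2, -0.3]
grip_width: 0.038
grasp_force: 1.5
```

Run:
```python
from h import *
st(); c=grow('blue')
for r in (144,166,180): print(r,phi(c,r,.078))
```

```text
t 48.65 p [0.4664 0.3039 0.0689] x [-0.372 -0.928 -0.   ] y [-0.928  0.372 -0.   ] z [ 0.  0. -1.] F [-0.2 -0.2 -0.3] w 0.038 g 1.5 q [ 0.58  0.47 -0.1   1.   -0.   -0.61]
rows 148 341 width at top 67
144 37.0
166 23.3
180 15.3
```

Request:
{"api": "apply_moves", "payload": {
  "commands": [
    [0,0,0.4,0],
    [0,0,0.4,0],
    [0,0,0.05,0],
    [0,0,0,0],
    [0,0,0,0]
  ],
  "claw": 0.557
}}

```text
clock: 49.12
eef_pos: [0.4675, 0.3055, 0.053]
tool_rot: [-0.561, 0.828, 0.001, 0.002]
ft_force: [0.2, 3.2, 4.6]
grip_width: 0.0377
grasp_force: 4.6
```

Request:
{"api": "apply_moves", "payload": {
  "commands": [
    [0.3,0,-0.08,0],
    [0.3,0,-0.06,0],
    [0.3,0,-0.04,0],
    [0.3,0,-0.02,0],
    [0,0,0,0]
  ],
  "claw": 0.5565
}}

```text
clock: 49.53
eef_pos: [0.457, 0.2797, 0.0561]
tool_rot: [-0.56, 0.829, -0.001, -0.001]
ft_force: [1.6, -0.4, 3.8]
grip_width: 0.0381
grasp_force: 4.8
```

Run:
```python
from h import *
st(); c=grow('blue')
for r in (144,166,180,200): print(r,phi(c,r,.078))
```

```text
t 49.53 p [0.457  0.2797 0.0561] x [-0.373 -0.928  0.002] y [-0.928  0.373 -0.001] z [-0.    -0.002 -1.   ] F [ 1.6 -0.4  3.8] w 0.0381 g 4.8 q [ 0.55  0.45 -0.17  0.95 -0.   -0.64]
rows 188 391 width at top 67
144 37.5
166 23.8
180 15.7
200 4.7
```

Request:
{"api": "apply_moves", "payload": {
  "commands": [
    [0.2,0,0,0],
    [0.2,0,0.02,0],
    [0.2,0,0.04,0],
    [0.15,0,0.04,0],
    [0,0,0.05,0]
  ]
}}

```text
clock: 50.0
eef_pos: [0.4517, 0.2665, 0.0532]
tool_rot: [-0.56, 0.828, -0.001, -0.0]
ft_force: [-0.4, -1.3, 7.4]
grip_width: 0.0378
grasp_force: 5.9
```

Request:
{"api": "apply_moves", "payload": {
  "commands": [
    [0,0,0.05,0],
    [0,0,0,0],
    [0,0,0,0],
    [0,0,0,0],
    [0,0,0,0]
  ],
  "claw": 0.556
}}

```text
clock: 50.42
eef_pos: [0.4518, 0.2668, 0.052]
tool_rot: [-0.56, 0.828, -0.001, -0.0]
ft_force: [1.3, -0.5, 6.2]
grip_width: 0.0374
grasp_force: 5.0
```

Run:
```python
from h import *
st(); c=grow('blue')
for r in (180,200,205,210): print(r,phi(c,r,.078))
```

```text
t 50.42 p [0.4518 0.2668 0.052 ] x [-0.372 -0.928  0.001] y [-0.928  0.372 -0.001] z [ 0.    -0.001 -1.   ] F [ 1.3 -0.5  6.2] w 0.0374 g 5.0 q [ 0.53  0.43 -0.21  0.93 -0.   -0.66]
rows 206 391 width at top 66
180 15.4
200 4.4
205 1.8
210 -0.9
```

Request:
{"api": "apply_moves", "payload": {
  "commands": [
    [0.05,0,-0.05,0],
    [0,0,0,0],
    [0,0,0,0],
    [0,0,0,0],
    [0,0,0,0]
  ],
  "claw": 0.52
}}

```text
clock: 50.88
eef_pos: [0.4509, 0.2664, 0.0524]
tool_rot: [-0.56, 0.828, 0.0, -0.001]
ft_force: [0.8, 0.9, -0.3]
grip_width: 0.0406
grasp_force: 0.0
```

Run:
```python
from h import *
st(); c=grow('blue')
```

```text
t 50.88 p [0.4509 0.2664 0.0524] x [-0.372 -0.928  0.001] y [-0.928  0.372  0.001] z [-0.001 -0.001 -1.   ] F [ 0.8  0.9 -0.3] w 0.0406 g 0.0 q [ 0.53  0.43 -0.21  0.93 -0.   -0.66]
rows 252 391 width at top 59
```

Request:
{"api": "apply_moves", "payload": {
  "commands": [
    [0,0,0,0],
    [0,0,0,0],
    [0,0,0,0],
    [0,0,0,0],
    [0,0,0,0]
  ],
  "claw": 0.6
}}

```text
clock: 51.35
eef_pos: [0.4514, 0.2668, 0.0529]
tool_rot: [-0.56, 0.828, 0.0, 0.0]
ft_force: [-0.3, 0.0, 0.0]
grip_width: 0.0342
grasp_force: 0.0
```

Request:
{"api": "apply_moves", "payload": {
  "commands": [
    [0,0,-0.5,0],
    [0,0,-1,0],
    [0,0,-1,0],
    [0,0,-1,0],
    [0,0,-1,0]
  ]
}}

```text
clock: 51.77
eef_pos: [0.4514, 0.2667, 0.1446]
tool_rot: [-0.56, 0.828, -0.0, 0.0]
ft_force: [0.4, 0.7, 0.3]
grip_width: 0.0339
grasp_force: 0.0
```

Request:
{"api": "apply_moves", "payload": {
  "commands": [
    [0,0,-1,-0.1],
    [0,0,-1,-0.1],
    [0,0,-0.5,-0.1],
    [0,0,0,-0.06],
    [0,0,0,0]
  ]
}}

```text
clock: 52.18
eef_pos: [0.4521, 0.2671, 0.1949]
tool_rot: [-0.706, 0.708, -0.0, 0.002]
ft_force: [-0.6, -0.0, -0.6]
grip_width: 0.0342
grasp_force: 0.0
```

Run:
```python
from h import *
togo(.6093,-.0578,.112,91.7); c=grow('blue')
```

```text
t 52.18 p [0.4521 0.2671 0.1949] x [-0.003 -1.    -0.002] y [-1.     0.003 -0.003] z [ 0.003  0.002 -1.   ] F [-0.6 -0.  -0.6] w 0.0342 g 0.0 q [ 0.53  0.3   0.    1.27 -0.   -1.03]
units now [16.23 -7.9   4.14]
roll deg -1.87 units -0.031 units after roll [16.48 -7.36  4.14]
rows 195 387 width at top 37
```

Blue tipped over when released, so it wasn't square, or it had slid in the grip. Finding it again.

Run:
```python
from h import *
st(); d=snap('top'); print(pk(d,'blue',(150,170,260,260))); c=snap('wrist'); print(pk(c,'blue',(0,0,560,420)))
s=snap('side'); print('side',pk(s,'blue',(120,200,300,340)))
w=mask(c['image'],(0,0,150),(180,40,255),(120,60,450,400)); k,l,st_,ce=cv2.connectedComponentsWithStats(w); print('white',[(a.tolist(),np.round(b).tolist()) for a,b in zip(st_[1:],ce[1:]) if a[4]>60])
cv2.imwrite('pics/w14.png',np.hstack([cv2.resize(c['image'],(480,360)),cv2.resize(s['image'][180:330,90:223],(320,360))]))
```

```text
t 52.23 p [0.4516 0.2668 0.194 ] x [-0.005 -1.    -0.001] y [-1.     0.005 -0.001] z [ 0.001  0.001 -1.   ] F [-0.2  0.   0.2] w 0.0342 g 0.0 q [ 0.53  0.3   0.    1.27  0.   -1.03]
[([180, 203, 12, 15, 119], [185.2, 210.3])]
[([257, 188, 42, 38, 1065], [278.5, 206.9]), ([236, 253, 40, 38, 835], [256.4, 270.9]), ([234, 295, 79, 98, 3857], [265.7, 346.8])]
side [([120, 265, 14, 12, 51], [125.6, 270.9]), ([190, 264, 14, 26, 210], [197.2, 276.2]), ([152, 273, 23, 28, 449], [162.6, 286.4]), ([120, 277, 10, 13, 28], [123.4, 283.5]), ([120, 299, 16, 20, 81], [125.8, 307.7]), ([136, 301, 11, 14, 44], [141.3, 306.3]), ([127, 306, 11, 17, 39], [133.0, 314.7])]
white [([241, 213, 53, 52, 1646], [267.0, 239.0])]
```

View pics/w14.png

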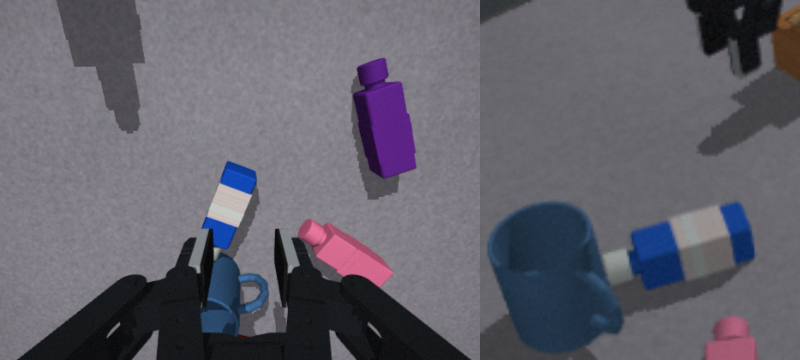

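The last picture shows blue lying with its cap next to the mug: foot at wrist crop (240,175), cap near (215,250). The mug itself looks unmoved. I'll pull blue clear of the mug first, gripping it mid-body.

Run:
```python
from h import *
c=snap('wrist'); r,b=bottle(c,'blue',.038,(225,180,305,293)); print(r,b)
a=np.radians(r[2]); cx,cy=r[0]/1000
togo(cx-.004*np.cos(a),cy-.004*np.sin(a),-.0005,r[2])
```

```text
(array([469.3, 313.7]), array([ 38.3, 103.6]), 68.4) (236, 189, 63, 103)
t 52.43 p [0.451  0.2665 0.1925] x [-0.005 -1.     0.001] y [-1.     0.005  0.001] z [-0.001 -0.001 -1.   ] F [-0.6 -1.2  0.4] w 0.0341 g 0.0 q [ 0.53  0.31 -0.    1.26 -0.   -1.03]
units now [-2.18 -0.84  9.65]
roll deg 21.31 units 0.355 units after roll [-2.34  0.01  9.65]
```

Request:
{"api": "apply_moves", "payload": {
  "commands": [
    [0,0,0,0.09],
    [0,0,0,0.09],
    [0,0,0,0.09],
    [0,0,0,0.085],
    [0,0,0,0]
  ],
  "claw": 0
}}

```text
clock: 52.85
eef_pos: [0.4511, 0.2666, 0.1924]
tool_rot: [-0.562, 0.827, 0.0, -0.001]
ft_force: [-0.0, 0.5, -0.6]
grip_width: 0.0856
grasp_force: 0.0
```

Request:
{"api": "apply_moves", "payload": {
  "commands": [
    [-0.8,0,0,0],
    [-0.8,0,0,0],
    [-0.74,0,1,0],
    [0,0,1,0],
    [0,0,1,0]
  ]
}}

```text
clock: 53.27
eef_pos: [0.469, 0.3112, 0.132]
tool_rot: [-0.564, 0.826, 0.0, 0.0]
ft_force: [-0.6, -1.3, 0.5]
grip_width: 0.0855
grasp_force: 0.0
```

Request:
{"api": "apply_moves", "payload": {
  "commands": [
    [0,0,1,0],
    [0,0,1,0],
    [0,0,1,0],
    [0,0,1,0],
    [0,0,1,0]
  ]
}}

```text
clock: 53.68
eef_pos: [0.4683, 0.3101, 0.0316]
tool_rot: [-0.563, 0.826, -0.0, -0.0]
ft_force: [0.5, 0.1, 0.3]
grip_width: 0.0856
grasp_force: 0.0
```

Request:
{"api": "apply_moves", "payload": {
  "commands": [
    [0,0,1,0],
    [0,0,0.5,0],
    [0,0,0.1,0],
    [0,0,0,0],
    [0,0,0,0]
  ]
}}

```text
clock: 54.1
eef_pos: [0.4693, 0.3107, 0.0018]
tool_rot: [-0.563, 0.827, -0.0, 0.001]
ft_force: [0.3, -0.2, 0.7]
grip_width: 0.0852
grasp_force: 0.0
```

Request:
{"api": "apply_moves", "payload": {
  "commands": [
    [0,0,0,0],
    [0,0,0,0],
    [0,0,0,0],
    [0,0,0,0],
    [0,0,0,0]
  ],
  "claw": 0.6
}}

```text
clock: 54.52
eef_pos: [0.4691, 0.3107, 0.0018]
tool_rot: [-0.563, 0.827, 0.0, 0.001]
ft_force: [0.7, -0.0, 5.1]
grip_width: 0.0373
grasp_force: 61.8
```

Request:
{"api": "apply_moves", "payload": {
  "commands": [
    [0,0,0,0],
    [0,0,0,0],
    [0,0,0,0],
    [0,0,-0.3,0],
    [0,0,-0.4,0]
  ]
}}

```text
clock: 54.93
eef_pos: [0.4673, 0.3093, 0.014]
tool_rot: [-0.563, 0.827, -0.0, -0.002]
ft_force: [-0.7, -0.0, -2.0]
grip_width: 0.0376
grasp_force: 60.9
```

Request:
{"api": "apply_moves", "payload": {
  "commands": [
    [0.9,0,0,0],
    [0.9,0,0,0],
    [0.9,0,0,0],
    [0.9,0,0,0],
    [0.9,0,0,0]
  ]
}}

```text
clock: 55.35
eef_pos: [0.4348, 0.2256, 0.0149]
tool_rot: [-0.563, 0.827, -0.0, -0.0]
ft_force: [0.8, -0.3, -1.8]
grip_width: 0.0374
grasp_force: 61.0
```

Request:
{"api": "apply_moves", "payload": {
  "commands": [
    [0,0,0.3,0],
    [0,0,0.35,0],
    [0,0,0,0],
    [0,0,0,0],
    [0,0,0,0]
  ]
}}

```text
clock: 55.77
eef_pos: [0.4358, 0.2272, 0.0016]
tool_rot: [-0.563, 0.827, 0.0, 0.0]
ft_force: [-0.3, -0.1, -2.7]
grip_width: 0.037
grasp_force: 61.6
```

Request:
{"api": "apply_moves", "payload": {
  "commands": [
    [0,0,0,0],
    [0,0,0,0],
    [0,0,0,0],
    [0,0,0,0],
    [0,0,0,0]
  ],
  "claw": 0.3
}}

```text
clock: 56.18
eef_pos: [0.4358, 0.2267, 0.0021]
tool_rot: [-0.563, 0.827, -0.0, 0.0]
ft_force: [-0.4, 0.6, -0.7]
grip_width: 0.0598
grasp_force: 0.0
```

Request:
{"api": "apply_moves", "payload": {
  "commands": [
    [-0.55,0,0,0],
    [-0.55,0,0,0],
    [-0.55,0,0,0],
    [0,0,0,0],
    [0,0,0,0]
  ]
}}

```text
clock: 56.6
eef_pos: [0.4481, 0.2584, 0.0019]
tool_rot: [-0.563, 0.826, -0.0, 0.0]
ft_force: [-0.4, -0.5, 0.4]
grip_width: 0.0598
grasp_force: 0.0
```

Request:
{"api": "apply_moves", "payload": {
  "commands": [
    [0,0,0,0],
    [0,0,0,0],
    [0,0,0,0],
    [0,0,0,0],
    [0,0,0,0]
  ],
  "claw": 0.57
}}

```text
clock: 57.02
eef_pos: [0.4473, 0.2569, 0.0018]
tool_rot: [-0.562, 0.827, 0.0, -0.0]
ft_force: [-0.7, 0.9, -0.3]
grip_width: 0.0378
grasp_force: 39.5
```

Run:
```python
from h import *
o,R=st(); c=grow('blue'); p=np.array(o['eef_pos'])
for L in (.07,.075,.08,.085,.09): print(L,proj(c,p+R[:,0]*L+[0,0,.038-p[2]])[1])
```

```text
t 57.02 p [0.4473 0.2569 0.0018] x [-0.367 -0.93   0.   ] y [-0.93   0.367  0.   ] z [-0.001 -0.    -1.   ] F [-0.7  0.9 -0.3] w 0.0378 g 39.5 q [ 0.52  0.49 -0.29  0.8   0.   -0.67]
rows 128 371 width at top 93
0.07 142.56228735702496
0.075 126.5530347824749
0.08 110.05792523631214
0.085 93.05473412170383
0.09 75.51987572213827
```

Request:
{"api": "apply_moves", "payload": {
  "commands": [
    [0,0,0,0],
    [0,0,0,0],
    [-0.3,0,0,0],
    [0,0,0,0],
    [0,0,0,0]
  ],
  "claw": 0.45
}}

```text
clock: 57.48
eef_pos: [0.4503, 0.2633, 0.0021]
tool_rot: [-0.563, 0.827, -0.0, 0.0]
ft_force: [0.7, 0.2, -0.2]
grip_width: 0.0469
grasp_force: 0.0
```

Request:
{"api": "apply_moves", "payload": {
  "commands": [
    [0,0,0,0],
    [0,0,0,0],
    [0,0,0,0],
    [0,0,0,0],
    [0,0,0,0]
  ],
  "claw": 0.57
}}

```text
clock: 57.9
eef_pos: [0.45, 0.2631, 0.0021]
tool_rot: [-0.563, 0.827, 0.0, 0.0]
ft_force: [0.1, 0.9, 1.0]
grip_width: 0.0373
grasp_force: 39.3
```

Request:
{"api": "apply_moves", "payload": {
  "commands": [
    [0,0,-0.6,0],
    [0,0,-0.9,0],
    [0,0,-0.9,0],
    [0,0,-0.9,0],
    [0,0,0,0]
  ]
}}

```text
clock: 58.32
eef_pos: [0.4517, 0.2637, 0.0707]
tool_rot: [-0.562, 0.827, -0.0, 0.002]
ft_force: [1.4, 1.2, -2.2]
grip_width: 0.0374
grasp_force: 39.6
```

Request:
{"api": "apply_moves", "payload": {
  "commands": [
    [0,0,0,0],
    [0,0,0,0],
    [0,0,0,0],
    [0,0,0,0],
    [0,0,0,0]
  ],
  "claw": 0.556
}}

```text
clock: 58.73
eef_pos: [0.4492, 0.2625, 0.0668]
tool_rot: [-0.563, 0.827, 0.0, -0.001]
ft_force: [-0.4, 0.4, -2.1]
grip_width: 0.0382
grasp_force: 3.9
```

Request:
{"api": "apply_moves", "payload": {
  "commands": [
    [0,0,0,0],
    [0,0,0,0],
    [0,0,0,0],
    [0,0,0,0],
    [0,0,0,0]
  ],
  "claw": 0.5555
}}

```text
clock: 59.15
eef_pos: [0.4499, 0.2628, 0.0679]
tool_rot: [-0.563, 0.827, -0.0, 0.0]
ft_force: [0.5, 0.3, -2.8]
grip_width: 0.0381
grasp_force: 1.7
```

Request:
{"api": "apply_moves", "payload": {
  "commands": [
    [0,0,0,0],
    [0,0,0,0],
    [0,0,0,0],
    [0,0,0,0],
    [0,0,0,0]
  ],
  "claw": 0.57
}}

```text
clock: 59.57
eef_pos: [0.4499, 0.2628, 0.068]
tool_rot: [-0.563, 0.827, -0.0, 0.0]
ft_force: [-1.0, -0.4, -1.4]
grip_width: 0.0372
grasp_force: 35.1
```

```bash
cat >> h.py <<'E'
def tilt(n,box,lab=((0,0,110),(180,60,255))):
    # lean in the side view: axis through band centres against the plumb direction there
    s=snap('side'); b=pk(s,n,box); print(b); o=bot.get_obs(); x,y,_=o['eef_pos']
    v=np.array(proj(s,[x,y,.0]))-proj(s,[x,y,.1]); print('plumb dx/dy',round(v[0]/v[1],3),'px/mm',round(np.linalg.norm(v)/100,3))
    for l,a in [('lab',mask(s['image'],*lab,box))]:
        k,L,S,C=cv2.connectedComponentsWithStats(a); print(l,[(q.tolist(),np.round(c,1).tolist()) for q,c in zip(S[1:],C[1:]) if q[4]>40])
    return s
E
python3 - <<'E'
from h import *
o,R=st(); c=grow('blue'); x,y,z=o['eef_pos']
for r in (114,150,166,180,200): print(r,phi(c,r,.0805))
s=snap('side'); u,v=map(int,proj(s,[x,y,z])); print(u,v); tilt('blue',(u-55,v-40,u+55,v+70))
E
```

```text
t 59.57 p [0.4499 0.2628 0.068 ] x [-0.367 -0.93  -0.   ] y [-0.93   0.367 -0.   ] z [ 0.  0. -1.] F [-1.  -0.4 -1.4] w 0.0372 g 35.1 q [ 0.53  0.41 -0.2   0.96 -0.   -0.67]
rows 172 352 width at top 63
114 56.3
150 31.2
166 21.9
180 14.2
200 3.6
203 256
[([186, 248, 20, 21, 180], [195.3, 258.6]), ([212, 263, 17, 20, 99], [220.4, 275.4])]
plumb dx/dy 0.152 px/mm 0.362
lab [([148, 216, 42, 18, 433], [168.4, 223.1]), ([174, 216, 84, 110, 3683], [234.1, 270.8]), ([148, 242, 20, 18, 88], [157.4, 252.6]), ([165, 243, 14, 9, 50], [172.3, 247.1]), ([169, 249, 18, 16, 83], [178.5, 255.9]), ([152, 257, 20, 20, 114], [160.8, 266.8]), ([149, 259, 55, 40, 480], [177.4, 279.8])]
```

Run:
```python
from h import *
o,R=st(); s=snap('side'); c=snap('wrist'); p=np.array(o['eef_pos'])
for L in (.075,.08):
  for f in (0,20,30,40,50):
    a=np.radians(f); ax=R[:,0]*np.sin(a)-np.array([0,0,np.cos(a)]); up=R[:,0]*np.cos(a)+np.array([0,0,np.sin(a)]); g=p+[0,0,.022]
    print(L,f,'foot',np.round(proj(s,g+ax*(L-.011))),'shoulder',np.round(proj(s,g-ax*(.09-L))),'wrist row',round(proj(c,g+ax*L+up*.019)[1]))
```

```text
t 59.72 p [0.4499 0.2628 0.068 ] x [-0.367 -0.93  -0.   ] y [-0.93   0.367  0.   ] z [ 0.  0. -1.] F [-0.4 -0.1 -1.9] w 0.0372 g 35.1 q [ 0.53  0.41 -0.2   0.96  0.   -0.67]
0.075 0 foot [206. 271.] shoulder [201. 242.] wrist row 210
0.075 20 foot [216. 267.] shoulder [199. 243.] wrist row 174
0.075 30 foot [220. 264.] shoulder [198. 244.] wrist row 158
0.075 40 foot [224. 261.] shoulder [197. 245.] wrist row 144
0.075 50 foot [227. 257.] shoulder [196. 246.] wrist row 132
0.08 0 foot [206. 273.] shoulder [202. 244.] wrist row 207
0.08 20 foot [217. 268.] shoulder [200. 245.] wrist row 170
0.08 30 foot [221. 265.] shoulder [199. 246.] wrist row 153
0.08 40 foot [226. 261.] shoulder [199. 246.] wrist row 137
0.08 50 foot [229. 257.] shoulder [198. 247.] wrist row 122
```

Run:
```python
from h import *
s=snap('side'); im=s['image'][225:300,165:255]
h=cv2.cvtColor(im,cv2.COLOR_BGR2HSV)
def ch(p):
    H,S,V=map(int,p)
    if 100<=H<=128 and S>120: return 'B' if V>90 else 'b'
    if V<45: return '#'
    if S<70 and V>140: return 'W'
    return '.'
for r in range(0,75,2): print(''.join(ch(p) for p in h[r]))
```

```text
........................##############....####............................................
.........................############.....####............................................
..........................##b########......####...........................................
..........................############.....####...........................................
...........................####b######......#####.........................................
............................###########......####.........................................
.............................###########.....####.........................................
..............................###########.#####b#.........................................
................................#################.........................................
..............................W..################.........................................
.................................################.........................................
.................................################.........................................
........
[... 1657 characters left out ...]
...............................................................
..........................................................................................
..........................................................................................
..........................................................................................
..........................................................................................
..........................................................................................
..........................................................................................
..........................................................................................
```

The wrist reading (about 19°) agrees with the slope of the foot edge. Rolling it upright again with less pressing and a slightly firmer grip.

Request:
{"api": "apply_moves", "payload": {
  "commands": [
    [0,0,0.3,0],
    [0,0,0.12,0],
    [0,0,0,0],
    [0,0,0,0],
    [0,0,0,0]
  ],
  "claw": 0.558
}}

```text
clock: 60.28
eef_pos: [0.4522, 0.2667, 0.0632]
tool_rot: [-0.563, 0.826, 0.002, 0.005]
ft_force: [-2.4, 4.4, 13.5]
grip_width: 0.0377
grasp_force: 16.5
```

Request:
{"api": "apply_moves", "payload": {
  "commands": [
    [0.27,0,0,0],
    [0.27,0,0,0],
    [0.27,0,0,0],
    [0.27,0,0.03,0],
    [0.27,0,0.05,0]
  ],
  "claw": 0.557
}}

```text
clock: 60.7
eef_pos: [0.4411, 0.2397, 0.0602]
tool_rot: [-0.563, 0.826, 0.001, 0.003]
ft_force: [-3.2, 1.8, 7.9]
grip_width: 0.038
grasp_force: 11.1
```

Run:
```python
from h import *
st(); c=grow('blue')
for r in (172,190,200,206,210): print(r,phi(c,r,.0805))
```

```text
t 60.7 p [0.4411 0.2397 0.0602] x [-0.366 -0.931 -0.006] y [-0.931  0.366 -0.001] z [ 0.003  0.005 -1.   ] F [-3.2  1.8  7.9] w 0.038 g 11.1 q [ 0.5   0.38 -0.27  0.92  0.   -0.7 ]
rows 205 369 width at top 62
172 16.7
190 7.2
200 2.0
206 -1.1
210 -3.1
```

Request:
{"api": "apply_moves", "payload": {
  "commands": [
    [0,0,0.03,0],
    [0,0,0,0],
    [0,0,0,0],
    [0,0,0,0],
    [0,0,0,0]
  ],
  "claw": 0.555
}}

```text
clock: 61.17
eef_pos: [0.4401, 0.2378, 0.0573]
tool_rot: [-0.563, 0.827, -0.0, 0.0]
ft_force: [-0.7, 0.1, 0.9]
grip_width: 0.038
grasp_force: 0.9
```

Run:
```python
from h import *
st(); c=grow('blue')
```

```text
t 61.17 p [0.4401 0.2378 0.0573] x [-0.367 -0.93  -0.   ] y [-0.93   0.367 -0.   ] z [ 0.  0. -1.] F [-0.7  0.1  0.9] w 0.038 g 0.9 q [ 0.5   0.39 -0.27  0.91 -0.   -0.7 ]
rows 210 372 width at top 62
```

Request:
{"api": "apply_moves", "payload": {
  "commands": [
    [0,0,0,0],
    [0,0,0,0],
    [0,0,0,0],
    [0,0,0,0],
    [0,0,0,0]
  ],
  "claw": 0.54
}}

```text
clock: 61.63
eef_pos: [0.44, 0.2377, 0.0572]
tool_rot: [-0.563, 0.827, -0.0, -0.0]
ft_force: [-0.0, -0.0, 0.0]
grip_width: 0.0394
grasp_force: 0.0
```

Run:
```python
from h import *
st(); c=grow('blue')
```

```text
t 61.63 p [0.44   0.2377 0.0572] x [-0.367 -0.93   0.   ] y [-0.93   0.367  0.   ] z [-0. -0. -1.] F [-0. -0.  0.] w 0.0394 g 0.0 q [ 0.5   0.39 -0.27  0.91 -0.   -0.7 ]
rows 208 351 width at top 61
```

Blue stands free. Gripping and lifting.

Request:
{"api": "apply_moves", "payload": {
  "commands": [
    [0,0,0,0],
    [0,0,0,0],
    [0,0,0,0],
    [0,0,0,0],
    [0,0,0,0]
  ],
  "claw": 0.6
}}

```text
clock: 62.1
eef_pos: [0.4401, 0.2378, 0.0574]
tool_rot: [-0.563, 0.827, -0.0, 0.0]
ft_force: [0.3, 0.9, 0.2]
grip_width: 0.0374
grasp_force: 60.3
```

Request:
{"api": "apply_moves", "payload": {
  "commands": [
    [0,0,-0.5,0],
    [0,0,-1,0],
    [0,0,-1,0],
    [0,0,-1,0],
    [0,0,-1,0]
  ]
}}

```text
clock: 62.52
eef_pos: [0.4392, 0.2373, 0.1482]
tool_rot: [-0.563, 0.827, 0.0, -0.001]
ft_force: [0.4, 0.3, -3.1]
grip_width: 0.0372
grasp_force: 60.5
```

Request:
{"api": "apply_moves", "payload": {
  "commands": [
    [0,0,-0.9,-0.1],
    [0,0,0,-0.1],
    [0,0,0,-0.1],
    [0,0,0,-0.087],
    [0,0,0,0]
  ]
}}

```text
clock: 62.93
eef_pos: [0.4394, 0.2374, 0.1656]
tool_rot: [0.718, -0.696, -0.0, 0.0]
ft_force: [-0.5, -0.5, -1.6]
grip_width: 0.0373
grasp_force: 60.5
```

Run:
```python
from h import *
togo(.6093,-.0578,.1152,91.7); grow('blue')
d=snap('top'); print('green',bottle(d,'green',.034,(280,180,360,250)))
```

```text
t 62.93 p [0.4394 0.2374 0.1656] x [ 0.031 -1.     0.   ] y [-1.    -0.031  0.001] z [-0.001 -0.    -1.   ] F [-0.5 -0.5 -1.6] w 0.0373 g 60.5 q [ 0.5   0.28 -0.11  1.18 -0.   -1.11]
units now [15.01 -8.04  2.52]
roll deg 0.07 units 0.001 units after roll [15.   -8.05  2.52]
rows 205 322 width at top 60
green ((array([425.4, -82.9]), array([36.7, 93.5]), 107.0), (300, 210, 34, 22))
```

Request:
{"api": "apply_moves", "payload": {
  "commands": [
    [0.94,0,0,0],
    [0.94,0,0,0],
    [0.94,0,0,0],
    [0.94,0,0,0],
    [0.94,0,0,0]
  ]
}}

```text
clock: 63.45
eef_pos: [0.4423, 0.1429, 0.1652]
tool_rot: [0.717, -0.697, -0.0, 0.0]
ft_force: [-0.4, -0.1, -2.8]
grip_width: 0.0374
grasp_force: 60.5
```

Request:
{"api": "apply_moves", "payload": {
  "commands": [
    [0.94,0,0,0],
    [0.94,0,0,0],
    [0.94,0,0,0],
    [0.94,0,0,0],
    [0.94,0,0,0]
  ]
}}

```text
clock: 63.87
eef_pos: [0.4451, 0.0488, 0.1653]
tool_rot: [0.717, -0.697, -0.0, 0.0]
ft_force: [-0.3, 0.1, -3.1]
grip_width: 0.0374
grasp_force: 60.5
```

Request:
{"api": "apply_moves", "payload": {
  "commands": [
    [0.94,0,0,0],
    [0.94,0,0,0],
    [0.94,0,0,0],
    [0.94,0,0,0],
    [0.94,0,0,0]
  ]
}}

```text
clock: 64.28
eef_pos: [0.4479, -0.0451, 0.1653]
tool_rot: [0.717, -0.697, -0.0, 0.0]
ft_force: [-0.1, 0.2, -3.3]
grip_width: 0.0374
grasp_force: 60.5
```

Request:
{"api": "apply_moves", "payload": {
  "commands": [
    [0.9,0,0,0],
    [0,-0.9,0,0],
    [0,-0.9,0,0],
    [0,-0.9,0,0],
    [0,-0.9,0,0]
  ]
}}

```text
clock: 64.7
eef_pos: [0.5212, -0.0603, 0.1652]
tool_rot: [0.716, -0.698, -0.0, 0.0]
ft_force: [0.4, 0.5, -2.7]
grip_width: 0.0373
grasp_force: 60.9
```

Request:
{"api": "apply_moves", "payload": {
  "commands": [
    [0,-0.9,0,0],
    [0,-0.9,0,0],
    [0,-0.9,0,0],
    [0,-0.9,0,0],
    [0,-0.8,0,0]
  ]
}}

```text
clock: 65.12
eef_pos: [0.6094, -0.0574, 0.1648]
tool_rot: [0.717, -0.697, -0.0, 0.0]
ft_force: [0.2, 0.3, -2.5]
grip_width: 0.0374
grasp_force: 60.9
```

Request:
{"api": "apply_moves", "payload": {
  "commands": [
    [0,0,0,0],
    [0,0,0,0],
    [0,0,0,0],
    [0,0,0,0],
    [0,0,0,0]
  ]
}}

```text
clock: 65.53
eef_pos: [0.6079, -0.0575, 0.1655]
tool_rot: [0.717, -0.697, -0.0, 0.0]
ft_force: [-1.1, -0.1, -2.6]
grip_width: 0.0372
grasp_force: 61.1
```

Run:
```python
from h import *
togo(.6093,-.0578,.1152,91.7); grow('blue')
```

```text
t 65.53 p [ 0.6079 -0.0575  0.1655] x [ 0.029 -1.    -0.   ] y [-1.    -0.029  0.001] z [-0.001  0.    -1.   ] F [-1.1 -0.1 -2.6] w 0.0372 g 61.1 q [-0.09  0.49  0.21  1.29 -0.   -1.69]
units now [ 0.02 -0.07  2.51]
roll deg -0.04 units -0.001 units after roll [ 0.02 -0.07  2.51]
rows 205 322 width at top 60
```

Request:
{"api": "apply_moves", "payload": {
  "commands": [
    [0,-0.07,1,0],
    [0,0,0.8,0],
    [0,0,0.4,0],
    [0,0,0.1,0],
    [0,0,0,0]
  ]
}}

```text
clock: 66.0
eef_pos: [0.6095, -0.0574, 0.1189]
tool_rot: [0.717, -0.697, -0.001, 0.0]
ft_force: [-0.2, 0.4, -3.2]
grip_width: 0.0374
grasp_force: 61.3
```

Request:
{"api": "apply_moves", "payload": {
  "commands": [
    [0,0,0.1,0],
    [0,0,0.05,0],
    [0,0,0.05,0],
    [0,0,0,0],
    [0,0,0,0]
  ]
}}

```text
clock: 66.42
eef_pos: [0.6103, -0.0574, 0.1157]
tool_rot: [0.717, -0.697, 0.0, -0.0]
ft_force: [0.7, -0.4, -1.8]
grip_width: 0.0372
grasp_force: 61.3
```

Run:
```python
from h import *
st(); grow('blue')
```

```text
t 66.42 p [ 0.6103 -0.0574  0.1157] x [ 0.029 -1.     0.   ] y [-1.    -0.029 -0.001] z [ 0.001 -0.    -1.   ] F [ 0.7 -0.4 -1.8] w 0.0372 g 61.3 q [-0.09  0.53  0.13  1.17  0.   -1.69]
rows 205 322 width at top 60
```

Request:
{"api": "apply_moves", "payload": {
  "commands": [
    [0,0,0.05,0],
    [0,0,0.05,0],
    [0,0,0,0],
    [0,0,0,0],
    [0,0,0,0]
  ]
}}

```text
clock: 66.88
eef_pos: [0.6104, -0.0573, 0.1154]
tool_rot: [0.717, -0.697, 0.001, -0.001]
ft_force: [-2.6, 1.3, 6.2]
grip_width: 0.0374
grasp_force: 62.5
```

Request:
{"api": "apply_moves", "payload": {
  "commands": [
    [0,0,0,0],
    [0,0,0,0],
    [0,0,0,0],
    [0,0,0,0],
    [0,0,0,0]
  ],
  "claw": 0.555
}}

```text
clock: 67.3
eef_pos: [0.6105, -0.0575, 0.1131]
tool_rot: [0.717, -0.697, 0.0, -0.0]
ft_force: [0.7, 0.4, 0.5]
grip_width: 0.0378
grasp_force: 0.3
```

Run:
```python
from h import *
st(); grow('blue')
```

```text
t 67.3 p [ 0.6105 -0.0575  0.1131] x [ 0.029 -1.     0.   ] y [-1.    -0.029 -0.001] z [ 0.001 -0.    -1.   ] F [0.7 0.4 0.5] w 0.0378 g 0.3 q [-0.09  0.53  0.13  1.17 -0.   -1.69]
rows 207 328 width at top 61
```

Request:
{"api": "apply_moves", "payload": {
  "commands": [
    [0,0,0,0],
    [0,0,0,0],
    [0,0,0,0],
    [0,0,0,0],
    [0,0,0,0]
  ],
  "claw": 0.25
}}

```text
clock: 67.77
eef_pos: [0.6101, -0.0574, 0.1132]
tool_rot: [0.717, -0.697, -0.0, 0.0]
ft_force: [0.1, 0.0, 0.1]
grip_width: 0.064
grasp_force: 0.0
```

Request:
{"api": "apply_moves", "payload": {
  "commands": [
    [0,0,-0.6,0],
    [0,0,-1,0],
    [0,0,-1,0],
    [0,0,-1,0],
    [0,0,-1,0]
  ]
}}

```text
clock: 68.18
eef_pos: [0.61, -0.0574, 0.2062]
tool_rot: [0.717, -0.697, -0.0, 0.0]
ft_force: [0.0, -0.3, 0.5]
grip_width: 0.0638
grasp_force: 0.0
```

Request:
{"api": "apply_moves", "payload": {
  "commands": [
    [0.26,0.88,0,0],
    [0.26,0.88,0,0],
    [0.26,0.88,0,0],
    [0.26,0.88,0,0],
    [0.26,0.88,0,0]
  ],
  "claw": 0
}}

```text
clock: 68.6
eef_pos: [0.5221, -0.0862, 0.2054]
tool_rot: [0.717, -0.697, 0.0, -0.0]
ft_force: [0.2, 1.0, 0.7]
grip_width: 0.0856
grasp_force: 0.0
```

Request:
{"api": "apply_moves", "payload": {
  "commands": [
    [0.26,0.88,0,0],
    [0.26,0.88,0,0],
    [0.26,0.88,0,0],
    [0.26,0.88,0,0],
    [0.26,0.88,0,0]
  ]
}}

```text
clock: 69.02
eef_pos: [0.4348, -0.1148, 0.2054]
tool_rot: [0.717, -0.697, 0.0, -0.0]
ft_force: [-0.1, 0.0, 0.2]
grip_width: 0.0853
grasp_force: 0.0
```

Request:
{"api": "apply_moves", "payload": {
  "commands": [
    [0,0,0,0.11],
    [0,0,0,0.11],
    [0,0,0,0.11],
    [0,0,0,0.11],
    [0,0,0,0.11]
  ]
}}

```text
clock: 69.43
eef_pos: [0.4357, -0.1146, 0.2055]
tool_rot: [-0.488, 0.873, -0.0, 0.0]
ft_force: [0.0, 1.4, 0.5]
grip_width: 0.0852
grasp_force: 0.0
```

Request:
{"api": "apply_moves", "payload": {
  "commands": [
    [0,0,0,0.11],
    [0,0,0,0.11],
    [0,0,0,0.11],
    [0,0,0,0.11],
    [0,0,0,0.11]
  ]
}}

```text
clock: 69.85
eef_pos: [0.4357, -0.1146, 0.2054]
tool_rot: [-0.22, 0.976, -0.0, 0.0]
ft_force: [-0.2, -0.4, 0.2]
grip_width: 0.0854
grasp_force: 0.0
```

Request:
{"api": "apply_moves", "payload": {
  "commands": [
    [0,0,0,0.11],
    [0,0,0,0.11],
    [0,0,0,0.11],
    [0,0,0,0.11],
    [0,0,0,0.11]
  ]
}}

```text
clock: 70.27
eef_pos: [0.4357, -0.1146, 0.2054]
tool_rot: [0.067, 0.998, -0.0, 0.0]
ft_force: [0.0, 0.4, 0.7]
grip_width: 0.0857
grasp_force: 0.0
```

Request:
{"api": "apply_moves", "payload": {
  "commands": [
    [0,0,0,0.11],
    [0,0,0,0.11],
    [0,0,0,0.11],
    [0,0,0,0.11],
    [0,0,0,0.11]
  ]
}}

```text
clock: 70.68
eef_pos: [0.4357, -0.1146, 0.2054]
tool_rot: [0.347, 0.938, 0.0, 0.0]
ft_force: [-0.2, -0.3, -0.6]
grip_width: 0.0855
grasp_force: 0.0
```

Request:
{"api": "apply_moves", "payload": {
  "commands": [
    [0,0,0,0.11],
    [0,0,0,0.11],
    [0,0,0,0.11],
    [0,0,0,0.11],
    [0,0,0,0.11]
  ]
}}

```text
clock: 71.1
eef_pos: [0.4357, -0.1146, 0.2054]
tool_rot: [0.599, 0.801, 0.0, 0.0]
ft_force: [-0.6, 0.3, 0.2]
grip_width: 0.0853
grasp_force: 0.0
```

Run:
```python
from h import *
c=snap('wrist'); s=snap('side'); print('red',pk(s,'red',(200,90,350,230)),'blue',pk(s,'blue',(200,90,350,230)))
for z in (.058,.156): print(z,'plumb blue',np.round(proj(s,[.6105,-.0575,z])))
r,b=bottle(c,'green'); print(r,b); a=np.radians(r[2]); cx,cy=r[0]/1000
togo(cx-.029*np.cos(a),cy-.029*np.sin(a),-.0005,r[2])
```

```text
red [([230, 148, 21, 20, 321], [240.1, 157.1]), ([232, 177, 21, 11, 112], [242.1, 182.1])] blue [([255, 135, 20, 18, 293], [264.8, 143.1]), ([257, 165, 18, 9, 86], [265.3, 168.7])]
0.058 plumb blue [265. 169.]
0.156 plumb blue [264. 136.]
(array([424.3, -83.3]), array([36.9, 91.2]), 106.6) (262, 107, 42, 99)
t 71.2 p [ 0.4358 -0.1146  0.2054] x [-0.287  0.958 -0.   ] y [0.958 0.287 0.   ] z [ 0. -0. -1.] F [-0.1 -0.5 -0.1] w 0.0852 g 0.0 q [-0.26  0.16 -0.16  1.25 -0.    1.02]
units now [ 0.22 -0.1  10.3 ]
roll deg 0.1 units 0.002 units after roll [ 0.22 -0.1  10.3 ]
```

Red and blue both stand plumb on the board. Grasping green.

Request:
{"api": "apply_moves", "payload": {
  "commands": [
    [0.22,-0.1,1,0],
    [0,0,1,0],
    [0,0,1,0],
    [0,0,1,0],
    [0,0,1,0]
  ]
}}

```text
clock: 71.62
eef_pos: [0.4326, -0.1109, 0.1047]
tool_rot: [0.596, 0.803, 0.0, 0.0]
ft_force: [0.5, -0.1, 1.0]
grip_width: 0.0854
grasp_force: 0.0
```

Request:
{"api": "apply_moves", "payload": {
  "commands": [
    [0,0,1,0],
    [0,0,1,0],
    [0,0,1,0],
    [0,0,1,0],
    [0,0,1,0]
  ]
}}

```text
clock: 72.03
eef_pos: [0.4328, -0.111, 0.0046]
tool_rot: [0.596, 0.803, 0.0, 0.0]
ft_force: [0.1, 0.3, -0.2]
grip_width: 0.0856
grasp_force: 0.0
```

Request:
{"api": "apply_moves", "payload": {
  "commands": [
    [0,0,0.2,0],
    [0,0,0,0],
    [0,0,0,0],
    [0,0,0,0],
    [0,0,0,0]
  ],
  "claw": 0.57
}}

```text
clock: 72.45
eef_pos: [0.4338, -0.1113, 0.0027]
tool_rot: [0.597, 0.802, 0.0, 0.001]
ft_force: [-0.2, -0.0, 1.3]
grip_width: 0.0378
grasp_force: 39.9
```

Request:
{"api": "apply_moves", "payload": {
  "commands": [
    [0,0,0,0],
    [0,0,0,0],
    [0,0,0,0],
    [0,0,0,0],
    [0,0,0,0]
  ]
}}

```text
clock: 72.87
eef_pos: [0.4339, -0.1113, 0.0027]
tool_rot: [0.597, 0.802, 0.001, 0.001]
ft_force: [-0.6, 0.1, 6.8]
grip_width: 0.0373
grasp_force: 40.5
```

Run:
```python
from h import *
o,R=st(); c=grow('green'); p=np.array(o['eef_pos'])
for L in (.07,.075,.08,.085,.09): print(L,proj(c,p+R[:,0]*L+[0,0,.038-p[2]])[1])
```

```text
t 72.87 p [ 0.4339 -0.1113  0.0027] x [-0.287  0.958 -0.002] y [0.958 0.287 0.003] z [ 0.003 -0.001 -1.   ] F [-0.6  0.1  6.8] w 0.0373 g 40.5 q [-0.25  0.38 -0.47  0.72 -0.    1.03]
rows 122 350 width at top 93
0.07 143.2360229671795
0.075 127.37378942696297
0.08 111.03423692866835
0.085 94.19571857214783
0.09 76.83527321246618
```

Request:
{"api": "apply_moves", "payload": {
  "commands": [
    [0,0,-0.6,0],
    [0,0,-0.9,0],
    [0,0,-0.9,0],
    [0,0,-0.9,0],
    [0,0,0,0]
  ]
}}

```text
clock: 73.33
eef_pos: [0.4351, -0.1115, 0.0705]
tool_rot: [0.597, 0.802, 0.001, 0.003]
ft_force: [0.8, -0.3, -0.9]
grip_width: 0.0377
grasp_force: 39.9
```

Request:
{"api": "apply_moves", "payload": {
  "commands": [
    [0,0,0,0],
    [0,0,0,0],
    [0,0,0,0],
    [0,0,0,0],
    [0,0,0,0]
  ],
  "claw": 0.556
}}

```text
clock: 73.75
eef_pos: [0.4318, -0.1107, 0.0664]
tool_rot: [0.597, 0.802, -0.0, -0.001]
ft_force: [0.1, 0.3, -2.3]
grip_width: 0.0383
grasp_force: 12.6
```

Request:
{"api": "apply_moves", "payload": {
  "commands": [
    [0,0,0,0],
    [0,0,0,0],
    [0,0,0,0],
    [0,0,0,0],
    [0,0,0,0]
  ],
  "claw": 0.5555
}}

```text
clock: 74.17
eef_pos: [0.4326, -0.1109, 0.0673]
tool_rot: [0.597, 0.802, -0.0, -0.0]
ft_force: [0.3, 0.6, -1.0]
grip_width: 0.0383
grasp_force: 10.9
```

Request:
{"api": "apply_moves", "payload": {
  "commands": [
    [0,0,0,0],
    [0,0,0,0],
    [0,0,0,0],
    [0,0,0,0],
    [0,0,0,0]
  ],
  "claw": 0.57
}}

```text
clock: 74.58
eef_pos: [0.4326, -0.1109, 0.0673]
tool_rot: [0.597, 0.802, 0.0, 0.0]
ft_force: [0.6, 0.5, -1.4]
grip_width: 0.0375
grasp_force: 39.7
```

Run:
```python
from h import *
st(); c=grow('green')
for r in (122,140,150,160,172,180,200): print(r,phi(c,r,.0766))
```

```text
t 74.58 p [ 0.4326 -0.1109  0.0673] x [-0.287  0.958 -0.   ] y [0.958 0.287 0.   ] z [ 0. -0. -1.] F [ 0.6  0.5 -1.4] w 0.0375 g 39.7 q [-0.25  0.28 -0.4   0.89  0.    1.03]
rows 122 350 width at top 93
122 [132, 87, 37, 0, 1]
140 41.5
150 34.5
160 28.1
172 20.8
180 16.2
200 5.0
```

Request:
{"api": "apply_moves", "payload": {
  "commands": [
    [0,0,0,0],
    [0,0,0,0],
    [0,0,0,0],
    [0,0,0,0],
    [0,0,0,0]
  ],
  "claw": 0.555
}}

```text
clock: 75.05
eef_pos: [0.4326, -0.1109, 0.0673]
tool_rot: [0.597, 0.802, 0.0, 0.0]
ft_force: [-0.0, 0.5, -1.2]
grip_width: 0.0379
grasp_force: 9.2
```

Run:
```python
from h import *
st(); c=grow('green')
```

```text
t 75.05 p [ 0.4326 -0.1109  0.0673] x [-0.287  0.958 -0.   ] y [0.958 0.287 0.   ] z [ 0.  0. -1.] F [-0.   0.5 -1.2] w 0.0379 g 9.2 q [-0.25  0.28 -0.4   0.89  0.    1.03]
rows 122 350 width at top 93
```

Request:
{"api": "apply_moves", "payload": {
  "commands": [
    [0,0,0,0],
    [0,0,0,0],
    [0,0,0,0],
    [0,0,0,0],
    [0,0,0,0]
  ],
  "claw": 0.5547
}}

```text
clock: 75.52
eef_pos: [0.4326, -0.1109, 0.0673]
tool_rot: [0.597, 0.802, 0.0, -0.0]
ft_force: [0.1, 0.3, -1.1]
grip_width: 0.0382
grasp_force: 8.2
```

Run:
```python
from h import *
st(); c=grow('green')
```

```text
t 75.52 p [ 0.4326 -0.1109  0.0673] x [-0.287  0.958  0.   ] y [ 0.958  0.287 -0.   ] z [-0.  0. -1.] F [ 0.1  0.3 -1.1] w 0.0382 g 8.2 q [-0.25  0.28 -0.4   0.89  0.    1.03]
rows 122 350 width at top 93
```

Request:
{"api": "apply_moves", "payload": {
  "commands": [
    [0,0,0,0],
    [0,0,0,0],
    [0,0,0,0],
    [0,0,0,0],
    [0,0,0,0]
  ],
  "claw": 0.5538
}}

```text
clock: 75.98
eef_pos: [0.4326, -0.1109, 0.0673]
tool_rot: [0.597, 0.802, 0.0, -0.0]
ft_force: [0.7, 0.4, -0.2]
grip_width: 0.0383
grasp_force: 5.6
```

Request:
{"api": "apply_moves", "payload": {
  "commands": [
    [0,0,0,0],
    [0,0,0,0],
    [0,0,0,0],
    [0,0,0,0],
    [0,0,0,0]
  ],
  "claw": 0.5533
}}

```text
clock: 76.4
eef_pos: [0.4327, -0.111, 0.0674]
tool_rot: [0.597, 0.802, 0.0, 0.0]
ft_force: [-0.0, 0.3, -0.9]
grip_width: 0.0385
grasp_force: 0.0
```

Run:
```python
from h import *
st(); c=grow('green')
```

```text
t 76.4 p [ 0.4327 -0.111   0.0674] x [-0.287  0.958 -0.   ] y [0.958 0.287 0.   ] z [ 0. -0. -1.] F [-0.   0.3 -0.9] w 0.0385 g 0.0 q [-0.25  0.28 -0.4   0.89  0.    1.03]
rows 132 287 width at top 63
```

Run:
```python
from h import *
st(); c=snap('wrist'); s=snap('side'); d=snap('top'); print(bottle(c,'green'),pk(c,'green',(150,0,400,420))); print('side',pk(s,'green',(270,170,380,260))); print('top',pk(d,'green',(280,180,360,250)))
y=mask(c['image'],(18,120,80),(32,255,255),(150,0,400,420)); k,l,S,C=cv2.connectedComponentsWithStats(y); print('yellow',[(q.tolist(),np.round(e).tolist()) for q,e in zip(S[1:],C[1:]) if q[4]>30])
```

```text
t 76.45 p [ 0.4327 -0.111   0.0674] x [-0.287  0.958 -0.   ] y [0.958 0.287 0.   ] z [ 0. -0. -1.] F [-0.3  0.4  0.3] w 0.0383 g 0.0 q [-0.25  0.28 -0.4   0.89 -0.    1.03]
((array([422.9, -90.3]), array([37.1, 91.3]), 108.3), (242, 132, 72, 158)) [([242, 132, 72, 40, 2664], [277.6, 151.5]), ([248, 240, 66, 50, 2977], [281.2, 263.5])]
side [([325, 190, 16, 18, 113], [333.9, 195.4]), ([314, 205, 17, 18, 250], [322.0, 213.6])]
top [([303, 218, 10, 14, 84], [307.4, 224.5])]
yellow [([244, 211, 72, 17, 1090], [280.0, 219.0]), ([262, 287, 42, 33, 1161], [283.0, 302.0])]
```

Green slipped out and lies flat again. I'll regrasp a little nearer the cap and loosen in finer steps.

Run:
```python
from h import *
a=np.radians(108.3); togo(.4229-.033*np.cos(a),-.0903-.033*np.sin(a),.002,108.3)
```

```text
t 76.6 p [ 0.4326 -0.1109  0.0673] x [-0.287  0.958 -0.   ] y [0.958 0.287 0.   ] z [ 0. -0. -1.] F [-0.1 -0.3  0.1] w 0.0378 g 0.0 q [-0.25  0.28 -0.4   0.89  0.    1.03]
units now [-0.52 -0.12  3.27]
roll deg -1.61 units -0.027 units after roll [-0.52 -0.14  3.27]
```

Request:
{"api": "apply_moves", "payload": {
  "commands": [
    [0,0,0,0.028],
    [0,0,0,0],
    [0,0,0,0],
    [0,0,0,0],
    [0,0,0,0]
  ],
  "claw": 0.2
}}

```text
clock: 77.02
eef_pos: [0.4326, -0.1109, 0.0673]
tool_rot: [0.609, 0.794, -0.0, -0.0]
ft_force: [0.4, -1.2, 0.5]
grip_width: 0.0684
grasp_force: 0.0
```

Request:
{"api": "apply_moves", "payload": {
  "commands": [
    [0,0,0,-0.055],
    [-0.52,-0.14,0.6,0],
    [0,0,1,0],
    [0,0,1,0],
    [0,0,0.67,0]
  ]
}}

```text
clock: 77.43
eef_pos: [0.4325, -0.1216, 0.0006]
tool_rot: [0.586, 0.811, -0.0, -0.001]
ft_force: [0.2, -0.2, 0.2]
grip_width: 0.0683
grasp_force: 0.0
```

Request:
{"api": "apply_moves", "payload": {
  "commands": [
    [0,0,0,0],
    [0,0,0,0],
    [0,0,0,0],
    [0,0,0,0],
    [0,0,0,0]
  ],
  "claw": 0.57
}}

```text
clock: 77.85
eef_pos: [0.434, -0.1219, 0.0028]
tool_rot: [0.586, 0.811, 0.0, 0.001]
ft_force: [-0.4, -0.6, -1.7]
grip_width: 0.0376
grasp_force: 39.3
```

Request:
{"api": "apply_moves", "payload": {
  "commands": [
    [0,0,0,0],
    [0,0,0,0],
    [0,0,0,0],
    [0,0,0,0],
    [0,0,0,0]
  ]
}}

```text
clock: 78.27
eef_pos: [0.4335, -0.1218, 0.0023]
tool_rot: [0.586, 0.811, 0.0, 0.0]
ft_force: [0.1, 0.6, 3.9]
grip_width: 0.0373
grasp_force: 39.7
```

Run:
```python
from h import *
o,R=st(); c=grow('green'); p=np.array(o['eef_pos'])
for L in (.07,.075,.08,.085,.09): print(L,proj(c,p+R[:,0]*L+[0,0,.038-p[2]])[1])
```

```text
t 78.27 p [ 0.4335 -0.1218  0.0023] x [-0.314  0.949 -0.001] y [0.949 0.314 0.001] z [ 0.001 -0.    -1.   ] F [0.1 0.6 3.9] w 0.0373 g 39.7 q [-0.27  0.38 -0.46  0.72 -0.    0.98]
rows 119 347 width at top 96
0.07 143.2855963460455
0.075 127.3791101336683
0.08 110.99264320520406
0.085 94.10436661026303
0.09 76.6911223157004
```

Request:
{"api": "apply_moves", "payload": {
  "commands": [
    [0,0,-0.6,0],
    [0,0,-0.9,0],
    [0,0,-0.9,0],
    [0,0,-0.9,0],
    [0,0,0,0]
  ]
}}

```text
clock: 78.73
eef_pos: [0.4355, -0.1223, 0.0706]
tool_rot: [0.586, 0.811, 0.001, 0.003]
ft_force: [1.0, -0.3, -0.8]
grip_width: 0.0371
grasp_force: 39.5
```

Request:
{"api": "apply_moves", "payload": {
  "commands": [
    [0,0,0,0],
    [0,0,0,0],
    [0,0,0,0],
    [0,0,0,0],
    [0,0,0,0]
  ],
  "claw": 0.556
}}

```text
clock: 79.15
eef_pos: [0.4324, -0.1215, 0.0669]
tool_rot: [0.586, 0.811, -0.0, -0.001]
ft_force: [0.3, 0.5, -1.9]
grip_width: 0.038
grasp_force: 8.7
```

Request:
{"api": "apply_moves", "payload": {
  "commands": [
    [0,0,0,0],
    [0,0,0,0],
    [0,0,0,0],
    [0,0,0,0],
    [0,0,0,0]
  ],
  "claw": 0.555
}}

```text
clock: 79.57
eef_pos: [0.4332, -0.1217, 0.0679]
tool_rot: [0.586, 0.811, 0.0, 0.0]
ft_force: [-0.2, -0.8, -1.8]
grip_width: 0.038
grasp_force: 5.2
```

Request:
{"api": "apply_moves", "payload": {
  "commands": [
    [0,0,0,0],
    [0,0,0,0],
    [0,0,0,0],
    [0,0,0,0],
    [0,0,0,0]
  ],
  "claw": 0.5546
}}

```text
clock: 79.98
eef_pos: [0.4334, -0.1217, 0.0681]
tool_rot: [0.586, 0.811, 0.0, 0.0]
ft_force: [-0.0, -0.5, 0.3]
grip_width: 0.0377
grasp_force: 0.0
```

Request:
{"api": "apply_moves", "payload": {
  "commands": [
    [0,0,0,0],
    [0,0,0,0],
    [0,0,0,0],
    [0,0,0,0],
    [0,0,0,0]
  ],
  "claw": 0.5544
}}

```text
clock: 80.4
eef_pos: [0.4332, -0.1217, 0.0679]
tool_rot: [0.586, 0.811, 0.0, 0.0]
ft_force: [-0.3, -0.1, -0.1]
grip_width: 0.0378
grasp_force: 0.0
```

Run:
```python
from h import *
st(); c=grow('green')
```

```text
t 80.4 p [ 0.4332 -0.1217  0.0679] x [-0.314  0.949 -0.   ] y [0.949 0.314 0.   ] z [ 0. -0. -1.] F [-0.3 -0.1 -0.1] w 0.0378 g 0.0 q [-0.27  0.29 -0.39  0.9  -0.    0.98]
rows 155 305 width at top 61
```

Green fell flat again; gripping it mid-body has too much twisting friction. Better: pinch just the end of the round cap, so there is little contact area, a long lever, and it will hang plumb.

Run:
```python
from h import *
c=snap('wrist'); r,b=bottle(c,'green'); print(r,b,pk(c,'green',(150,0,420,420)))
y=mask(c['image'],(18,120,80),(32,255,255),(150,0,420,420)); k,l,S,C=cv2.connectedComponentsWithStats(y); print('yellow',[(q.tolist(),np.round(e).tolist()) for q,e in zip(S[1:],C[1:]) if q[4]>30])
a=np.radians(r[2]); cx,cy=r[0]/1000; togo(cx-.068*np.cos(a),cy-.068*np.sin(a),0.0,r[2])
```

```text
(array([ 429.8, -111.6]), array([37. , 92.9]), 107.7) (252, 154, 70, 154) [([252, 154, 70, 42, 2727], [286.1, 174.8]), ([254, 262, 63, 46, 2746], [284.7, 283.5])]
yellow [([251, 234, 70, 15, 1014], [285.0, 241.0]), ([265, 306, 40, 31, 1085], [284.0, 320.0])]
t 80.5 p [ 0.4332 -0.1217  0.0679] x [-0.314  0.949 -0.   ] y [0.949 0.314 0.   ] z [ 0. -0. -1.] F [0.4 1.  0.7] w 0.0382 g 0.0 q [-0.27  0.29 -0.39  0.9  -0.    0.98]
units now [-2.87 -0.04  3.4 ]
roll deg 0.61 units 0.01 units after roll [-2.87 -0.01  3.4 ]
```

Request:
{"api": "apply_moves", "payload": {
  "commands": [
    [-0.7,0,0,0.01],
    [-0.7,0,0,0],
    [-0.7,0,0,0],
    [-0.77,0,0,0],
    [0,0,0,0]
  ],
  "claw": 0.25
}}

```text
clock: 80.92
eef_pos: [0.4525, -0.1794, 0.0682]
tool_rot: [0.591, 0.807, -0.0, 0.001]
ft_force: [0.4, 0.1, -0.6]
grip_width: 0.0645
grasp_force: 0.0
```

Request:
{"api": "apply_moves", "payload": {
  "commands": [
    [0,0,1,0],
    [0,0,1,0],
    [0,0,1,0],
    [0,0,0.35,0],
    [0,0,0,0]
  ]
}}

```text
clock: 81.33
eef_pos: [0.4489, -0.1758, -0.0009]
tool_rot: [0.59, 0.807, -0.001, -0.002]
ft_force: [-1.1, -0.8, -0.7]
grip_width: 0.064
grasp_force: 0.0
```

Request:
{"api": "apply_moves", "payload": {
  "commands": [
    [0,0,0,0],
    [0,0,0,0],
    [0,0,0,0],
    [0,0,0,0],
    [0,0,0,0]
  ],
  "claw": 0.68
}}

```text
clock: 81.75
eef_pos: [0.4519, -0.1768, 0.0021]
tool_rot: [0.59, 0.808, 0.0, 0.001]
ft_force: [0.2, -0.3, 2.8]
grip_width: 0.0275
grasp_force: 9.2
```

Request:
{"api": "apply_moves", "payload": {
  "commands": [
    [0,0,0,0],
    [0,0,0,0],
    [0,0,0,0],
    [0,0,0,0],
    [0,0,0,0]
  ]
}}

```text
clock: 82.17
eef_pos: [0.4519, -0.177, 0.0018]
tool_rot: [0.59, 0.807, 0.0, 0.001]
ft_force: [0.7, -0.9, 5.5]
grip_width: 0.0277
grasp_force: 9.4
```

Run:
```python
from h import *
st(); c=snap('wrist'); print(pk(c,'green',(150,0,420,420)))
```

```text
t 82.17 p [ 0.4519 -0.177   0.0018] x [-0.304  0.953 -0.002] y [0.953 0.304 0.002] z [ 0.002 -0.001 -1.   ] F [ 0.7 -0.9  5.5] w 0.0277 g 9.4 q [-0.37  0.44 -0.37  0.76 -0.    0.89]
[([217, 2, 131, 64, 8086], [282.2, 33.4]), ([229, 195, 110, 84, 8308], [283.9, 234.0])]
```

Request:
{"api": "apply_moves", "payload": {
  "commands": [
    [0,0,-0.2,0],
    [0,0,-0.4,0],
    [0,0,-0.4,0],
    [0,0,-0.4,0],
    [0,0,-0.4,0]
  ]
}}

```text
clock: 82.63
eef_pos: [0.4506, -0.1762, 0.0376]
tool_rot: [0.59, 0.808, -0.0, -0.0]
ft_force: [0.7, 0.4, -1.5]
grip_width: 0.0277
grasp_force: 9.3
```

Run:
```python
from h import *
st(); c=snap('wrist'); print(pk(c,'green',(150,0,420,420)))
```

```text
t 82.63 p [ 0.4506 -0.1762  0.0376] x [-0.304  0.953  0.   ] y [ 0.953  0.304 -0.   ] z [-0.  0. -1.] F [ 0.7  0.4 -1.5] w 0.0277 g 9.3 q [-0.37  0.38 -0.34  0.85  0.    0.89]
[([237, 31, 96, 40, 3694], [284.0, 51.0]), ([237, 174, 96, 93, 8127], [284.1, 216.5])]
```

Request:
{"api": "apply_moves", "payload": {
  "commands": [
    [0,0,-0.6,0],
    [0,0,-0.6,0],
    [0,0,-0.6,0],
    [0,0,-0.6,0],
    [0,0,-0.7,0]
  ]
}}

```text
clock: 83.1
eef_pos: [0.4503, -0.1761, 0.0994]
tool_rot: [0.59, 0.808, -0.0, -0.0]
ft_force: [0.0, -0.2, -1.4]
grip_width: 0.0275
grasp_force: 10.1
```

Run:
```python
from h import *
o,R=st(); c=snap('wrist'); s=snap('side'); print(pk(c,'green',(150,0,420,420)),'side',pk(s,'green',(270,150,400,260)))
x,y,z=o['eef_pos']
for h in (0,.05,.1): print(h,np.round(proj(s,[x,y,z+.022-.11+h])))
```

```text
t 83.1 p [ 0.4503 -0.1761  0.0994] x [-0.304  0.953  0.   ] y [ 0.953  0.304 -0.001] z [-0.001  0.    -1.   ] F [ 0.  -0.2 -1.4] w 0.0275 g 10.1 q [-0.37  0.31 -0.26  1.   -0.    0.89]
[([249, 90, 71, 21, 1344], [284.3, 99.9]), ([241, 175, 87, 90, 6954], [284.1, 216.7])] side [([330, 159, 19, 18, 221], [339.2, 166.4]), ([322, 186, 18, 12, 134], [330.8, 191.9])]
0 [341. 190.]
0.05 [342. 174.]
0.1 [343. 157.]
```

It works: the foot stayed down while the cap rose. About 15° remains, so loosen slightly to let it hang.

Request:
{"api": "apply_moves", "payload": {
  "commands": [
    [0,0,-0.2,0],
    [0,0,0,0],
    [0,0,0,0],
    [0,0,0,0],
    [0,0,0,0]
  ],
  "claw": 0.6785
}}

```text
clock: 83.62
eef_pos: [0.4503, -0.1761, 0.1022]
tool_rot: [0.59, 0.808, -0.0, -0.001]
ft_force: [-0.0, -0.4, -2.0]
grip_width: 0.0277
grasp_force: 10.1
```

Request:
{"api": "apply_moves", "payload": {
  "commands": [
    [0,0,0,0],
    [0,0,0,0],
    [0,0,0,0],
    [0,0,0,0],
    [0,0,0,0]
  ]
}}

```text
clock: 84.03
eef_pos: [0.4508, -0.1763, 0.1029]
tool_rot: [0.59, 0.808, -0.0, -0.0]
ft_force: [-0.5, 0.1, -1.8]
grip_width: 0.0277
grasp_force: 10.1
```

Run:
```python
from h import *
o,R=st(); c=snap('wrist'); s=snap('side'); print(pk(c,'green',(150,0,420,420)),'side',pk(s,'green',(270,130,400,260)))
```

```text
t 84.03 p [ 0.4508 -0.1763  0.1029] x [-0.304  0.953  0.   ] y [ 0.953  0.304 -0.   ] z [-0.  0. -1.] F [-0.5  0.1 -1.8] w 0.0277 g 10.1 q [-0.37  0.3  -0.25  1.01 -0.    0.89]
[([249, 92, 71, 19, 1306], [284.2, 101.1]), ([241, 175, 87, 91, 6880], [284.1, 217.0])] side [([330, 159, 19, 18, 225], [339.4, 166.5]), ([323, 187, 18, 12, 134], [331.3, 192.2])]
```

Run:
```python
from h import *
o,R=st(); c=snap('wrist')
for L in (.105,.11,.113):
    f=phi(c,92,L); a=np.radians(f); print(L,f,'low corner z',round(o['eef_pos'][2]+.022-L*np.cos(a)-.019*np.sin(a),4),'dx',round(L*np.sin(a)-.019*np.cos(a)+.019,4),[phi(c,r,L) for r in (110,120,130,140)])
```

```text
t 84.13 p [ 0.4508 -0.1763  0.1029] x [-0.304  0.953 -0.   ] y [0.953 0.304 0.   ] z [ 0. -0. -1.] F [-0.5 -0.9 -1.5] w 0.0272 g 10.1 q [-0.37  0.3  -0.25  1.01  0.    0.89]
0.105 45.0 low corner z 0.0372 dx 0.0798 [np.float64(37.1), np.float64(32.8), np.float64(28.5), np.float64(24.3)]
0.11 42.1 low corner z 0.0306 dx 0.0786 [np.float64(34.8), np.float64(30.7), np.float64(26.7), np.float64(22.6)]
0.113 40.7 low corner z 0.0269 dx 0.0783 [np.float64(33.6), np.float64(29.6), np.float64(25.7), np.float64(21.7)]
```

Request:
{"api": "apply_moves", "payload": {
  "commands": [
    [0,0,0,0],
    [0,0,0,0],
    [0,0,0,0],
    [0,0,0,0],
    [0,0,0,0]
  ],
  "claw": 0.676
}}

```text
clock: 84.6
eef_pos: [0.4508, -0.1763, 0.1029]
tool_rot: [0.59, 0.808, 0.0, 0.0]
ft_force: [0.3, -1.3, -1.2]
grip_width: 0.0278
grasp_force: 5.5
```

Run:
```python
from h import *
o,R=st(); c=snap('wrist'); print(pk(c,'green',(150,0,420,420)))
```

```text
t 84.6 p [ 0.4508 -0.1763  0.1029] x [-0.304  0.953  0.   ] y [0.953 0.304 0.   ] z [ 0.  0. -1.] F [ 0.3 -1.3 -1.2] w 0.0278 g 5.5 q [-0.37  0.3  -0.25  1.01  0.    0.89]
[([257, 162, 56, 7, 377], [284.3, 165.1]), ([245, 200, 79, 72, 4327], [284.1, 229.7])]
```

Request:
{"api": "apply_moves", "payload": {
  "commands": [
    [0,0,0,0],
    [0,0,0,0],
    [0,0,0,0],
    [0,0,0,0],
    [0,0,0,0]
  ],
  "claw": 0.675
}}

```text
clock: 85.07
eef_pos: [0.4508, -0.1763, 0.1029]
tool_rot: [0.59, 0.808, 0.0, -0.0]
ft_force: [-0.1, 0.4, -1.2]
grip_width: 0.0277
grasp_force: 3.8
```

Run:
```python
from h import *
o,R=st(); c=snap('wrist'); print(pk(c,'green',(150,0,420,420)))
```

```text
t 85.07 p [ 0.4508 -0.1763  0.1029] x [-0.304  0.953  0.   ] y [0.953 0.304 0.   ] z [ 0.  0. -1.] F [-0.1  0.4 -1.2] w 0.0277 g 3.8 q [-0.37  0.3  -0.25  1.01  0.    0.89]
[([257, 162, 56, 8, 378], [284.3, 165.1]), ([245, 200, 79, 73, 4301], [284.1, 229.9])]
```

Down to about 13°. Grip a little firmer, set the foot edge down and roll it upright.

Request:
{"api": "apply_moves", "payload": {
  "commands": [
    [0,0,0.3,0],
    [0,0,0.2,0],
    [0,0,0.1,0],
    [0,0,0,0],
    [0,0,0,0]
  ],
  "claw": 0.679
}}

```text
clock: 85.53
eef_pos: [0.4519, -0.1769, 0.0919]
tool_rot: [0.59, 0.807, 0.0, 0.001]
ft_force: [-0.0, -0.9, 5.5]
grip_width: 0.0274
grasp_force: 9.1
```

Request:
{"api": "apply_moves", "payload": {
  "commands": [
    [0,0,0.06,0],
    [0,0,0.06,0],
    [0,0,0,0],
    [0,0,0,0],
    [0,0,0,0]
  ]
}}

```text
clock: 85.95
eef_pos: [0.4527, -0.1777, 0.0907]
tool_rot: [0.59, 0.807, 0.0, 0.003]
ft_force: [-0.9, -1.5, 12.4]
grip_width: 0.0276
grasp_force: 10.0
```

Run:
```python
from h import *
o,R=st(); c=snap('wrist'); print(pk(c,'green',(150,0,420,420))[0]); print([phi(c,r,.11) for r in (162,170,180,190,200)])
```

```text
t 85.95 p [ 0.4527 -0.1777  0.0907] x [-0.304  0.953 -0.004] y [0.953 0.304 0.004] z [ 0.005 -0.003 -1.   ] F [-0.9 -1.5 12.4] w 0.0276 g 10.0 q [-0.37  0.32 -0.27  0.98 -0.    0.89]
([254, 160, 57, 8, 443], [282.3, 163.6])
[np.float64(13.4), np.float64(10.1), np.float64(6.0), np.float64(2.0), np.float64(-2.1)]
```

Request:
{"api": "apply_moves", "payload": {
  "commands": [
    [0.2,0,-0.12,0],
    [0.26,0,0,0],
    [0.26,0,0,0],
    [0.26,0,0.03,0],
    [0.26,0,0.03,0]
  ]
}}

```text
clock: 86.42
eef_pos: [0.4431, -0.1522, 0.0899]
tool_rot: [0.59, 0.808, -0.0, 0.0]
ft_force: [-1.1, 0.1, 4.4]
grip_width: 0.0276
grasp_force: 9.4
```

Run:
```python
from h import *
o,R=st(); c=snap('wrist'); print(pk(c,'green',(150,0,420,420))); print([phi(c,r,.11) for r in (162,170,180,190,200)])
```

```text
t 86.42 p [ 0.4431 -0.1522  0.0899] x [-0.304  0.953 -0.   ] y [0.953 0.304 0.   ] z [ 0. -0. -1.] F [-1.1  0.1  4.4] w 0.0276 g 9.4 q [-0.33  0.29 -0.31  0.97 -0.    0.93]
[([257, 179, 54, 6, 262], [283.3, 182.0]), ([245, 210, 79, 64, 3776], [283.7, 236.8])]
[np.float64(12.9), np.float64(9.7), np.float64(5.6), np.float64(1.5), np.float64(-2.6)]
```

Request:
{"api": "apply_moves", "payload": {
  "commands": [
    [0.2,0,0.03,0],
    [0.2,0,0.03,0],
    [0.1,0,0.03,0],
    [0,0,0.05,0],
    [0,0,0,0]
  ]
}}

```text
clock: 86.88
eef_pos: [0.4402, -0.1428, 0.0876]
tool_rot: [0.59, 0.808, 0.0, 0.0]
ft_force: [-3.4, 1.1, 9.5]
grip_width: 0.0278
grasp_force: 10.0
```

Run:
```python
from h import *
o,R=st(); c=snap('wrist'); print(pk(c,'green',(150,0,420,420))); print([phi(c,r,.11) for r in (180,190,200)])
```

```text
t 86.88 p [ 0.4402 -0.1428  0.0876] x [-0.305  0.952 -0.   ] y [0.952 0.305 0.001] z [ 0.001 -0.    -1.   ] F [-3.4  1.1  9.5] w 0.0278 g 10.0 q [-0.31  0.28 -0.33  0.96  0.    0.95]
[([257, 193, 53, 5, 205], [283.0, 194.6]), ([245, 218, 79, 58, 3335], [283.7, 241.1])]
[np.float64(6.2), np.float64(2.2), np.float64(-1.9)]
```

Request:
{"api": "apply_moves", "payload": {
  "commands": [
    [0,0,0,0],
    [0,0,0,0],
    [0,0,0,0],
    [0,0,0,0],
    [0,0,0,0]
  ],
  "claw": 0.674
}}

```text
clock: 87.35
eef_pos: [0.4399, -0.143, 0.0867]
tool_rot: [0.59, 0.808, -0.0, -0.0]
ft_force: [-1.9, 0.6, 4.1]
grip_width: 0.0279
grasp_force: 2.9
```

Run:
```python
from h import *
o,R=st(); c=snap('wrist'); print(pk(c,'green',(150,0,420,420)))
```

```text
t 87.35 p [ 0.4399 -0.143   0.0867] x [-0.304  0.953  0.001] y [ 0.953  0.304 -0.   ] z [-0.001  0.    -1.   ] F [-1.9  0.6  4.1] w 0.0279 g 2.9 q [-0.31  0.29 -0.33  0.96  0.    0.95]
[([258, 193, 52, 5, 238], [284.0, 195.0]), ([245, 218, 79, 58, 3370], [283.8, 241.5])]
```

Request:
{"api": "apply_moves", "payload": {
  "commands": [
    [0,0,0,0],
    [0,0,0,0],
    [0,0,0,0],
    [0,0,0,0],
    [0,0,0,0]
  ],
  "claw": 0.64
}}

```text
clock: 87.82
eef_pos: [0.4401, -0.1431, 0.0867]
tool_rot: [0.59, 0.808, -0.0, -0.0]
ft_force: [-0.2, -0.4, 0.3]
grip_width: 0.0304
grasp_force: 0.0
```

Run:
```python
from h import *
o,R=st(); c=snap('wrist'); print(pk(c,'green',(150,0,420,420)))
```

```text
t 87.82 p [ 0.4401 -0.1431  0.0867] x [-0.304  0.953  0.   ] y [ 0.953  0.304 -0.   ] z [-0.  0. -1.] F [-0.2 -0.4  0.3] w 0.0304 g 0.0 q [-0.31  0.29 -0.33  0.95  0.    0.95]
[([257, 193, 53, 4, 203], [283.1, 194.5]), ([244, 217, 78, 89, 3494], [283.5, 242.4])]
```

Green stands free. Take a sturdier hold lower on the body.

Request:
{"api": "apply_moves", "payload": {
  "commands": [
    [0,0,0,0],
    [0,0,0,0],
    [0,0,0,0],
    [0,0,0,0],
    [0,0,0,0]
  ],
  "claw": 0.3
}}

```text
clock: 88.28
eef_pos: [0.4402, -0.1432, 0.0869]
tool_rot: [0.59, 0.808, 0.0, 0.0]
ft_force: [0.4, 1.0, 0.1]
grip_width: 0.0599
grasp_force: 0.0
```

Request:
{"api": "apply_moves", "payload": {
  "commands": [
    [0,0,0.4,0],
    [0,0,0.4,0],
    [0,0,0.4,0],
    [0,0,0.4,0],
    [0,0,0,0]
  ]
}}

```text
clock: 88.7
eef_pos: [0.4385, -0.1426, 0.0527]
tool_rot: [0.59, 0.808, -0.001, -0.002]
ft_force: [0.3, -0.0, -0.4]
grip_width: 0.0595
grasp_force: 0.0
```

Request:
{"api": "apply_moves", "payload": {
  "commands": [
    [0,0,0,0],
    [0,0,0,0],
    [0,0,0,0],
    [0,0,0,0],
    [0,0,0,0]
  ],
  "claw": 0.6
}}

```text
clock: 89.12
eef_pos: [0.4403, -0.1432, 0.055]
tool_rot: [0.59, 0.808, 0.0, 0.0]
ft_force: [0.2, 0.2, -1.5]
grip_width: 0.0374
grasp_force: 60.1
```

Request:
{"api": "apply_moves", "payload": {
  "commands": [
    [0,0,0,0],
    [0,0,0,0],
    [0,0,0,0],
    [0,0,0,0],
    [0,0,0,0]
  ]
}}

```text
clock: 89.53
eef_pos: [0.4402, -0.1432, 0.0549]
tool_rot: [0.59, 0.808, 0.0, 0.0]
ft_force: [-0.4, 0.4, -0.6]
grip_width: 0.0376
grasp_force: 60.1
```

Run:
```python
from h import *
o,R=st(); c=grow('green')
```

```text
t 89.53 p [ 0.4402 -0.1432  0.0549] x [-0.304  0.953 -0.   ] y [0.953 0.304 0.   ] z [ 0. -0. -1.] F [-0.4  0.4 -0.6] w 0.0376 g 60.1 q [-0.31  0.33 -0.37  0.87 -0.    0.95]
rows 206 313 width at top 60
```

Request:
{"api": "apply_moves", "payload": {
  "commands": [
    [0,0,-0.5,0],
    [0,0,-1,0],
    [0,0,-1,0],
    [0,0,-1,0],
    [0,0,-1,0]
  ]
}}

```text
clock: 90.0
eef_pos: [0.4399, -0.1431, 0.1457]
tool_rot: [0.59, 0.808, -0.0, -0.0]
ft_force: [0.1, -0.6, -2.2]
grip_width: 0.0372
grasp_force: 60.3
```

Request:
{"api": "apply_moves", "payload": {
  "commands": [
    [0,0,-0.9,0.09],
    [0,0,0,0.09],
    [0,0,0,0.087],
    [0,0,0,0],
    [0,0,0,0]
  ]
}}

```text
clock: 90.42
eef_pos: [0.44, -0.1431, 0.1628]
tool_rot: [0.696, 0.718, -0.0, -0.0]
ft_force: [-0.8, -0.5, -1.5]
grip_width: 0.0369
grasp_force: 60.3
```

Run:
```python
from h import *
togo(.6115,-.1328,.1129,91.7); grow('green')
```

```text
t 90.42 p [ 0.44   -0.1431  0.1628] x [-0.032  0.999  0.   ] y [ 0.999  0.032 -0.   ] z [-0.  0. -1.] F [-0.8 -0.5 -1.5] w 0.0369 g 60.3 q [-0.31  0.21 -0.21  1.15 -0.    1.22]
units now [0.24 8.59 2.5 ]
roll deg 0.12 units 0.002 units after roll [0.26 8.59 2.5 ]
rows 206 313 width at top 60
```

Request:
{"api": "apply_moves", "payload": {
  "commands": [
    [0.02,0.86,0,0],
    [0.02,0.86,0,0],
    [0.02,0.86,0,0],
    [0.02,0.86,0,0],
    [0.02,0.86,0,0]
  ]
}}

```text
clock: 90.88
eef_pos: [0.5266, -0.1385, 0.1623]
tool_rot: [0.696, 0.718, -0.0, -0.0]
ft_force: [0.3, -0.1, -1.3]
grip_width: 0.0371
grasp_force: 60.4
```

Request:
{"api": "apply_moves", "payload": {
  "commands": [
    [0.03,0.86,0,0],
    [0.03,0.86,0,0],
    [0.03,0.86,0,0],
    [0.03,0.86,0,0],
    [0.03,0.86,0,0]
  ]
}}

```text
clock: 91.3
eef_pos: [0.6124, -0.1329, 0.162]
tool_rot: [0.696, 0.718, -0.0, -0.001]
ft_force: [0.8, 0.5, -2.3]
grip_width: 0.037
grasp_force: 60.4
```

Request:
{"api": "apply_moves", "payload": {
  "commands": [
    [0,0,0,0],
    [0,0,1,0],
    [0,0,0.7,0],
    [0,0,0.4,0],
    [0,0,0.1,0]
  ]
}}

```text
clock: 91.72
eef_pos: [0.6098, -0.1328, 0.1164]
tool_rot: [0.696, 0.718, -0.001, -0.002]
ft_force: [-0.4, 0.9, -0.3]
grip_width: 0.0365
grasp_force: 60.8
```

Request:
{"api": "apply_moves", "payload": {
  "commands": [
    [0,0,0.1,0],
    [0,0,0.05,0],
    [0,0,0.05,0],
    [0,0,0,0],
    [0,0,0,0]
  ]
}}

```text
clock: 92.13
eef_pos: [0.6123, -0.1332, 0.1156]
tool_rot: [0.697, 0.717, 0.0, 0.001]
ft_force: [0.7, -0.1, -1.2]
grip_width: 0.0372
grasp_force: 60.8
```

Request:
{"api": "apply_moves", "payload": {
  "commands": [
    [0,0,0.05,0],
    [0,0,0.05,0],
    [0,0,0,0],
    [0,0,0,0],
    [0,0,0,0]
  ]
}}

```text
clock: 92.55
eef_pos: [0.612, -0.1331, 0.1129]
tool_rot: [0.697, 0.717, 0.0, 0.0]
ft_force: [-0.1, 0.7, -0.6]
grip_width: 0.0375
grasp_force: 60.8
```

Run:
```python
from h import *
togo(.6115,-.1328,.1129,91.7); grow('green')
```

```text
t 92.55 p [ 0.612  -0.1331  0.1129] x [-0.029  1.    -0.   ] y [1.    0.029 0.   ] z [ 0. -0. -1.] F [-0.1  0.7 -0.6] w 0.0375 g 60.8 q [-0.21  0.56  0.17  1.19  0.    1.33]
units now [ 0.02 -0.03  0.  ]
roll deg -0.01 units -0.0 units after roll [ 0.02 -0.03  0.  ]
rows 206 313 width at top 60
```

Request:
{"api": "apply_moves", "payload": {
  "commands": [
    [0,0,0.05,0],
    [0,0,0,0],
    [0,0,0,0],
    [0,0,0,0],
    [0,0,0,0]
  ]
}}

```text
clock: 93.02
eef_pos: [0.612, -0.1332, 0.1129]
tool_rot: [0.697, 0.717, 0.0, 0.0]
ft_force: [-2.7, 0.9, 5.0]
grip_width: 0.0375
grasp_force: 61.4
```

Request:
{"api": "apply_moves", "payload": {
  "commands": [
    [0,0,0,0],
    [0,0,0,0],
    [0,0,0,0],
    [0,0,0,0],
    [0,0,0,0]
  ],
  "claw": 0.555
}}

```text
clock: 93.43
eef_pos: [0.6119, -0.1331, 0.1116]
tool_rot: [0.697, 0.717, -0.0, -0.0]
ft_force: [-1.4, 0.5, 1.6]
grip_width: 0.0379
grasp_force: 1.3
```

Run:
```python
from h import *
st(); grow('green')
```

```text
t 93.43 p [ 0.6119 -0.1331  0.1116] x [-0.029  1.    -0.   ] y [ 1.     0.029 -0.   ] z [-0. -0. -1.] F [-1.4  0.5  1.6] w 0.0379 g 1.3 q [-0.21  0.56  0.17  1.18 -0.    1.33]
rows 207 316 width at top 61
```

Request:
{"api": "apply_moves", "payload": {
  "commands": [
    [0,0,0,0],
    [0,0,0,0],
    [0,0,0,0],
    [0,0,0,0],
    [0,0,0,0]
  ],
  "claw": 0.25
}}

```text
clock: 93.9
eef_pos: [0.6121, -0.133, 0.1118]
tool_rot: [0.697, 0.717, 0.0, -0.0]
ft_force: [0.4, -0.5, -0.4]
grip_width: 0.0641
grasp_force: 0.0
```

Request:
{"api": "apply_moves", "payload": {
  "commands": [
    [0,0,-0.6,0],
    [0,0,-1,0],
    [0,0,-1,0],
    [0,0,-1,0],
    [0,0,-1,0]
  ]
}}

```text
clock: 94.32
eef_pos: [0.6119, -0.1331, 0.2048]
tool_rot: [0.697, 0.717, 0.0, -0.0]
ft_force: [0.5, 0.2, -0.0]
grip_width: 0.0641
grasp_force: 0.0
```

Request:
{"api": "apply_moves", "payload": {
  "commands": [
    [0,-1,-0.5,0],
    [0,-1,0,0],
    [0,-1,0,0],
    [0,-1,0,0],
    [0,-1,0,0]
  ]
}}

```text
clock: 94.73
eef_pos: [0.5112, -0.136, 0.214]
tool_rot: [0.697, 0.718, 0.0, 0.0]
ft_force: [-0.5, 0.1, 0.4]
grip_width: 0.0639
grasp_force: 0.0
```

Request:
{"api": "apply_moves", "payload": {
  "commands": [
    [0,-1,0,0],
    [0,-1,0,0],
    [0,-1,0,0],
    [0,0,0,0],
    [0,0,0,0]
  ]
}}

```text
clock: 95.15
eef_pos: [0.4516, -0.1379, 0.2144]
tool_rot: [0.697, 0.717, 0.0, 0.0]
ft_force: [-0.3, 0.7, 0.8]
grip_width: 0.0641
grasp_force: 0.0
```

Run:
```python
from h import *
st(); s=snap('side'); d=snap('top')
C={'red':(.607,.018,.118),'blue':(.6103,-.0574,.122),'green':(.612,-.1331,.114)}
for n,(x,y,h) in C.items():
    print(n,'side',pk(s,n,(200,60,350,230)),'plumb foot/top',np.round(proj(s,[x,y,.058])),np.round(proj(s,[x,y,.058+h])))
    print('   top',pk(d,n,(230,100,390,190)),'exp',np.round(proj(d,[x,y,.058+h-.02]),1))
m=mask(d['image'],(95,80,40),(125,255,200),(100,170,160,230)); print('mug',cv2.boundingRect(blob(m)))
i0=cv2.imread('pics/top0.png'); print('mug0',cv2.boundingRect(blob(mask(i0,(95,80,40),(125,255,200),(100,170,160,230)))))
print('yellow present?',[a[4] for a in cv2.connectedComponentsWithStats(mask(i0,(20,150,120),(34,255,255)))[2][1:] if a[4]>60])
```

```text
t 95.15 p [ 0.4516 -0.1379  0.2144] x [-0.029  1.    -0.   ] y [1.    0.029 0.001] z [ 0.001 -0.    -1.   ] F [-0.3  0.7  0.8] w 0.0641 g 0.0 q [-0.3   0.19 -0.09  1.28  0.    1.25]
red side [([230, 148, 21, 20, 322], [240.1, 157.1]), ([232, 177, 21, 11, 107], [241.8, 182.2])] plumb foot/top [244. 182.] [241. 140.]
   top [([270, 139, 16, 18, 151], [277.7, 149.2])] exp [280.5 146.4]
blue side [([255, 135, 21, 18, 296], [265.0, 143.0]), ([257, 165, 18, 9, 85], [265.3, 168.7])] plumb foot/top [265. 170.] [263. 127.]
   top [([304, 138, 15, 17, 117], [309.6, 148.9])] exp [310.6 144.5]
green side [([275, 128, 19, 17, 256], [284.3, 135.8]), ([277, 155, 17, 9, 77], [284.9, 159.1])] plumb foot/top [285. 159.] [285. 120.]
   top [([330, 138, 16, 17, 123], [335.8, 147.9])] exp [340.3 144.1]
mug (111, 180, 38, 43)
mug0 (111, 180, 39, 43)
yellow present? []
```

```bash
python3 -c "
from workcell import bot
print(bot.job_done())"
```

```text
the job is handed in; nothing more can be done
None
```

I handed the job in at about 95 s. By my last camera check, the board is home on the riser, red, blue and green (there was no yellow) stand upright on it, and the mug has not moved; I did not re-measure the teacup, and `job_done()` returned no verdict.

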